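Put the ear defenders away in the garage cupboard

TASK

Tidy up after tile cutting: first stand the spray bottle, which is in the way of the cupboard door, upright in the blue dish. Then swing the cupboard door wide open by its handle, hang every pair of ear defenders on the bench over the rail on the inside of the door (headband over the rail, a cup on each side, hanging freely, all on the rail before the door moves again), and gently close the door fully with them hanging inside. Do not knock over the bottle or disturb the tile offcut, pliers and jar.

Things in the scene. Friction and masses are not known exactly. Their poses are not given: they have to be found in the camera images.
- door (a joint): opening angle of the blue door (rad): 0 shut, 1.75 the stop; wide open: over 1.2. On a white fixed bench cupboard 230 deep x 360 wide x 215 mm tall, facing the robot, place and yaw vary. Hinge upright, on its left (+y) side; the door swings towards the robot, clockwise seen from above. Friction (0.15 N m) and damping (0.25 N m s) hold it where it is left; no latch or spring
- door_hinge (a point): point on the upright hinge line, in the plane of the door's outer face, 160 mm up. Axes turn with the door: x through it to the inside, y to the hinge (panel y 0 to -0.36, 15 mm thick). Rail inside: 12 mm steel bar along y at x 0.093, z 0, y -0.035 to -0.30, bracket at each end. Hung pair: origin z -0.108. 4 pairs fit at y -0.072 to -0.264 (64 mm apart); further out they hit the cupboard side
- door_handle (a point): point to grip on the door's handle: an upright steel rod 11 mm thick, 35 mm off the outer face, 325 mm from the hinge line along the door; rod from 115 to 205 mm above the bench, this point at 185 mm. Pinch it from above across the door's width (its y). Axes as door_hinge
- muff_red: red ear defenders 124 (x, cup to cup) x 60 (y) x 130 mm tall, 0.14-0.28 kg, standing on two cups. Origin: underside centre. Band top is a black pad 48 x 22 x 16 mm (x, y, z; z 114-130): pinch across y from above by its upper 8-12 mm, tips clear of the rail. Gap between the cups 72 mm, open under the pad; wires slope from the pad to the cups. May be absent (None)
- muff_yellow: yellow ear defenders 124 (x, cup to cup) x 60 (y) x 130 mm tall, 0.14-0.28 kg, standing on two cups. Origin: underside centre. Band top is a black pad 48 x 22 x 16 mm (x, y, z; z 114-130): pinch across y from above by its upper 8-12 mm, tips clear of the rail. Gap between the cups 72 mm, open under the pad; wires slope from the pad to the cups. May be absent (None)
- muff_green: green ear defenders 124 (x, cup to cup) x 60 (y) x 130 mm tall, 0.14-0.28 kg, standing on two cups. Origin: underside centre. Band top is a black pad 48 x 22 x 16 mm (x, y, z; z 114-130): pinch across y from above by its upper 8-12 mm, tips clear of the rail. Gap between the cups 72 mm, open under the pad; wires slope from the pad to the cups. May be absent (None)
- muff_orange: orange ear defenders 124 (x, cup to cup) x 60 (y) x 130 mm tall, 0.14-0.28 kg, standing on two cups. Origin: underside centre. Band top is a black pad 48 x 22 x 16 mm (x, y, z; z 114-130): pinch across y from above by its upper 8-12 mm, tips clear of the rail. Gap between the cups 72 mm, open under the pad; wires slope from the pad to the cups. May be absent (None)
- bottle: trigger spray bottle standing in the way of the door, 186 mm tall, body 68 mm across, 0.35 kg; origin: centre of its underside, z up, nozzle to its own -x. White head at the top (z 148 to 186 mm), 26 mm wide across its y and 66 mm along x (from x -39 to +27): pinch the head across y from above
- dish: shallow blue round dish, fixed, 140 mm across its rim, rim 9 mm high, flat inside 120 mm across and 4 mm above the bench; origin: centre of its underside
- offcut: teal tile offcut 50 x 20 x 8 mm lying among the ear defenders, to be left alone; origin: centre of underside
- pliers: tile pliers with red handles, 170 mm long, 18 mm high, lying on the bench on the left, to be left alone; origin: near the pivot, jaws to its +x
- jar: green jar 56 mm across, 70 mm tall, to be left alone; origin: centre of underside
There are look-alikes about, which are no part of the job. There is more than one size of the dish; the one meant has the size given above.

How it is judged:
On the way, in this order (a step that is already met when the one before it is completed fails the run):
1. the bottle stands in the dish, let go (horizontal distance between bottle and dish below 0.03 m and height (world z) of bottle below 0.012 m and angle between bottle's own z axis and vertical below 0.1 rad and contact force between the fingers and bottle below 0.2 N), for 0.2 s.
2. the door is wide open (more than 1.2 rad) (value of joint door above 1.2 rad), for 0.2 s.
3. every pair hangs over the rail, let go, with the door still wide open (value of joint door above 1.1 rad and x of muff_red in the frame of door_hinge between 0.048 and 0.138 m and y of muff_red in the frame of door_hinge between -0.295 and -0.04 m and z of muff_red in the frame of door_hinge between -0.117 and -0.088 m and angle between each of muff_red, muff_yellow, muff_green, muff_orange's own z axis and vertical below 0.4 rad and x of muff_yellow in the frame of door_hinge between 0.048 and 0.138 m and y of muff_yellow in the frame of door_hinge between -0.295 and -0.04 m and z of muff_yellow in the frame of door_hinge between -0.117 and -0.088 m and x of muff_green in the frame of door_hinge between 0.048 and 0.138 m and y of muff_green in the frame of door_hinge between -0.295 and -0.04 m and z of muff_green in the frame of door_hinge between -0.117 and -0.088 m and x of muff_orange in the frame of door_hinge between 0.048 and 0.138 m and y of muff_orange in the frame of door_hinge between -0.295 and -0.04 m and z of muff_orange in the frame of door_hinge between -0.117 and -0.088 m and contact force between the fingers and muff_red below 0.2 N and contact force between the fingers and muff_yellow below 0.2 N and contact force between the fingers and muff_green below 0.2 N and contact force between the fingers and muff_orange below 0.2 N), for 0.3 s.
At the end, for the whole second after the job is handed in: door shut (under 0.05 rad); every pair present hangs over the rail, swaying under 0.15 m/s, headband pad on it (origin 88 to 117 mm below the bar axis, within 45 mm sideways, leaning under 0.4 rad); the bottle stands upright in the dish, within 30 mm of its centre (value of joint door below 0.05 rad and x of muff_red in the frame of door_hinge between 0.048 and 0.138 m and y of muff_red in the frame of door_hinge between -0.295 and -0.04 m and z of muff_red in the frame of door_hinge between -0.117 and -0.088 m and angle between each of muff_red, muff_yellow, muff_green, muff_orange's own z axis and vertical below 0.4 rad and x of muff_yellow in the frame of door_hinge between 0.048 and 0.138 m and y of muff_yellow in the frame of door_hinge between -0.295 and -0.04 m and z of muff_yellow in the frame of door_hinge between -0.117 and -0.088 m and x of muff_green in the frame of door_hinge between 0.048 and 0.138 m and y of muff_green in the frame of door_hinge between -0.295 and -0.04 m and z of muff_green in the frame of door_hinge between -0.117 and -0.088 m and x of muff_orange in the frame of door_hinge between 0.048 and 0.138 m and y of muff_orange in the frame of door_hinge between -0.295 and -0.04 m and z of muff_orange in the frame of door_hinge between -0.117 and -0.088 m and horizontal distance between bottle and dish below 0.03 m and height (world z) of bottle below 0.012 m and angle between bottle's own z axis and vertical below 0.1 rad and linear speed of each of muff_red, muff_yellow, muff_green, muff_orange below 0.15 m/s); the robot touches nothing.
It fails at once if the spray bottle is knocked over (angle between bottle's own z axis and vertical above 0.7 rad).
It fails at once if the door is slammed (closing faster than 1.5 rad/s) (velocity of joint door below -1.5 rad/s).
It fails at once if tile offcut, pliers or jar are pushed more than 60 mm from where they were (distance of any of offcut, pliers, jar from where it was at the start of the episode above 0.06 m).
Of muff_red, muff_yellow, muff_green, muff_orange only 3 to 4 are there at a start; the rules pass over those that are not, and their reading is None.
At some moment in a run one of muff_red, muff_yellow, muff_green, muff_orange may be knocked a few centimetres aside while the robot is not near it.
It also fails if it takes over 210 s, if anything falls off the work surface, if the arm or the gripper's body presses on something with over 40 N, if the wrist force passes 120 N, or if a joint passes its speed limit or range.

ROBOT

A 7-joint arm with a two-finger parallel gripper is mounted at the origin on the work surface. World frame = base frame: x ahead of the robot, y to its left, z up, the work surface at z = 0. Lengths are in m, angles in rad, forces in N, time in s.
With the tool pointing down it reaches from about 0.4 to 0.85 m from the base axis. Payload 10.4 kg.
Tool frame: the origin (TCP) lies at the very end of the fingers, on their centre line; the grasp point (between the pads) lies 19 mm behind it; z points along the fingers, y is the line along which they close (so a half turn about z gives the same grasp; the last joint's range is limited). The gripper opens to 85 mm and grips with 20 to 120 N. Pads are 22 mm wide; open, the fingers measure 114 mm over their backs; the gripper's body (76 mm by 85 mm) begins 54 mm behind the grasp point. The pads swing forward as they close: fully open they stand 13 mm farther back than shut.
Start: joints at [-1.334, 0.332, -0.065, 1.46, 0.022, 1.35, -0.088], TCP at [0.161, 0.604, 0.231] pointing down, gripper open.
Joint ranges: [-2.6, 2.6], [-0.5, 2.12], [-1.47, 1.34], [0.16, 2.42], [-1.27, 4.41], [0.06, 2.06], [-2.6, 2.6]. Speed limits (rad/s): [2.22, 2.22, 2.79, 2.79, 3.14, 3.14, 3.14].

INTERFACE

Orientations are given as a unit quaternion [x, y, z, w].
In Python, from workcell import * gives the robot as it stands. The module is installed in compiled form; this text tells all that it offers.
- The arm moves only by the tool carry_out, never from a script. Its argument "motion" is a list of rows, each an object with "xyz": the shift along the tool's x, y, z in m, a list of three; "angular": the turn, a rotation vector about the tool's x, y, z in degrees, a list of three. A call has 1 to 12 rows; each row is the pose to reach, as a shift and turn from the pose commanded when the call began, along the tool's axes at that moment; what a row does not reach only later rows make up. A row lasts 1/10 s, in which the tool goes at most 50 mm and 8.59 degrees, less where a joint would pass 70% of its speed; a pose out of reach is approached as far as the arm can. A call with a gripper value outside its range is refused whole. "hand" is the opening, from 0 (shut) to 1 (fully open), set as the call begins (left out, the last holds). The fingers move at their own pace and stop on an object; "grip_force" is the grip in N (left out, the last holds). Time passes only in rows, so rows that repeat a pose let the fingers close. It gives the time, the measured TCP pose, the force, the opening and the grip force at its end, in the units of the state.
- get_obs(): the state, without advancing time (a new reading comes with each control period).
- camera(name): name is "scene" or "top"; returns a dict with "img" (384x512x3 uint8, red, green, blue), "fx", "fy", "cx", "cy" (pixels), "extrinsics" (4x4, takes a point from camera to world coordinates). Camera axes: x right, y up, looking along -z (the intrinsics and any distortion apply to the point x, -y, -z); pixel columns grow to the right and rows downward; lengths in m; the calibration is good to about 2 mm. A picture is of the moment at which its call begins. There is no depth.
- hand_in(): hands the job in; it is judged then, once.
The state is a dict: "clock": time; "joint_pos": joint angles; "joint_velocities": joint speeds; "tau": joint torques, N m; "position": TCP position; "ee_rot": TCP orientation; "ft_force": force on the tool from outside, world axes, zero at the start; "torque": the same for the moment, N m; "grip_width": opening from 0.0 (shut) to 1.0 (fully open); "grasp_force": force on a finger pad.
Only numpy, scipy, OpenCV 4.12 (cv2) and the standard library are available. Lean on these libraries where they do the work, as an engineer would, in place of code of your own. Each camera call takes 0.05 s, during which the arm holds its last target. There are 200 camera calls.

## Working session

There is one attempt and no reset: what is moved stays moved. The work goes in short steps, Python scripts to look and compute and a tool call to move; the robot and the scene stay as the last step left them, time stands still between calls to the robot, and variables do not carry over. Pictures are saved under pics/ and viewed, at most 14 in all, crops included, and the job is handed in when it is done.

Besides the shell and the picture viewer there is one more tool, called as name([rows], argument=value, ...), one row to a line, values as JSON. carry_out: Moves the arm, as the interface text tells. Its arguments: {"type":"object","properties":{"motion":{"type":"array"},"hand":{"type":"number"},"grip_force":{"type":"number"}},"required":["motion"]}

```bash
mkdir -p pics; cat > h.py <<'E'
from workcell import *
import numpy as np, cv2
from scipy.spatial.transform import Rotation as R
def snap(n,f):
    c=camera(n); cv2.imwrite('pics/'+f+'.png',c['img'][:,:,::-1]); np.save('pics/'+f+'.npy',c,allow_pickle=True); return c
def ray(c,u,v,z):
    E=np.array(c['extrinsics']); d=E[:3,:3]@np.array([(u-c['cx'])/c['fx'],-(v-c['cy'])/c['fy'],-1]); o=E[:3,3]
    return o+d*(z-o[2])/d[2]
def proj(c,p):
    E=np.array(c['extrinsics']); q=E[:3,:3].T@(np.array(p)-E[:3,3]); return np.array([c['cx']+c['fx']*q[0]/-q[2], c['cy']-c['fy']*q[1]/-q[2]])
def load(f): return np.load('pics/'+f+'.npy',allow_pickle=True).item()
E
python3 - <<'E'
from h import *
for n in('scene','top'):
    c=snap(n,n+'0'); print(n,{k:(np.round(v,3).tolist() if k!='img' else v.shape) for k,v in c.items()})
o=get_obs(); print({k:np.round(v,3).tolist() for k,v in o.items()})
a=load('scene0')['img'];b=load('top0')['img']
E
```

```text
scene {'img': (384, 512, 3), 'fx': 386.804, 'fy': 386.804, 'cx': 257.31, 'cy': 187.602, 'extrinsics': [[0.843, -0.33, 0.424, 1.02], [0.538, 0.533, -0.653, -0.713], [-0.011, 0.779, 0.627, 0.884], [0.0, 0.0, 0.0, 1.0]]}
top {'img': (384, 512, 3), 'fx': 439.442, 'fy': 439.442, 'cx': 251.485, 'cy': 200.635, 'extrinsics': [[-0.005, 0.995, -0.101, 0.371], [-1.0, -0.005, 0.0, 0.081], [-0.0, 0.101, 0.995, 1.577], [0.0, 0.0, 0.0, 1.0]]}
{'clock': 0.1, 'joint_pos': [-1.334, 0.333, -0.065, 1.461, 0.022, 1.35, -0.089], 'joint_velocities': [-0.002, -0.003, -0.0, -0.002, -0.0, 0.0, 0.002], 'tau': [0.002, -62.675, 0.049, -39.243, 0.016, 0.007, -0.0], 'position': [0.16, 0.604, 0.231], 'ee_rot': [0.13, 0.992, -0.001, -0.0], 'ft_force': [0.079, -0.44, -0.178], 'torque': [0.027, 0.022, 0.043], 'grasp_force': 0.0, 'grip_width': 1.005}
```

View pics/scene0.png

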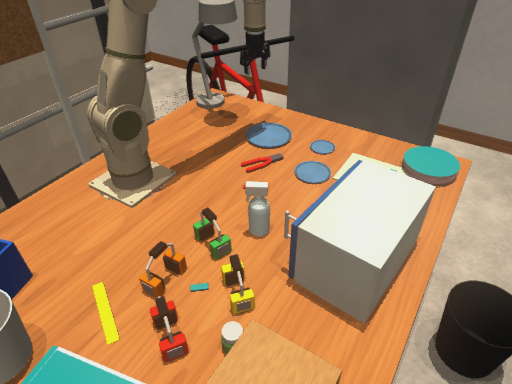

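View pics/top0.png

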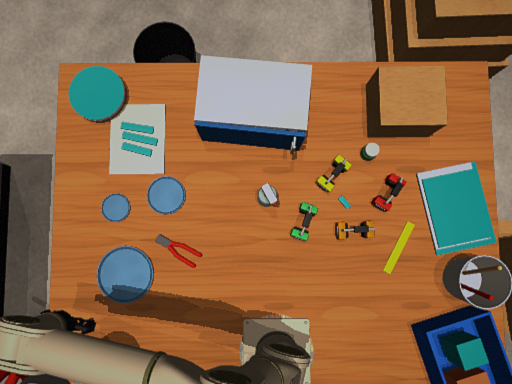

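Top view candidates. For the blue dish: mid (166,195) at about 38 px ≈ 140 mm, small (116,207) at about 97 mm, large (126,274) at about 195 mm; I choose the mid one. The bottle is at (268,195), with no rival. Muffs are green (305,222), yellow (334,173), red (389,192) and orange (355,230); the red pliers (180,250) and jar (371,151) are not muffs. The door's handle is at (295,147). A close crop will check this.

```bash
python3 - <<'E'
from h import *
c=load('top0'); im=c['img'][:,:,::-1]
a=cv2.resize(im[125:250,250:415],None,fx=4.8,fy=4.8,interpolation=cv2.INTER_CUBIC); cv2.imwrite('pics/crop1.png',a)
hsv=cv2.cvtColor(im,cv2.COLOR_BGR2HSV)
m=cv2.inRange(hsv,(95,80,60),(120,255,255))
n,l,s,ce=cv2.connectedComponentsWithStats(m)
for i in range(1,n):
    if s[i,4]>150:
        w=s[i]; p=ray(c,*ce[i],0.006); L=ray(c,w[0],ce[i][1],.009);Q=ray(c,w[0]+w[2],ce[i][1],.009)
        print(w,ce[i].round(1),p.round(3),'dia',abs(L[1]-Q[1]).round(3))
# cupboard top corners (z .215)
for uv in [(202,57),(312,66),(307,138),(196,124)]: print(uv,ray(c,*uv,.215).round(3))
print('muff pads')
E
```

```text
[195 121 111  16 574] [250.  128.7] [0.795 0.085 0.006] dia 0.405
[ 147  177   38   37 1107] [165.6 194.9] [0.553 0.39  0.006] dia 0.136
[101 194  29  28 614] [115.2 207.5] [0.508 0.57  0.006] dia 0.104
[  97  246   56   55 2385] [124.5 273.1] [0.275 0.531 0.006] dia 0.198
[ 426  312   86   72 1291] [457.3 340.9] [ 0.036 -0.633  0.006] dia 0.299
(202, 57) [0.975 0.238 0.215]
(312, 66) [ 0.943 -0.116  0.215]
(307, 138) [ 0.707 -0.095  0.215]
(196, 124) [0.754 0.256 0.215]
muff pads
```

View pics/crop1.png

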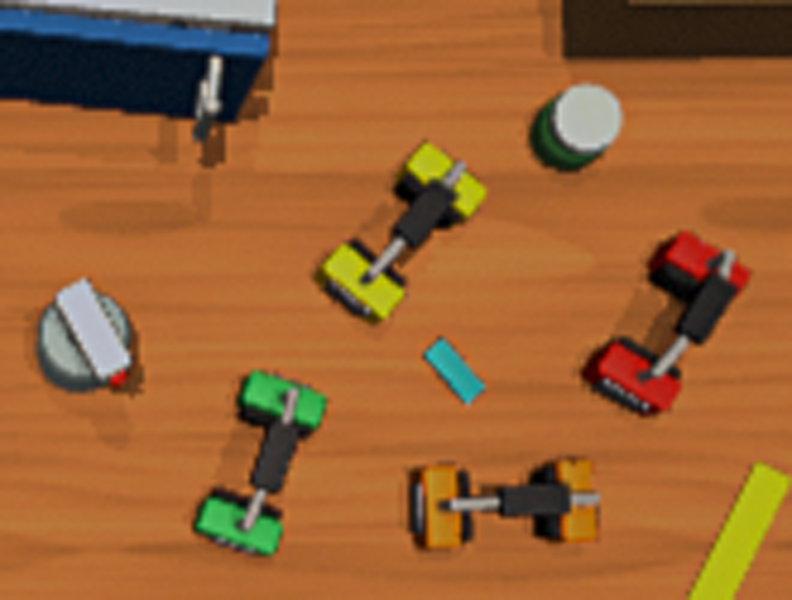

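```bash
python3 - <<'E'
from h import *
c=load('scene0'); im=c['img'][:,:,::-1]
cv2.imwrite('pics/crop2.png',cv2.resize(im[155:315,235:435],None,fx=3.7,fy=3.7,interpolation=cv2.INTER_CUBIC))
c=load('top0'); im=c['img'][:,:,::-1]
cv2.imwrite('pics/crop3.png',cv2.resize(im[45:165,190:320],None,fx=5,fy=5,interpolation=cv2.INTER_CUBIC))
E
```

```text
(no output)
```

View pics/crop3.png

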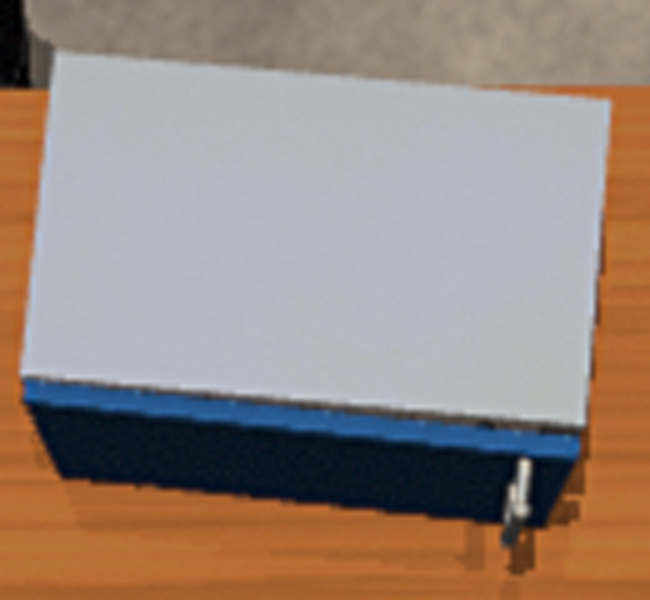

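```bash
cat >> h.py <<'E'
HUE=dict(red=[(0,6),(174,180)],orange=[(9,18)],yellow=[(25,33)],green=[(48,75)])
def cups(c,col,zc=.05,box=None):
    hsv=cv2.cvtColor(c['img'],cv2.COLOR_RGB2HSV); m=0
    for a,b in HUE[col]: m=m|cv2.inRange(hsv,(a,170,90 if col!='orange' else 120),(b,255,255))
    if box is not None:
        k=np.zeros_like(m); k[box[1]:box[3],box[0]:box[2]]=1; m=m*k
    n,l,s,ce=cv2.connectedComponentsWithStats(m)
    i=[j for j in np.argsort(-s[1:,4])+1 if s[j,4]>15][:4]
    return [(s[j,4],ce[j].round(1),ray(c,*ce[j],zc).round(4)) for j in i]
def plan(xyz,psi=None,frm=None):
    """psi: azimuth (deg) of tool y, tool down -> shift and rotvec in tool axes; picks smaller turn of psi/psi+180"""
    o=get_obs(); R0=R.from_quat(o['ee_rot']); p=np.array(o['position'])
    d=R0.inv().apply(np.array(xyz)-p); out=[]
    if psi is None: print('xyz',d.round(4)); return
    for ps in (psi,psi+180):
        a=np.radians(ps); Y=np.array([np.cos(a),np.sin(a),0]); Z=np.array([0,0,-1.]); X=np.cross(Y,Z)
        rv=(R0.inv()*R.from_matrix(np.c_[X,Y,Z])).as_rotvec(degrees=True); out.append(rv)
    out.sort(key=np.linalg.norm)
    print('xyz',d.round(4),'rot',out[0].round(1),'alt',out[1].round(1),'from',p.round(3),'j7',round(o['joint_pos'][6],2))
E
python3 - <<'E'
from h import *
c=load('top0')
P=dict(yellow=(425,214),red=(708,304),green=(275,458),orange=(534,501))
for col in HUE:
    p=ray(c,250+(P[col][0]+.5)/4.8-.5,125+(P[col][1]+.5)/4.8-.5,.13); print(col,'pad',p.round(3))
    for k in cups(c,col,box=(285,135,412,250)): print('  ',k)
g=lambda x,y,z:ray(c,250+(x+.5)/4.8-.5,125+(y+.5)/4.8-.5,z)
a,b=g(72,290,.186),g(115,372,.186); print('bottle head ends',a.round(3),b.round(3),(a+b)/2,np.degrees(np.arctan2(*(b-a)[1::-1])), 'len',np.linalg.norm(a-b))
print('bodyc',g(85,342,.10).round(3))
q=lambda x,y,z:ray(c,190+(x+.5)/5-.5,45+(y+.5)/5-.5,z)
C=[q(57,52,.215),q(610,100,.215),q(585,427,.215),q(22,375,.215)]
for k in C: print(k.round(3))
for i in range(4): d=C[(i+1)%4]-C[i]; print(np.linalg.norm(d).round(3),np.degrees(np.arctan2(d[1],d[0])).round(1))
for z in(.205,.215): print('door outer edge',q(28,402,z).round(3),q(580,458,z).round(3))
print('handle top', q(523,462,.205).round(3),q(515,505,.205).round(3))
E
```

```text
red pad [ 0.558 -0.402  0.13 ]
   (np.int32(114), array([382.3, 203.2]), array([ 0.5146, -0.3755,  0.05  ]))
   (np.int32(65), array([393.5, 177.6]), array([ 0.6046, -0.4178,  0.05  ]))
orange pad [ 0.422 -0.278  0.13 ]
   (np.int32(11368), array([347.4, 192. ]), array([ 0.5546, -0.2546,  0.05  ]))
   (np.int32(83), array([408.4, 243.5]), array([ 0.3744, -0.4609,  0.05  ]))
yellow pad [ 0.622 -0.208  0.13 ]
   (np.int32(243), array([403.5, 236.6]), array([ 0.3982, -0.4447,  0.05  ]))
   (np.int32(113), array([325.1, 183.2]), array([ 0.5861, -0.1774,  0.05  ]))
   (np.int32(51), array([338.9, 158.8]), array([ 0.6728, -0.2278,  0.05  ]))
   (np.int32(41), array([347. , 165.1]), array([ 0.65  , -0.2558,  0.05  ]))
green pad [ 0.453 -0.101  0.13 ]
   (np.int32(18), array([304.9, 204.5]), array([ 0.5114, -0.1052,  0.05  ]))
   (np.int32(18), array([295.1, 231.3]), array([ 0.4184, -0.0695,  0.05  ]))
   (np.int32(17), array([314.2, 208.5]), array([ 0.4972, -0.1373,  0.05  ]))
   (np.int32(17), array([305.5, 235.5]), array([ 0.4035, -0.1053,  0.05  ]))
bottle head ends [0.562 0.039 0.186] [0.507 0.011 0.186] [0.53450617 0.0249582  0.186     ] -152.9539022666147 len 0.06169531979188728
bodyc [0.537 0.027 0.1  ]
[0.982 0.242 0.215]
[ 0.948 -0.114  0.215]
[ 0.733 -0.095  0.215]
[0.769 0.262 0.215]
0.358 -95.4
0.216 174.7
0.359 84.3
0.214 -5.6
door outer edge [0.754 0.26  0.205] [ 0.716 -0.092  0.205]
door outer edge [0.751 0.258 0.215] [ 0.713 -0.091  0.215]
handle top [ 0.713 -0.056  0.205] [ 0.685 -0.05   0.205]
```

View pics/crop2.png

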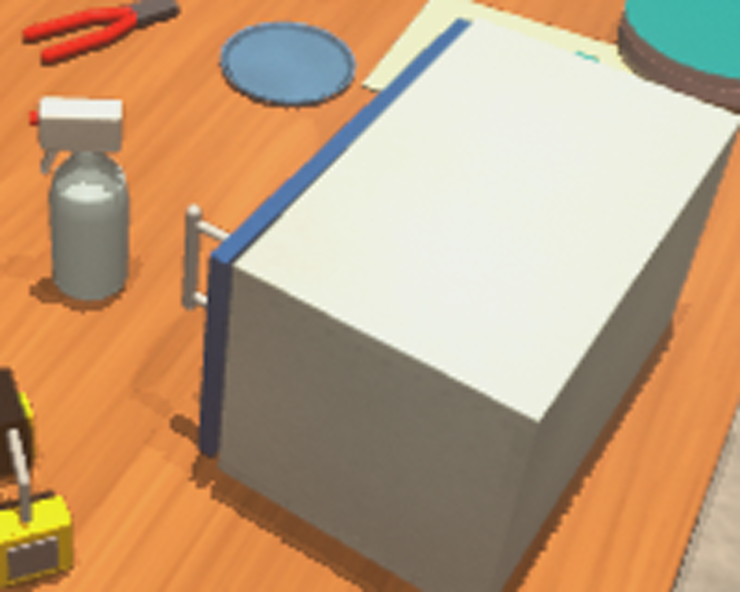

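The mid dish checks out: centre (0.553, 0.390), about 136 mm across. The top crop shows the bottle head with its red nozzle at lower right, and all four muffs are present. The scene crop shows the bottle in front of the handle and the door shut.

```bash
python3 -c "
from h import *
plan((.536,.026,.27),117)"
```

```text
xyz [-0.5113 -0.4619 -0.0388] rot [ -0.1  -0.  -41.9] alt [-0.000e+00  1.000e-01  1.381e+02] from [0.16  0.604 0.231] j7 -0.09
```

carry_out([
  {"xyz": [-0.04, -0.035, -0.02], "angular": [0, 0, -4]},
  {"xyz": [-0.08, -0.07, -0.039], "angular": [0, 0, -8]},
  {"xyz": [-0.12, -0.107, -0.039], "angular": [0, 0, -12]},
  {"xyz": [-0.156, -0.14, -0.039], "angular": [0, 0, -16]},
  {"xyz": [-0.193, -0.174, -0.039], "angular": [0, 0, -20]},
  {"xyz": [-0.23, -0.207, -0.039], "angular": [0, 0, -24]},
  {"xyz": [-0.267, -0.241, -0.039], "angular": [0, 0, -28]},
  {"xyz": [-0.303, -0.274, -0.039], "angular": [0, 0, -32]},
  {"xyz": [-0.34, -0.307, -0.039], "angular": [0, 0, -36]},
  {"xyz": [-0.377, -0.34, -0.039], "angular": [0, 0, -40]},
  {"xyz": [-0.414, -0.374, -0.039], "angular": [0, 0, -42]},
  {"xyz": [-0.45, -0.407, -0.039], "angular": [0, 0, -42]},
])

```text
clock: 1.3
position: [0.4844, 0.1041, 0.2703]
ee_rot: [-0.235, 0.972, 0.0, 0.0]
ft_force: [1.4, -0.1, 0.5]
grip_width: 0.997
grasp_force: 0.0
```

```bash
python3 -c "
from h import *
plan((.536,.026,.25),117)
plan((.536,.026,.152),117)"
```

```text
xyz [-0.0102 -0.0931  0.0203] rot [0.  0.  0.2] alt [  -0.     0.  -179.8] from [0.484 0.104 0.27 ] j7 1.75
xyz [-0.0102 -0.0931  0.1183] rot [0.  0.  0.2] alt [  -0.     0.  -179.8] from [0.484 0.104 0.27 ] j7 1.75
```

carry_out([
  {"xyz": [-0.005, -0.04, 0], "angular": [0, 0, 0]},
  {"xyz": [-0.01, -0.08, 0], "angular": [0, 0, 0]},
  {"xyz": [-0.01, -0.093, 0.01], "angular": [0, 0, 0]},
  {"xyz": [-0.01, -0.093, 0.02], "angular": [0, 0, 0]},
  {"xyz": [-0.01, -0.093, 0.02], "angular": [0, 0, 0]},
], hand=0.75)

```text
clock: 1.8
position: [0.534, 0.0285, 0.2485]
ee_rot: [-0.235, 0.972, 0.0, -0.002]
ft_force: [-0.0, 0.8, -0.9]
grip_width: 0.752
grasp_force: 0.0
```

```bash
python3 - <<'E'
from h import *
s=snap('scene','s1');t=snap('top','t1')
a=cv2.resize(s['img'][120:260,190:340],None,fx=3,fy=3);b=cv2.resize(t['img'][150:250,220:320],None,fx=3,fy=3)
w=np.zeros((420,760,3),np.uint8);w[:420,:450]=a;w[:300,455:755]=b;cv2.imwrite('pics/v1.png',w[:,:,::-1])
plan((.536,.026,.152),117)
E
```

```text
xyz [ 0.0002 -0.0037  0.0981] rot [ 0.  -0.   0.2] alt [ 1.000e-01  1.000e-01 -1.798e+02] from [0.535 0.029 0.25 ] j7 1.96
```

View pics/v1.png

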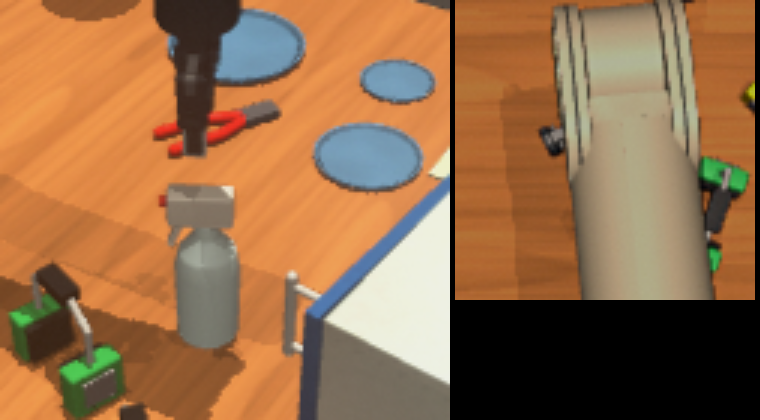

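The scene crop shows the fingers (195,150) right above the bottle head (200,205), so they are aligned and I can go down.

carry_out([
  {"xyz": [0, -0.003, 0.02], "angular": [0, 0, 0]},
  {"xyz": [0, -0.003, 0.04], "angular": [0, 0, 0]},
  {"xyz": [0, -0.003, 0.06], "angular": [0, 0, 0]},
  {"xyz": [0, -0.003, 0.08], "angular": [0, 0, 0]},
  {"xyz": [0, -0.003, 0.097], "angular": [0, 0, 0]},
  {"xyz": [0, -0.003, 0.097], "angular": [0, 0, 0]},
])

```text
clock: 2.5
position: [0.5351, 0.0265, 0.1518]
ee_rot: [-0.235, 0.972, 0.0, -0.001]
ft_force: [0.0, 0.2, -0.2]
grip_width: 0.753
grasp_force: 0.0
```

carry_out([
  {"xyz": [0, 0, 0], "angular": [0, 0, 0]},
  {"xyz": [0, 0, 0], "angular": [0, 0, 0]},
  {"xyz": [0, 0, 0], "angular": [0, 0, 0]},
  {"xyz": [0, 0, 0], "angular": [0, 0, 0]},
  {"xyz": [0, 0, 0], "angular": [0, 0, 0]},
  {"xyz": [0, 0, 0], "angular": [0, 0, 0]},
  {"xyz": [0, 0, 0], "angular": [0, 0, 0]},
  {"xyz": [0, 0, 0], "angular": [0, 0, 0]},
], hand=0.1, grip_force=50)

```text
clock: 3.3
position: [0.5373, 0.0257, 0.1546]
ee_rot: [-0.235, 0.972, 0.0, 0.001]
ft_force: [-0.6, 1.7, 6.7]
grip_width: 0.297
grasp_force: 50.3
```

carry_out([
  {"xyz": [0, 0, -0.01], "angular": [0, 0, 0]},
  {"xyz": [0, 0, -0.025], "angular": [0, 0, 0]},
  {"xyz": [0, 0, -0.045], "angular": [0, 0, 0]},
  {"xyz": [0, 0, -0.06], "angular": [0, 0, 0]},
  {"xyz": [0, 0, -0.06], "angular": [0, 0, 0]},
])

```text
clock: 3.8
position: [0.5374, 0.025, 0.2155]
ee_rot: [-0.234, 0.972, 0.0, 0.002]
ft_force: [0.3, -0.0, -3.1]
grip_width: 0.3
grasp_force: 49.2
```

```bash
python3 -c "
from h import *
plan((.558,.392,.22),95)"
```

```text
xyz [-0.1855  0.3173 -0.0042] rot [-0.   0.2 22.1] alt [  -0.3   -0.  -157.9] from [0.537 0.025 0.215] j7 1.98
```

carry_out([
  {"xyz": [-0.006, 0.011, 0], "angular": [0, 0, 1]},
  {"xyz": [-0.02, 0.035, 0], "angular": [0, 0, 3]},
  {"xyz": [-0.037, 0.066, 0], "angular": [0, 0, 6]},
  {"xyz": [-0.055, 0.098, 0], "angular": [0, 0, 8]},
  {"xyz": [-0.075, 0.133, 0], "angular": [0, 0, 10]},
  {"xyz": [-0.095, 0.169, 0], "angular": [0, 0, 12]},
  {"xyz": [-0.115, 0.204, 0], "angular": [0, 0, 14]},
  {"xyz": [-0.135, 0.24, 0], "angular": [0, 0, 17]},
  {"xyz": [-0.155, 0.275, 0], "angular": [0, 0, 20]},
  {"xyz": [-0.17, 0.302, 0], "angular": [0, 0, 21]},
  {"xyz": [-0.178, 0.316, 0], "angular": [0, 0, 22]},
  {"xyz": [-0.18, 0.32, 0], "angular": [0, 0, 22]},
])

```text
clock: 5.0
position: [0.5495, 0.3943, 0.2114]
ee_rot: [-0.046, 0.999, -0.0, -0.001]
ft_force: [-0.2, -0.5, -3.0]
grip_width: 0.296
grasp_force: 49.4
```

carry_out([
  {"xyz": [0, 0, 0], "angular": [0, 0, 0]},
  {"xyz": [0, 0, 0.012], "angular": [0, 0, 0]},
  {"xyz": [0, 0, 0.025], "angular": [0, 0, 0]},
  {"xyz": [0, 0, 0.035], "angular": [0, 0, 0]},
  {"xyz": [0, 0, 0.043], "angular": [0, 0, 0]},
  {"xyz": [0, 0, 0.048], "angular": [0, 0, 0]},
  {"xyz": [0, 0, 0.051], "angular": [0, 0, 0]},
  {"xyz": [0, 0, 0.053], "angular": [0, 0, 0]},
  {"xyz": [0, 0, 0.053], "angular": [0, 0, 0]},
])

```text
clock: 5.9
position: [0.5509, 0.3921, 0.1603]
ee_rot: [-0.045, 0.999, 0.0, 0.0]
ft_force: [1.0, -0.6, -3.0]
grip_width: 0.299
grasp_force: 49.4
```

```bash
python3 - <<'E'
from h import *
plan((.550,.392,.159),95)
s=snap('scene','s2');t=snap('top','t2')
a=cv2.resize(s['img'][100:240,210:380],None,fx=2.7,fy=2.7);b=cv2.resize(t['img'][150:250,120:220],None,fx=3,fy=3)
w=np.zeros((420,760,3),np.uint8);w[:a.shape[0],:a.shape[1]]=a;w[:300,460:760]=b;cv2.imwrite('pics/v2.png',w[:,:,::-1])
E
```

```text
xyz [ 0.0009 -0.0001  0.0013] rot [0.  0.  0.1] alt [  -0.     0.  -179.9] from [0.551 0.392 0.16 ] j7 1.1
```

View pics/v2.png

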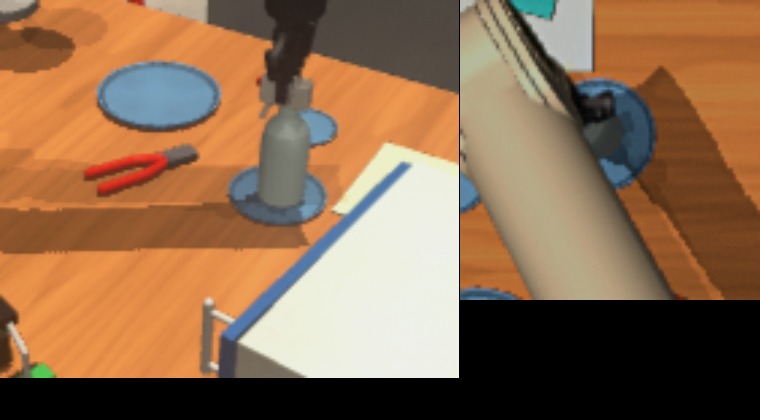

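The bottle hangs just above the mid dish (scene crop 283,195), well inside the rim. I'll lower it 2 mm and release.

carry_out([
  {"xyz": [0, 0, 0.001], "angular": [0, 0, 0]},
  {"xyz": [0, 0, 0.002], "angular": [0, 0, 0]},
  {"xyz": [0, 0, 0.002], "angular": [0, 0, 0]},
])

```text
clock: 6.3
position: [0.551, 0.3923, 0.1587]
ee_rot: [-0.045, 0.999, 0.0, 0.0]
ft_force: [-0.4, 1.0, -1.7]
grip_width: 0.293
grasp_force: 49.6
```

carry_out([
  {"xyz": [0, 0, 0], "angular": [0, 0, 0]},
  {"xyz": [0, 0, 0], "angular": [0, 0, 0]},
  {"xyz": [0, 0, 0], "angular": [0, 0, 0]},
  {"xyz": [0, 0, 0], "angular": [0, 0, 0]},
  {"xyz": [0, 0, 0], "angular": [0, 0, 0]},
], hand=0.7)

```text
clock: 6.8
position: [0.5509, 0.3921, 0.1584]
ee_rot: [-0.045, 0.999, 0.0, 0.0]
ft_force: [-0.0, -0.8, -0.1]
grip_width: 0.696
grasp_force: 0.0
```

carry_out([
  {"xyz": [0, 0, -0.02], "angular": [0, 0, 0]},
  {"xyz": [0, 0, -0.05], "angular": [0, 0, 0]},
  {"xyz": [0, 0, -0.08], "angular": [0, 0, 0]},
  {"xyz": [0, 0, -0.11], "angular": [0, 0, 0]},
  {"xyz": [0, 0, -0.14], "angular": [0, 0, 0]},
  {"xyz": [0, 0, -0.14], "angular": [0, 0, 0]},
])

```text
clock: 7.4
position: [0.5523, 0.3927, 0.3033]
ee_rot: [-0.045, 0.999, 0.002, 0.003]
ft_force: [0.3, 0.2, -0.1]
grip_width: 0.702
grasp_force: 0.0
```

```bash
python3 -c "
from h import *
plan((.687,-.060,.30),84.5)"
```

```text
xyz [-0.0939 -0.4629  0.002 ] rot [ 0.3  0.3 10.6] alt [  -0.5    0.4 -169.4] from [0.552 0.393 0.303] j7 1.08
```

carry_out([
  {"xyz": [-0.006, -0.03, 0], "angular": [0, 0, 1]},
  {"xyz": [-0.014, -0.07, 0], "angular": [0, 0, 2]},
  {"xyz": [-0.022, -0.11, 0], "angular": [0, 0, 3]},
  {"xyz": [-0.031, -0.155, 0], "angular": [0, 0, 4]},
  {"xyz": [-0.04, -0.2, 0], "angular": [0, 0, 5]},
  {"xyz": [-0.05, -0.245, 0], "angular": [0, 0, 6]},
  {"xyz": [-0.059, -0.29, 0], "angular": [0, 0, 7]},
  {"xyz": [-0.068, -0.335, 0], "angular": [0, 0, 8]},
  {"xyz": [-0.077, -0.38, 0], "angular": [0, 0, 9]},
  {"xyz": [-0.085, -0.42, 0], "angular": [0, 0, 10]},
  {"xyz": [-0.092, -0.452, 0], "angular": [0, 0, 10.6]},
  {"xyz": [-0.093, -0.46, 0], "angular": [0, 0, 10.6]},
])

```text
clock: 8.6
position: [0.6844, -0.0631, 0.2976]
ee_rot: [0.051, 0.999, -0.001, -0.0]
ft_force: [-0.9, -0.0, 0.3]
grip_width: 0.699
grasp_force: 0.0
```

carry_out([
  {"xyz": [0, 0, 0.02], "angular": [0, 0, 0]},
  {"xyz": [0, 0, 0.04], "angular": [0, 0, 0]},
  {"xyz": [0, 0, 0.06], "angular": [0, 0, 0]},
  {"xyz": [0, 0, 0.06], "angular": [0, 0, 0]},
])

```text
clock: 9.0
position: [0.6832, -0.0565, 0.235]
ee_rot: [0.047, 0.999, 0.0, -0.003]
ft_force: [0.6, 0.1, -0.0]
grip_width: 0.698
grasp_force: 0.0
```

```bash
python3 - <<'E'
from h import *
plan((.687,-.058,.168),84.5)
s=snap('scene','s3');t=snap('top','t3')
a=cv2.resize(s['img'][110:260,220:350],None,fx=3.4,fy=3.4);b=cv2.resize(t['img'][90:190,250:350],None,fx=3,fy=3)
w=np.zeros((510,760,3),np.uint8);w[:a.shape[0],:a.shape[1]]=a;w[:300,460:760]=b;cv2.imwrite('pics/v3.png',w[:,:,::-1])
E
```

```text
xyz [-0.0043 -0.0011  0.067 ] rot [ 0.  -0.3  0.1] alt [   0.5    0.  -179.9] from [ 0.683 -0.057  0.235] j7 1.67
```

View pics/v3.png

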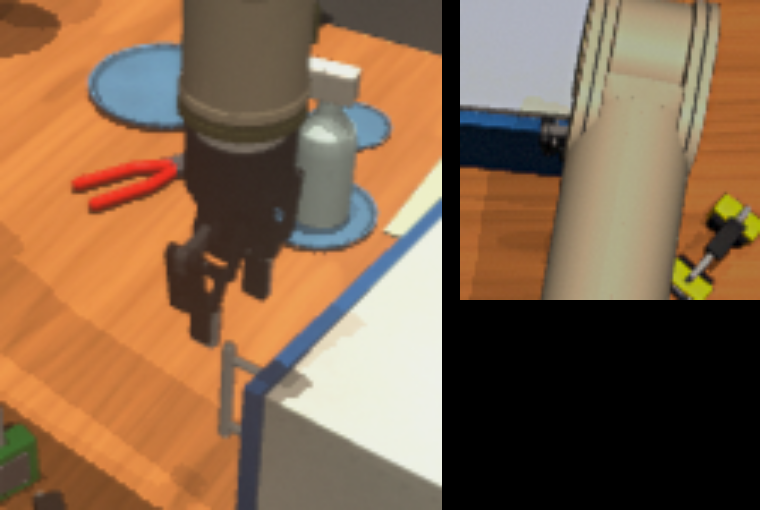

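The bottle stands in the dish (330,200). The fingers straddle the line above the handle rod (230,345), with the finger midpoint at about (232,315), so I'll lower, grip, and check.

carry_out([
  {"xyz": [-0.003, -0.001, 0.015], "angular": [0, 0, 0]},
  {"xyz": [-0.003, -0.001, 0.03], "angular": [0, 0, 0]},
  {"xyz": [-0.003, -0.001, 0.045], "angular": [0, 0, 0]},
  {"xyz": [-0.003, -0.001, 0.06], "angular": [0, 0, 0]},
  {"xyz": [-0.003, -0.001, 0.066], "angular": [0, 0, 0]},
  {"xyz": [-0.003, -0.001, 0.066], "angular": [0, 0, 0]},
])

```text
clock: 9.7
position: [0.6868, -0.059, 0.1708]
ee_rot: [0.048, 0.999, -0.0, -0.001]
ft_force: [0.7, -0.1, 0.3]
grip_width: 0.703
grasp_force: 0.0
```

carry_out([
  {"xyz": [0, 0, 0], "angular": [0, 0, 0]},
  {"xyz": [0, 0, 0], "angular": [0, 0, 0]},
  {"xyz": [0, 0, 0], "angular": [0, 0, 0]},
  {"xyz": [0, 0, 0], "angular": [0, 0, 0]},
  {"xyz": [0, 0, 0], "angular": [0, 0, 0]},
  {"xyz": [0, 0, 0], "angular": [0, 0, 0]},
  {"xyz": [0, 0, 0], "angular": [0, 0, 0]},
  {"xyz": [0, 0, 0], "angular": [0, 0, 0]},
], hand=0.0, grip_force=40)

```text
clock: 10.5
position: [0.6892, -0.053, 0.1735]
ee_rot: [0.045, 0.999, 0.003, 0.002]
ft_force: [3.5, 14.4, 2.8]
grip_width: 0.117
grasp_force: 39.0
```

```bash
cat >> h.py <<'E'
def arc(H,az0,rad_al,rad_n,angs,th0,z=None):
    """rows (tool frame now) for the handle at door angles angs; H hinge xy, az0 door azimuth shut (deg)"""
    o=get_obs(); R0=R.from_quat(o['ee_rot']); p=np.array(o['position'])
    def pt(t):
        a=np.radians(az0)-t; d=np.array([np.cos(a),np.sin(a)]); n=np.array([d[1],-d[0]]); return np.r_[np.array(H)+rad_al*d+rad_n*n,0]
    print('model err now',(p-pt(th0))[:2].round(4))
    for t in angs:
        print(round(t,2),R0.inv().apply(pt(t)-pt(th0)).round(3).tolist(),round(np.degrees(t-th0),1))
E
python3 -c "
from h import *
o=get_obs();print(o['position'],o['ft_force'],o['grip_width'],o['grasp_force'])
arc((.753,.26),-95.5,.325,.035,np.arange(1,13)*.05,0)"
```

```text
[ 0.6891904  -0.05298598  0.17349317] [ 3.50523225 14.37169692  2.78502562] 0.1166499370301537 39.03270363807678
model err now [0.0022 0.0072]
0.05 [0.016, 0.002, -0.0] 2.9
0.1 [0.032, 0.005, -0.0] 5.7
0.15 [0.048, 0.009, -0.0] 8.6
0.2 [0.064, 0.014, -0.0] 11.5
0.25 [0.079, 0.019, -0.0] 14.3
0.3 [0.094, 0.025, -0.0] 17.2
0.35 [0.109, 0.032, -0.0] 20.1
0.4 [0.124, 0.04, -0.0] 22.9
0.45 [0.138, 0.048, -0.0] 25.8
0.5 [0.151, 0.057, -0.0] 28.6
0.55 [0.164, 0.067, -0.0] 31.5
0.6 [0.177, 0.078, 0.0] 34.4
```

carry_out([
  {"xyz": [0.004, 0.005, 0], "angular": [0, 0, 1]},
  {"xyz": [0.016, 0.007, 0], "angular": [0, 0, 3]},
  {"xyz": [0.032, 0.01, 0], "angular": [0, 0, 6]},
  {"xyz": [0.048, 0.014, 0], "angular": [0, 0, 8.6]},
  {"xyz": [0.064, 0.019, 0], "angular": [0, 0, 11.5]},
  {"xyz": [0.079, 0.024, 0], "angular": [0, 0, 14.3]},
  {"xyz": [0.094, 0.03, 0], "angular": [0, 0, 17]},
  {"xyz": [0.109, 0.037, 0], "angular": [0, 0, 20]},
  {"xyz": [0.124, 0.045, 0], "angular": [0, 0, 23]},
  {"xyz": [0.138, 0.053, 0], "angular": [0, 0, 26]},
  {"xyz": [0.151, 0.062, 0], "angular": [0, 0, 28.6]},
  {"xyz": [0.151, 0.062, 0], "angular": [0, 0, 28.6]},
])

```text
clock: 11.7
position: [0.5421, 0.0175, 0.1734]
ee_rot: [0.294, 0.956, 0.0, 0.0]
ft_force: [-1.2, -2.1, 4.4]
grip_width: 0.113
grasp_force: 39.6
```

```bash
python3 -c "
from h import *
o=get_obs();print(o['ft_force'],o['grip_width'],o['grasp_force'],o['position'])
arc((.753,.266),-95.5,.325,.035,.5+np.arange(1,13)*.08,.5)"
```

```text
[-1.19743514 -2.111299    4.38624836] 0.11346081525259334 39.5748907327652 [0.5421314  0.01752892 0.17340817]
model err now [0.0005 0.0008]
0.58 [0.026, 0.004, 0.0] 4.6
0.66 [0.051, 0.01, 0.0] 9.2
0.74 [0.076, 0.018, 0.0] 13.8
0.82 [0.1, 0.028, 0.0] 18.3
0.9 [0.124, 0.039, 0.0] 22.9
0.98 [0.146, 0.053, 0.0] 27.5
1.06 [0.167, 0.068, 0.0] 32.1
1.14 [0.187, 0.085, 0.0] 36.7
1.22 [0.206, 0.104, 0.0] 41.3
1.3 [0.223, 0.124, 0.0] 45.8
1.38 [0.238, 0.145, 0.0] 50.4
1.46 [0.251, 0.167, 0.0] 55.0
```

carry_out([
  {"xyz": [0.015, 0.002, 0], "angular": [0, 0, 3]},
  {"xyz": [0.04, 0.007, 0], "angular": [0, 0, 7]},
  {"xyz": [0.066, 0.014, 0], "angular": [0, 0, 12]},
  {"xyz": [0.09, 0.024, 0], "angular": [0, 0, 16.5]},
  {"xyz": [0.114, 0.034, 0], "angular": [0, 0, 21]},
  {"xyz": [0.136, 0.047, 0], "angular": [0, 0, 25.5]},
  {"xyz": [0.157, 0.061, 0], "angular": [0, 0, 30]},
  {"xyz": [0.178, 0.077, 0], "angular": [0, 0, 34.5]},
  {"xyz": [0.198, 0.096, 0], "angular": [0, 0, 39]},
  {"xyz": [0.215, 0.114, 0], "angular": [0, 0, 43.5]},
  {"xyz": [0.231, 0.135, 0], "angular": [0, 0, 48]},
  {"xyz": [0.238, 0.145, 0], "angular": [0, 0, 50.4]},
])

```text
clock: 12.9
position: [0.4262, 0.2733, 0.1733]
ee_rot: [0.673, 0.74, 0.001, -0.001]
ft_force: [-6.8, -0.9, 9.6]
grip_width: 0.113
grasp_force: 41.2
```

carry_out([
  {"xyz": [0, 0, 0], "angular": [0, 0, 0]},
  {"xyz": [0, 0, 0], "angular": [0, 0, 0]},
  {"xyz": [0, 0, 0], "angular": [0, 0, 0]},
])

```text
clock: 13.2
position: [0.4261, 0.2715, 0.1733]
ee_rot: [0.672, 0.741, 0.0, -0.001]
ft_force: [-8.1, 0.5, 8.4]
grip_width: 0.116
grasp_force: 41.3
```

```bash
python3 -c "
from h import *
o=get_obs();print(o['ft_force'],o['grip_width'],o['grasp_force'],o['position'],o['joint_pos'])
arc((.753,.266),-95.5,.325,.035,[],1.38)"
```

```text
[-8.05871516  0.49381435  8.43648757] 0.115608067543138 41.254953145980835 [0.42613037 0.27147405 0.17333499] [-1.08404711  0.10638794  0.45858951  1.87156966 -0.05335369  1.1752816
 -0.50999175]
model err now [-0.      0.0014]
```

carry_out([
  {"xyz": [0, 0, 0], "angular": [0, 0, 0]},
  {"xyz": [0, 0, 0], "angular": [0, 0, 0]},
  {"xyz": [0, 0, 0], "angular": [0, 0, 0]},
  {"xyz": [0, 0, 0], "angular": [0, 0, 0]},
], hand=0.5)

```text
clock: 13.6
position: [0.4274, 0.2703, 0.1723]
ee_rot: [0.672, 0.74, 0.0, 0.0]
ft_force: [0.0, 0.6, -0.0]
grip_width: 0.499
grasp_force: 0.0
```

carry_out([
  {"xyz": [0, 0, -0.03], "angular": [0, 0, 0]},
  {"xyz": [0, 0, -0.07], "angular": [0, 0, 0]},
  {"xyz": [0, 0, -0.11], "angular": [0, 0, 0]},
  {"xyz": [0, 0, -0.15], "angular": [0, 0, 0]},
  {"xyz": [0, 0, -0.16], "angular": [0, 0, 0]},
])

```text
clock: 14.1
position: [0.4284, 0.271, 0.3366]
ee_rot: [0.672, 0.74, 0.003, 0.0]
ft_force: [0.8, -0.1, -1.1]
grip_width: 0.504
grasp_force: 0.0
```

```bash
python3 - <<'E'
from h import *
s=snap('scene','s4');t=snap('top','t4')
a=cv2.resize(s['img'][140:360,130:430],None,fx=1.3,fy=1.3);b=cv2.resize(t['img'][110:250,190:420],None,fx=3.4,fy=3.4)
a=cv2.resize(s['img'][90:250,230:430],None,fx=.6*3.4/1.7,fy=.6*3.4/1.7)
cv2.imwrite('pics/v4.png',b[:,:,::-1])
# door top edge points later
H=np.array([.753,.266]);
for th in (1.36,1.376,1.39):
    az=np.radians(-95.5)-th; d=np.array([np.cos(az),np.sin(az)]); n=np.array([d[1],-d[0]])
    f=lambda al,nn,z: ((proj(t,np.r_[H+al*d-nn*n,z])-[190,110])*3.4).round(0)
    print(th,'tip outer',f(.36,0,.21),'tip inner',f(.36,.015,.21),'rail ends',f(.035,.093,.166),f(.30,.093,.166))
E
```

```text
1.36 tip outer [ 52. 434.] tip inner [ 68. 432.] rail ends [116.  87.] [148. 359.]
1.376 tip outer [ 46. 434.] tip inner [ 62. 433.] rail ends [116.  88.] [143. 362.]
1.39 tip outer [ 40. 435.] tip inner [ 57. 433.] rail ends [115.  90.] [139. 363.]
```

View pics/v4.png

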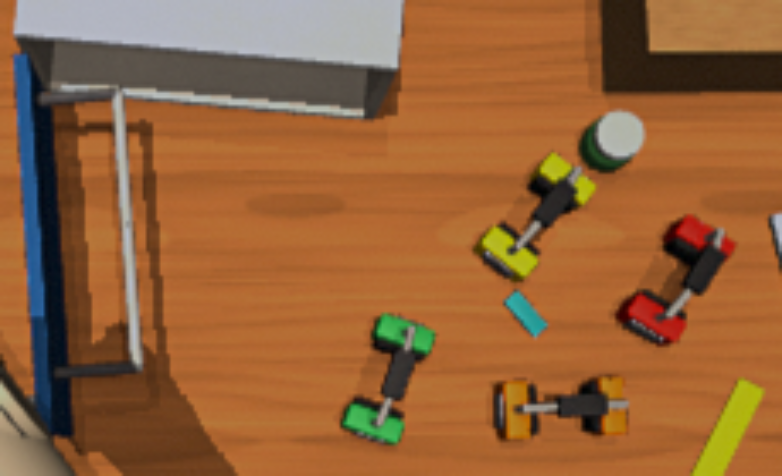

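```bash
cat >> h.py <<'E'
def muff(c,pad,cA,cB,sc,off,zc=.055):
    f=lambda p,z: ray(c,off[0]+(p[0]+.5)/sc-.5,off[1]+(p[1]+.5)/sc-.5,z)
    p=f(pad,.13);a=f(cA,zc);b=f(cB,zc);d=b-a; print('pad',p.round(3),'cupmid',((a+b)/2).round(3),'cupdist',np.linalg.norm(d).round(3),'psi',(np.degrees(np.arctan2(d[1],d[0]))+90).round(1))
E
python3 - <<'E'
from h import *
t=load('t4');o=(190,110)
for n,a in dict(green=((398,375),(404,335),(373,423)),yellow=((553,207),(567,179),(509,252)),red=((707,265),(700,238),(653,318)),orange=((583,406),(611,404),(516,409))).items(): print(n); muff(t,*a,3.4,o)
f=lambda p,z: ray(t,190+(p[0]+.5)/3.4-.5,110+(p[1]+.5)/3.4-.5,z)
a,b=f((118,92),.166),f((137,368),.166); d=b-a; L=np.linalg.norm(d);d/=L
print('rail',a.round(3),b.round(3),L,np.degrees(np.arctan2(d[1],d[0])))
for s in(.072,.136,.2,.264): print(s,(a+d*(s-.035)*L/.265).round(4))
az=np.radians(-95.5)-1.39;d=np.array([np.cos(az),np.sin(az)]); n=np.array([d[1],-d[0]])
for s in(.072,.264): print('model',(np.array([.753,.266])+s*d-.093*n).round(4))
plan((.454,-.102,.25),70)
E
```

```text
green
pad [ 0.453 -0.101  0.13 ] cupmid [ 0.453 -0.1    0.055] cupdist 0.095 psi 249.7
yellow
pad [ 0.617 -0.255  0.13 ] cupmid [ 0.621 -0.257  0.055] cupdist 0.098 psi 230.8
red
pad [ 0.559 -0.404  0.13 ] cupmid [ 0.555 -0.397  0.055] cupdist 0.097 psi 238.1
orange
pad [ 0.422 -0.279  0.13 ] cupmid [ 0.424 -0.278  0.055] cupdist 0.097 psi 182.7
rail [0.725 0.169 0.166] [0.459 0.151 0.166] 0.2669419172047315 -176.06607288437314
0.072 [0.6879 0.1664 0.166 ]
0.136 [0.6235 0.162  0.166 ]
0.2 [0.5592 0.1575 0.166 ]
0.264 [0.4949 0.1531 0.166 ]
model [0.6891 0.1672]
model [0.4978 0.151 ]
xyz [-0.3738 -0.0099  0.0829] rot [  0.2  -0.  -64.5] alt [ -0.   -0.2 115.5] from [0.428 0.271 0.334] j7 -0.55
```

Top view: the door is open and the rail runs from (118,92) to (137,368). Green, red and orange are unmoved. Yellow was knocked about 5 cm towards the jar and now has its pad at (553,207). Green goes first.

carry_out([
  {"xyz": [-0.03, 0, 0], "angular": [0, 0, -6]},
  {"xyz": [-0.07, 0, 0], "angular": [0, 0, -12]},
  {"xyz": [-0.11, -0.002, 0], "angular": [0, 0, -19]},
  {"xyz": [-0.15, -0.003, 0], "angular": [0, 0, -26]},
  {"xyz": [-0.19, -0.004, 0], "angular": [0, 0, -33]},
  {"xyz": [-0.23, -0.005, 0.01], "angular": [0, 0, -40]},
  {"xyz": [-0.27, -0.006, 0.03], "angular": [0, 0, -47]},
  {"xyz": [-0.31, -0.008, 0.05], "angular": [0, 0, -54]},
  {"xyz": [-0.345, -0.009, 0.07], "angular": [0, 0, -60]},
  {"xyz": [-0.367, -0.01, 0.08], "angular": [0, 0, -64]},
  {"xyz": [-0.374, -0.01, 0.083], "angular": [0, 0, -64.5]},
  {"xyz": [-0.374, -0.01, 0.083], "angular": [0, 0, -64.5]},
], hand=0.6)

```text
clock: 15.4
position: [0.4525, -0.1028, 0.2483]
ee_rot: [0.175, 0.985, -0.0, -0.001]
ft_force: [0.0, 0.4, 0.2]
grip_width: 0.6
grasp_force: 0.0
```

```bash
python3 -c "
from h import *
plan((.453,-.101,.120),70)"
```

```text
xyz [-0.      0.002   0.1283] rot [-0.1 -0.1 -0.1] alt [-1.000e-01  1.000e-01  1.799e+02] from [ 0.453 -0.103  0.248] j7 1.24
```

carry_out([
  {"xyz": [0, 0.001, 0.03], "angular": [0, 0, 0]},
  {"xyz": [0, 0.001, 0.06], "angular": [0, 0, 0]},
  {"xyz": [0, 0.001, 0.085], "angular": [0, 0, 0]},
  {"xyz": [0, 0.001, 0.105], "angular": [0, 0, 0]},
  {"xyz": [0, 0.001, 0.12], "angular": [0, 0, 0]},
  {"xyz": [0, 0.001, 0.128], "angular": [0, 0, 0]},
  {"xyz": [0, 0.001, 0.128], "angular": [0, 0, 0]},
])

```text
clock: 16.1
position: [0.4531, -0.1007, 0.1205]
ee_rot: [0.173, 0.985, -0.001, -0.001]
ft_force: [0.2, 0.4, 0.2]
grip_width: 0.603
grasp_force: 0.0
```

carry_out([
  {"xyz": [0, 0, 0], "angular": [0, 0, 0]},
  {"xyz": [0, 0, 0], "angular": [0, 0, 0]},
  {"xyz": [0, 0, 0], "angular": [0, 0, 0]},
  {"xyz": [0, 0, 0], "angular": [0, 0, 0]},
  {"xyz": [0, 0, 0], "angular": [0, 0, 0]},
  {"xyz": [0, 0, 0], "angular": [0, 0, 0]},
], hand=0.05, grip_force=50)

```text
clock: 16.7
position: [0.4542, -0.1013, 0.1222]
ee_rot: [0.173, 0.985, 0.001, 0.001]
ft_force: [-1.0, 0.4, 7.0]
grip_width: 0.237
grasp_force: 50.5
```

carry_out([
  {"xyz": [0, 0, -0.01], "angular": [0, 0, 0]},
  {"xyz": [0, 0, -0.03], "angular": [0, 0, 0]},
  {"xyz": [0, 0, -0.06], "angular": [0, 0, 0]},
  {"xyz": [0, 0, -0.1], "angular": [0, 0, 0]},
  {"xyz": [0, 0, -0.14], "angular": [0, 0, 0]},
  {"xyz": [0, 0, -0.18], "angular": [0, 0, 0]},
  {"xyz": [0, 0, -0.21], "angular": [0, 0, 0]},
  {"xyz": [0, 0, -0.22], "angular": [0, 0, 0]},
  {"xyz": [0, 0, -0.22], "angular": [0, 0, 0]},
])

```text
clock: 17.6
position: [0.4538, -0.1022, 0.3422]
ee_rot: [0.174, 0.985, 0.001, 0.001]
ft_force: [0.1, -0.3, -2.6]
grip_width: 0.241
grasp_force: 49.5
```

```bash
python3 - <<'E'
from h import *
plan((.688,.1665,.340),4)
s=snap('scene','s5');b=cv2.resize(s['img'][60:330,130:430],None,fx=2,fy=2);cv2.imwrite('pics/v5.png',b[:,:,::-1])
E
```

```text
xyz [-0.128   0.3327  0.0028] rot [ 0.1  0.  66. ] alt [-0.00e+00  1.00e-01 -1.14e+02] from [ 0.454 -0.102  0.342] j7 1.19
```

View pics/v5.png

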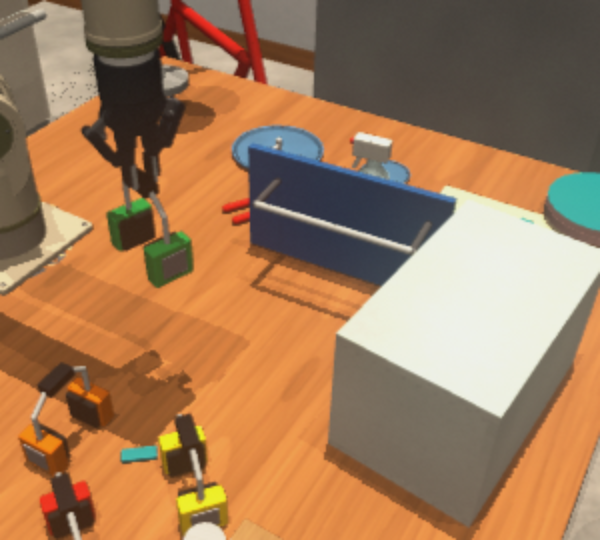

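The green pair hangs level from the gripper (150,240), and the rail (330,225) is clear. Carrying it to the hinge-side slot.

carry_out([
  {"xyz": [-0.004, 0.01, 0], "angular": [0, 0, 2]},
  {"xyz": [-0.011, 0.028, 0], "angular": [0, 0, 6]},
  {"xyz": [-0.022, 0.056, 0], "angular": [0, 0, 12]},
  {"xyz": [-0.035, 0.09, 0], "angular": [0, 0, 19]},
  {"xyz": [-0.05, 0.13, 0], "angular": [0, 0, 27]},
  {"xyz": [-0.065, 0.17, 0], "angular": [0, 0, 35]},
  {"xyz": [-0.081, 0.21, 0], "angular": [0, 0, 43]},
  {"xyz": [-0.096, 0.25, 0], "angular": [0, 0, 51]},
  {"xyz": [-0.109, 0.284, 0], "angular": [0, 0, 58]},
  {"xyz": [-0.12, 0.31, 0], "angular": [0, 0, 63]},
  {"xyz": [-0.126, 0.327, 0], "angular": [0, 0, 66]},
  {"xyz": [-0.128, 0.332, 0], "angular": [0, 0, 66]},
])

```text
clock: 18.85
position: [0.6876, 0.1678, 0.3381]
ee_rot: [0.682, 0.731, -0.002, -0.0]
ft_force: [-0.4, -0.6, -1.6]
grip_width: 0.237
grasp_force: 49.5
```

carry_out([
  {"xyz": [0, 0, 0], "angular": [0, 0, 0]},
  {"xyz": [0, 0, 0], "angular": [0, 0, 0]},
  {"xyz": [0, 0, 0], "angular": [0, 0, 0]},
  {"xyz": [0, 0, 0], "angular": [0, 0, 0]},
])

```text
clock: 19.25
position: [0.687, 0.1658, 0.3419]
ee_rot: [0.682, 0.731, 0.0, -0.0]
ft_force: [-0.1, 0.8, -1.6]
grip_width: 0.238
grasp_force: 49.5
```

```bash
python3 - <<'E'
from h import *
plan((.688,.1665,.175),4)
E
```

```text
xyz [0.0005 0.001  0.1669] rot [ 0. -0. -0.] alt [-1.0e-01 -1.0e-01  1.8e+02] from [0.687 0.166 0.342] j7 0.07
```

carry_out([
  {"xyz": [0.0, 0.001, 0.01], "angular": [0, 0, 0]},
  {"xyz": [0, 0.001, 0.03], "angular": [0, 0, 0]},
  {"xyz": [0, 0.001, 0.055], "angular": [0, 0, 0]},
  {"xyz": [0, 0.001, 0.08], "angular": [0, 0, 0]},
  {"xyz": [0, 0.001, 0.105], "angular": [0, 0, 0]},
  {"xyz": [0, 0.001, 0.125], "angular": [0, 0, 0]},
  {"xyz": [0, 0.001, 0.14], "angular": [0, 0, 0]},
  {"xyz": [0, 0.001, 0.15], "angular": [0, 0, 0]},
  {"xyz": [0, 0.001, 0.158], "angular": [0, 0, 0]},
  {"xyz": [0, 0.001, 0.164], "angular": [0, 0, 0]},
  {"xyz": [0, 0.001, 0.167], "angular": [0, 0, 0]},
  {"xyz": [0, 0.001, 0.167], "angular": [0, 0, 0]},
])

```text
clock: 20.45
position: [0.6885, 0.1665, 0.1746]
ee_rot: [0.682, 0.731, 0.0, 0.0]
ft_force: [0.1, -0.2, -1.7]
grip_width: 0.237
grasp_force: 49.6
```

```bash
python3 - <<'E'
from h import *
s=snap('scene','s6');b=cv2.resize(s['img'][90:230,240:390],None,fx=4,fy=4);cv2.imwrite('pics/v6.png',b[:,:,::-1])
E
```

```text
(no output)
```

View pics/v6.png

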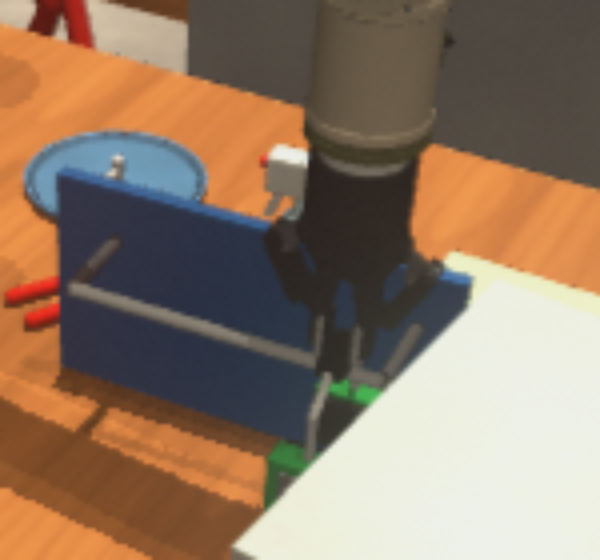

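The green pair straddles the rail at the hinge end, with the pad at (340,360) over the bar. I'll ease it down, release and lift.

carry_out([
  {"xyz": [0, 0, 0.001], "angular": [0, 0, 0]},
  {"xyz": [0, 0, 0.002], "angular": [0, 0, 0]},
  {"xyz": [0, 0, 0.002], "angular": [0, 0, 0]},
])

```text
clock: 20.8
position: [0.689, 0.1663, 0.174]
ee_rot: [0.682, 0.731, 0.001, 0.001]
ft_force: [-1.4, -0.1, 6.2]
grip_width: 0.236
grasp_force: 50.5
```

carry_out([
  {"xyz": [0, 0, 0], "angular": [0, 0, 0]},
  {"xyz": [0, 0, 0], "angular": [0, 0, 0]},
  {"xyz": [0, 0, 0], "angular": [0, 0, 0]},
  {"xyz": [0, 0, 0], "angular": [0, 0, 0]},
], hand=0.45)

```text
clock: 21.2
position: [0.6882, 0.1666, 0.1722]
ee_rot: [0.682, 0.731, -0.0, -0.0]
ft_force: [0.4, -0.2, -0.3]
grip_width: 0.448
grasp_force: 0.0
```

carry_out([
  {"xyz": [0, 0, -0.01], "angular": [0, 0, 0]},
  {"xyz": [0, 0, -0.03], "angular": [0, 0, 0]},
  {"xyz": [0, 0, -0.06], "angular": [0, 0, 0]},
  {"xyz": [0, 0, -0.1], "angular": [0, 0, 0]},
  {"xyz": [0, 0, -0.12], "angular": [0, 0, 0]},
  {"xyz": [0, 0, -0.12], "angular": [0, 0, 0]},
])

```text
clock: 21.8
position: [0.6894, 0.166, 0.2967]
ee_rot: [0.682, 0.731, 0.002, 0.002]
ft_force: [0.7, -0.2, 0.1]
grip_width: 0.45
grasp_force: 0.0
```

```bash
python3 - <<'E'
from h import *
t=snap('top','t6');t0=load('t4')
d=cv2.absdiff(t['img'],t0['img']).max(2)>40
print('change in muff regions', {k:int(d[v[1]:v[3],v[0]:v[2]].sum()) for k,v in dict(yellow=(325,150,372,195),red=(370,170,412,215),orange=(332,215,380,245)).items()})
plan((.619,-.256,.27),51)
E
```

```text
change in muff regions {'yellow': 0, 'red': 0, 'orange': 0}
xyz [-0.4163 -0.0993  0.0239] rot [  0.2   0.  -47. ] alt [ 1.00e-01 -2.00e-01  1.33e+02] from [0.689 0.166 0.294] j7 0.09
```

carry_out([
  {"xyz": [-0.03, -0.007, 0], "angular": [0, 0, -4]},
  {"xyz": [-0.07, -0.017, 0], "angular": [0, 0, -8]},
  {"xyz": [-0.11, -0.026, 0], "angular": [0, 0, -13]},
  {"xyz": [-0.15, -0.036, 0], "angular": [0, 0, -18]},
  {"xyz": [-0.19, -0.045, 0], "angular": [0, 0, -23]},
  {"xyz": [-0.23, -0.055, 0], "angular": [0, 0, -28]},
  {"xyz": [-0.27, -0.064, 0.01], "angular": [0, 0, -33]},
  {"xyz": [-0.31, -0.074, 0.02], "angular": [0, 0, -38]},
  {"xyz": [-0.35, -0.083, 0.024], "angular": [0, 0, -43]},
  {"xyz": [-0.385, -0.092, 0.024], "angular": [0, 0, -46]},
  {"xyz": [-0.41, -0.098, 0.024], "angular": [0, 0, -47]},
  {"xyz": [-0.416, -0.099, 0.024], "angular": [0, 0, -47]},
], hand=0.6)

```text
clock: 23.05
position: [0.6165, -0.2592, 0.2675]
ee_rot: [0.336, 0.942, -0.001, -0.001]
ft_force: [0.5, -0.2, 0.1]
grip_width: 0.599
grasp_force: 0.0
```

```bash
python3 - <<'E'
from h import *
s=snap('scene','s7'); s0=load('s4')
for col in ('yellow','red','orange'):
    print(col,[(k[0],k[1]) for k in cups(s,col,box=(130,230,270,360))][:3],[(k[0],k[1]) for k in cups(s0,col,box=(130,230,270,360))][:3])
plan((.618,-.256,.120),51)
E
```

```text
yellow [(np.int32(66), array([237.5, 307.1])), (np.int32(20), array([229.4, 276.2]))] [(np.int32(177), array([230.2, 309.3])), (np.int32(68), array([214.3, 280.1])), (np.int32(23), array([229.5, 276.1]))]
red [(np.int32(375), array([172.8, 344.6])), (np.int32(83), array([154. , 312.6])), (np.int32(71), array([170.4, 305.6]))] [(np.int32(370), array([172.7, 344.6])), (np.int32(83), array([154. , 312.6])), (np.int32(67), array([170.2, 305.4]))]
orange [(np.int32(12604), array([197. , 286.8]))] [(np.int32(12286), array([195.5, 288.4]))]
xyz [0.0005 0.0024 0.1475] rot [-0.1 -0.1 -0.2] alt [-1.000e-01  1.000e-01  1.798e+02] from [ 0.617 -0.258  0.267] j7 1.49
```

carry_out([
  {"xyz": [0, 0.002, 0.03], "angular": [0, 0, 0]},
  {"xyz": [0, 0.002, 0.06], "angular": [0, 0, 0]},
  {"xyz": [0, 0.002, 0.09], "angular": [0, 0, 0]},
  {"xyz": [0, 0.002, 0.115], "angular": [0, 0, 0]},
  {"xyz": [0, 0.002, 0.135], "angular": [0, 0, 0]},
  {"xyz": [0, 0.002, 0.147], "angular": [0, 0, 0]},
  {"xyz": [0, 0.002, 0.147], "angular": [0, 0, 0]},
])

```text
clock: 23.8
position: [0.6195, -0.252, 0.1194]
ee_rot: [0.333, 0.943, 0.0, -0.002]
ft_force: [-0.1, -0.1, 0.8]
grip_width: 0.597
grasp_force: 0.0
```

carry_out([
  {"xyz": [0, 0, 0], "angular": [0, 0, 0]},
  {"xyz": [0, 0, 0], "angular": [0, 0, 0]},
  {"xyz": [0, 0, 0], "angular": [0, 0, 0]},
  {"xyz": [0, 0, 0], "angular": [0, 0, 0]},
  {"xyz": [0, 0, 0], "angular": [0, 0, 0]},
  {"xyz": [0, 0, 0], "angular": [0, 0, 0]},
], hand=0.05)

```text
clock: 24.4
position: [0.6203, -0.2543, 0.1227]
ee_rot: [0.334, 0.943, 0.0, 0.001]
ft_force: [-1.3, 0.6, 6.1]
grip_width: 0.237
grasp_force: 50.9
```

carry_out([
  {"xyz": [0, 0, -0.01], "angular": [0, 0, 0]},
  {"xyz": [0, 0, -0.03], "angular": [0, 0, 0]},
  {"xyz": [0, 0, -0.06], "angular": [0, 0, 0]},
  {"xyz": [0, 0, -0.1], "angular": [0, 0, 0]},
  {"xyz": [0, 0, -0.14], "angular": [0, 0, 0]},
  {"xyz": [0, 0, -0.18], "angular": [0, 0, 0]},
  {"xyz": [0, 0, -0.21], "angular": [0, 0, 0]},
  {"xyz": [0, 0, -0.22], "angular": [0, 0, 0]},
  {"xyz": [0, 0, -0.22], "angular": [0, 0, 0]},
])

```text
clock: 25.3
position: [0.6201, -0.2542, 0.3422]
ee_rot: [0.334, 0.943, 0.0, 0.001]
ft_force: [0.7, 0.5, -2.8]
grip_width: 0.238
grasp_force: 49.9
```

```bash
python3 - <<'E'
from h import *
plan((.624,.162,.340),4)
s=snap('scene','s8');b=cv2.resize(s['img'][40:330,130:430],None,fx=2,fy=2);cv2.imwrite('pics/v7.png',b[:,:,::-1])
E
```

```text
xyz [0.2588 0.3259 0.002 ] rot [ 0.1  0.1 47. ] alt [-1.00e-01  1.00e-01 -1.33e+02] from [ 0.62  -0.254  0.342] j7 1.47
```

View pics/v7.png

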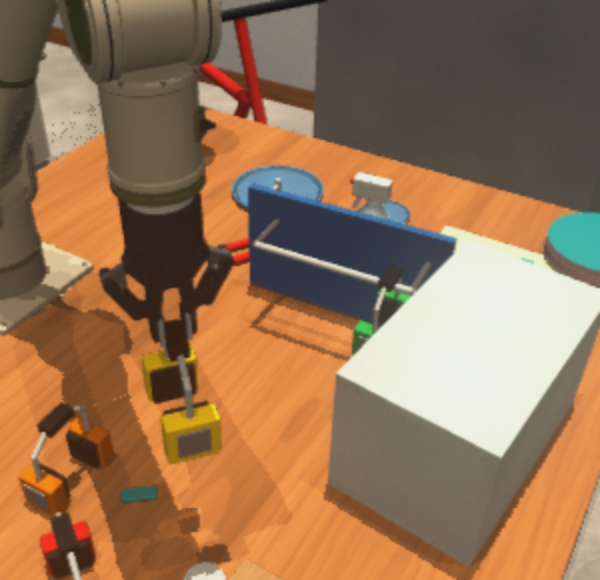

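Green hangs on the rail (390,285) and yellow is held level (185,400). Carrying it to slot 2.

carry_out([
  {"xyz": [0.008, 0.01, 0], "angular": [0, 0, 1]},
  {"xyz": [0.023, 0.029, 0], "angular": [0, 0, 4]},
  {"xyz": [0.045, 0.057, 0], "angular": [0, 0, 8]},
  {"xyz": [0.072, 0.091, 0], "angular": [0, 0, 13]},
  {"xyz": [0.101, 0.127, 0], "angular": [0, 0, 18]},
  {"xyz": [0.131, 0.165, 0], "angular": [0, 0, 24]},
  {"xyz": [0.161, 0.203, 0], "angular": [0, 0, 30]},
  {"xyz": [0.19, 0.239, 0], "angular": [0, 0, 36]},
  {"xyz": [0.216, 0.272, 0], "angular": [0, 0, 41]},
  {"xyz": [0.238, 0.3, 0], "angular": [0, 0, 45]},
  {"xyz": [0.252, 0.317, 0], "angular": [0, 0, 47]},
  {"xyz": [0.259, 0.326, 0], "angular": [0, 0, 47]},
])

```text
clock: 26.55
position: [0.6227, 0.1658, 0.3386]
ee_rot: [0.681, 0.732, -0.001, -0.001]
ft_force: [-0.4, -0.8, -2.2]
grip_width: 0.241
grasp_force: 49.8
```

carry_out([
  {"xyz": [0, 0, 0], "angular": [0, 0, 0]},
  {"xyz": [0, 0, 0], "angular": [0, 0, 0]},
  {"xyz": [0, 0, 0], "angular": [0, 0, 0]},
  {"xyz": [0, 0, 0], "angular": [0, 0, 0]},
])

```text
clock: 26.95
position: [0.6238, 0.1609, 0.3415]
ee_rot: [0.683, 0.731, 0.0, -0.0]
ft_force: [-0.4, -0.3, -1.6]
grip_width: 0.24
grasp_force: 49.8
```

```bash
python3 - <<'E'
from h import *
plan((.623,.162,.174),4)
E
```

```text
xyz [ 0.0012 -0.0007  0.1675] rot [ 0.  -0.  -0.1] alt [ -0.   -0.  179.9] from [0.624 0.161 0.341] j7 0.04
```

carry_out([
  {"xyz": [0.001, 0, 0.01], "angular": [0, 0, 0]},
  {"xyz": [0.001, 0, 0.03], "angular": [0, 0, 0]},
  {"xyz": [0.001, 0, 0.055], "angular": [0, 0, 0]},
  {"xyz": [0.001, 0, 0.08], "angular": [0, 0, 0]},
  {"xyz": [0.001, 0, 0.105], "angular": [0, 0, 0]},
  {"xyz": [0.001, 0, 0.125], "angular": [0, 0, 0]},
  {"xyz": [0.001, 0, 0.14], "angular": [0, 0, 0]},
  {"xyz": [0.001, 0, 0.15], "angular": [0, 0, 0]},
  {"xyz": [0.001, 0, 0.158], "angular": [0, 0, 0]},
  {"xyz": [0.001, 0, 0.164], "angular": [0, 0, 0]},
  {"xyz": [0.001, 0, 0.168], "angular": [0, 0, 0]},
  {"xyz": [0.001, 0, 0.168], "angular": [0, 0, 0]},
])

```text
clock: 28.15
position: [0.6243, 0.1631, 0.1743]
ee_rot: [0.682, 0.731, 0.001, 0.001]
ft_force: [-1.3, -1.5, 1.7]
grip_width: 0.237
grasp_force: 50.2
```

```bash
python3 - <<'E'
from h import *
o=get_obs();print(o['position'],o['ft_force'],o['torque'])
s=snap('scene','s9');b=cv2.resize(s['img'][90:230,240:390],None,fx=4,fy=4);cv2.imwrite('pics/v8.png',b[:,:,::-1])
E
```

```text
[0.62427164 0.16313589 0.17434286] [-1.31006209 -1.48816986  1.7273247 ] [-0.2471665   0.09157332 -0.03099636]
```

View pics/v8.png

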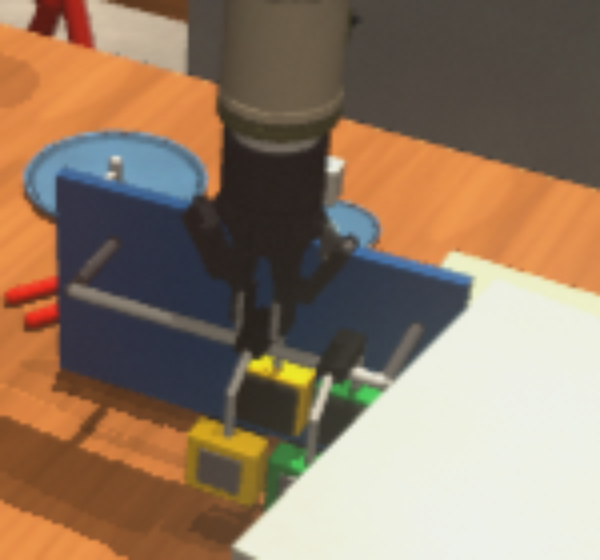

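Yellow straddles the rail next to green, with no overlap. I'll release it.

carry_out([
  {"xyz": [0, 0, 0], "angular": [0, 0, 0]},
  {"xyz": [0, 0, 0], "angular": [0, 0, 0]},
  {"xyz": [0, 0, 0], "angular": [0, 0, 0]},
  {"xyz": [0, 0, 0], "angular": [0, 0, 0]},
], hand=0.42)

```text
clock: 28.6
position: [0.6236, 0.1637, 0.1733]
ee_rot: [0.682, 0.732, 0.0, -0.0]
ft_force: [-0.0, -0.8, 0.6]
grip_width: 0.421
grasp_force: 0.0
```

carry_out([
  {"xyz": [0, 0, -0.01], "angular": [0, 0, 0]},
  {"xyz": [0, 0, -0.03], "angular": [0, 0, 0]},
  {"xyz": [0, 0, -0.06], "angular": [0, 0, 0]},
  {"xyz": [0, 0, -0.1], "angular": [0, 0, 0]},
  {"xyz": [0, 0, -0.12], "angular": [0, 0, 0]},
  {"xyz": [0, 0, -0.12], "angular": [0, 0, 0]},
])

```text
clock: 29.2
position: [0.6249, 0.1632, 0.2974]
ee_rot: [0.682, 0.731, 0.002, 0.001]
ft_force: [1.0, -0.3, 0.3]
grip_width: 0.417
grasp_force: 0.0
```

```bash
python3 - <<'E'
from h import *
t=snap('top','t9');t0=load('t4')
d=cv2.absdiff(t['img'],t0['img']).max(2)>40
print({k:int(d[v[1]:v[3],v[0]:v[2]].sum()) for k,v in dict(jar=(360,135,385,165),offcut=(335,190,355,212),red=(370,170,412,215),orange=(332,215,380,245)).items()})
plan((.558,-.402,.28),58)
E
```

```text
{'jar': 15, 'offcut': 19, 'red': 0, 'orange': 0}
xyz [-0.5593 -0.1056  0.0145] rot [  0.2   0.  -54. ] alt [  0.   -0.2 126. ] from [0.624 0.163 0.295] j7 0.05
```

carry_out([
  {"xyz": [-0.03, -0.006, 0], "angular": [0, 0, -4]},
  {"xyz": [-0.075, -0.014, 0], "angular": [0, 0, -8]},
  {"xyz": [-0.12, -0.023, 0], "angular": [0, 0, -12]},
  {"xyz": [-0.165, -0.031, 0], "angular": [0, 0, -16]},
  {"xyz": [-0.21, -0.04, 0], "angular": [0, 0, -20]},
  {"xyz": [-0.255, -0.048, 0], "angular": [0, 0, -24]},
  {"xyz": [-0.3, -0.057, 0], "angular": [0, 0, -29]},
  {"xyz": [-0.345, -0.065, 0], "angular": [0, 0, -34]},
  {"xyz": [-0.39, -0.074, 0], "angular": [0, 0, -39]},
  {"xyz": [-0.435, -0.082, 0], "angular": [0, 0, -44]},
  {"xyz": [-0.48, -0.091, 0], "angular": [0, 0, -49]},
  {"xyz": [-0.52, -0.098, 0], "angular": [0, 0, -54]},
], hand=0.6)

```text
clock: 30.45
position: [0.5611, -0.364, 0.2922]
ee_rot: [0.274, 0.962, 0.0, -0.001]
ft_force: [1.4, 0.7, -0.1]
grip_width: 0.599
grasp_force: 0.0
```

```bash
python3 - <<'E'
from h import *
plan((.558,-.402,.25),58)
E
```

```text
xyz [-0.0174 -0.0339  0.0422] rot [-0.  -0.1  0.2] alt [ 1.000e-01 -0.000e+00 -1.798e+02] from [ 0.561 -0.364  0.292] j7 1.79
```

carry_out([
  {"xyz": [-0.012, -0.022, 0], "angular": [0, 0, 0]},
  {"xyz": [-0.017, -0.034, 0.02], "angular": [0, 0, 0]},
  {"xyz": [-0.017, -0.034, 0.042], "angular": [0, 0, 0]},
  {"xyz": [-0.017, -0.034, 0.042], "angular": [0, 0, 0]},
  {"xyz": [-0.017, -0.034, 0.042], "angular": [0, 0, 0]},
])

```text
clock: 30.95
position: [0.5587, -0.3992, 0.251]
ee_rot: [0.275, 0.961, 0.0, -0.001]
ft_force: [-0.2, -0.0, 0.4]
grip_width: 0.599
grasp_force: 0.0
```

```bash
python3 - <<'E'
from h import *
s=snap('scene','s10'); s0=load('s7')
for f in (s,s0): print([(k[0],k[1]) for k in cups(f,'red',box=(130,230,270,365))][:3])
plan((.557,-.401,.120),58)
E
```

```text
[(np.int32(381), array([172.7, 345.1])), (np.int32(84), array([153.9, 312.9])), (np.int32(66), array([170.4, 305.5]))]
[(np.int32(384), array([172.6, 344.9])), (np.int32(83), array([154. , 312.6])), (np.int32(71), array([170.4, 305.6]))]
xyz [ 0.0009 -0.0024  0.1319] rot [0.  0.  0.1] alt [  -0.     0.  -179.9] from [ 0.559 -0.399  0.252] j7 1.85
```

carry_out([
  {"xyz": [0.001, -0.002, 0.03], "angular": [0, 0, 0]},
  {"xyz": [0.001, -0.002, 0.06], "angular": [0, 0, 0]},
  {"xyz": [0.001, -0.002, 0.085], "angular": [0, 0, 0]},
  {"xyz": [0.001, -0.002, 0.105], "angular": [0, 0, 0]},
  {"xyz": [0.001, -0.002, 0.122], "angular": [0, 0, 0]},
  {"xyz": [0.001, -0.002, 0.132], "angular": [0, 0, 0]},
  {"xyz": [0.001, -0.002, 0.132], "angular": [0, 0, 0]},
])

```text
clock: 31.7
position: [0.5567, -0.4006, 0.1186]
ee_rot: [0.275, 0.961, 0.0, -0.001]
ft_force: [-0.6, -0.7, 0.5]
grip_width: 0.6
grasp_force: 0.0
```

carry_out([
  {"xyz": [0, 0, 0], "angular": [0, 0, 0]},
  {"xyz": [0, 0, 0], "angular": [0, 0, 0]},
  {"xyz": [0, 0, 0], "angular": [0, 0, 0]},
  {"xyz": [0, 0, 0], "angular": [0, 0, 0]},
  {"xyz": [0, 0, 0], "angular": [0, 0, 0]},
  {"xyz": [0, 0, 0], "angular": [0, 0, 0]},
], hand=0.05)

```text
clock: 32.3
position: [0.5571, -0.4019, 0.1207]
ee_rot: [0.276, 0.961, -0.0, 0.001]
ft_force: [-1.2, -1.2, 5.2]
grip_width: 0.243
grasp_force: 50.2
```

carry_out([
  {"xyz": [0, 0, -0.01], "angular": [0, 0, 0]},
  {"xyz": [0, 0, -0.03], "angular": [0, 0, 0]},
  {"xyz": [0, 0, -0.06], "angular": [0, 0, 0]},
  {"xyz": [0, 0, -0.1], "angular": [0, 0, 0]},
  {"xyz": [0, 0, -0.14], "angular": [0, 0, 0]},
  {"xyz": [0, 0, -0.18], "angular": [0, 0, 0]},
  {"xyz": [0, 0, -0.21], "angular": [0, 0, 0]},
  {"xyz": [0, 0, -0.22], "angular": [0, 0, 0]},
  {"xyz": [0, 0, -0.22], "angular": [0, 0, 0]},
])

```text
clock: 33.2
position: [0.5568, -0.4014, 0.3404]
ee_rot: [0.276, 0.961, -0.0, 0.001]
ft_force: [-0.3, 0.1, -1.9]
grip_width: 0.237
grasp_force: 49.3
```

```bash
python3 - <<'E'
from h import *
plan((.559,.158,.340),4)
t=snap('top','t10');t0=load('t9')
d=cv2.absdiff(t['img'],t0['img']).max(2)>40
print({k:int(d[v[1]:v[3],v[0]:v[2]].sum()) for k,v in dict(jar=(360,135,385,165),orange=(332,215,380,245),rail=(205,130,250,225)).items()})
E
```

```text
xyz [ 2.945e-01  4.756e-01 -1.000e-04] rot [ 0.   0.1 54. ] alt [-1.00e-01  1.00e-01 -1.26e+02] from [ 0.557 -0.401  0.34 ] j7 1.83
{'jar': 0, 'orange': 817, 'rail': 3525}
```

carry_out([
  {"xyz": [0.005, 0.008, 0], "angular": [0, 0, 1]},
  {"xyz": [0.015, 0.024, 0], "angular": [0, 0, 3]},
  {"xyz": [0.03, 0.048, 0], "angular": [0, 0, 6]},
  {"xyz": [0.05, 0.081, 0], "angular": [0, 0, 10]},
  {"xyz": [0.071, 0.115, 0], "angular": [0, 0, 14]},
  {"xyz": [0.092, 0.149, 0], "angular": [0, 0, 18]},
  {"xyz": [0.113, 0.183, 0], "angular": [0, 0, 22]},
  {"xyz": [0.134, 0.217, 0], "angular": [0, 0, 26]},
  {"xyz": [0.155, 0.25, 0], "angular": [0, 0, 30]},
  {"xyz": [0.176, 0.284, 0], "angular": [0, 0, 34]},
  {"xyz": [0.197, 0.318, 0], "angular": [0, 0, 38]},
  {"xyz": [0.216, 0.349, 0], "angular": [0, 0, 42]},
])

```text
clock: 34.45
position: [0.5572, 0.0125, 0.3377]
ee_rot: [0.602, 0.798, -0.0, -0.001]
ft_force: [-0.1, 0.3, -2.0]
grip_width: 0.241
grasp_force: 49.3
```

```bash
python3 - <<'E'
from h import *
plan((.559,.158,.340),4)
E
```

```text
xyz [ 0.1394  0.0416 -0.0023] rot [-0.1 -0.1 11.9] alt [ 1.000e-01 -2.000e-01 -1.681e+02] from [0.557 0.013 0.338] j7 0.34
```

carry_out([
  {"xyz": [0.03, 0.009, 0], "angular": [0, 0, 3]},
  {"xyz": [0.06, 0.018, -0.001], "angular": [0, 0, 6]},
  {"xyz": [0.085, 0.025, -0.002], "angular": [0, 0, 8]},
  {"xyz": [0.107, 0.032, -0.002], "angular": [0, 0, 10]},
  {"xyz": [0.125, 0.037, -0.002], "angular": [0, 0, 12]},
  {"xyz": [0.136, 0.041, -0.002], "angular": [0, 0, 12]},
  {"xyz": [0.139, 0.042, -0.002], "angular": [0, 0, 12]},
  {"xyz": [0.139, 0.042, -0.002], "angular": [0, 0, 12]},
  {"xyz": [0.139, 0.042, -0.002], "angular": [0, 0, 12]},
  {"xyz": [0.139, 0.042, -0.002], "angular": [0, 0, 12]},
])

```text
clock: 35.45
position: [0.5605, 0.1533, 0.3414]
ee_rot: [0.682, 0.731, 0.0, -0.0]
ft_force: [-0.1, -0.2, -1.1]
grip_width: 0.24
grasp_force: 49.3
```

```bash
python3 - <<'E'
from h import *
plan((.559,.158,.173),4)
c=snap('scene','s11'); print([(k[0],k[1]) for k in cups(c,'red',box=(240,60,400,260))])
E
```

```text
xyz [ 0.0047 -0.0012  0.1684] rot [ 0.  -0.  -0.1] alt [ -0.   -0.  179.9] from [0.561 0.153 0.341] j7 -0.07
[(np.int32(352), array([252.8,  81.4])), (np.int32(259), array([279.6, 153.8])), (np.int32(141), array([295.6, 135.6])), (np.int32(46), array([247.3, 162.3]))]
```

carry_out([
  {"xyz": [0.003, -0.001, 0.01], "angular": [0, 0, 0]},
  {"xyz": [0.004, -0.001, 0.03], "angular": [0, 0, 0]},
  {"xyz": [0.004, -0.001, 0.055], "angular": [0, 0, 0]},
  {"xyz": [0.004, -0.001, 0.08], "angular": [0, 0, 0]},
  {"xyz": [0.004, -0.001, 0.105], "angular": [0, 0, 0]},
  {"xyz": [0.004, -0.001, 0.125], "angular": [0, 0, 0]},
  {"xyz": [0.004, -0.001, 0.14], "angular": [0, 0, 0]},
  {"xyz": [0.004, -0.001, 0.15], "angular": [0, 0, 0]},
  {"xyz": [0.004, -0.001, 0.158], "angular": [0, 0, 0]},
  {"xyz": [0.004, -0.001, 0.164], "angular": [0, 0, 0]},
  {"xyz": [0.004, -0.001, 0.168], "angular": [0, 0, 0]},
  {"xyz": [0.004, -0.001, 0.168], "angular": [0, 0, 0]},
])

```text
clock: 36.7
position: [0.5592, 0.1585, 0.1732]
ee_rot: [0.682, 0.731, -0.0, -0.0]
ft_force: [0.0, 0.1, -1.1]
grip_width: 0.238
grasp_force: 49.3
```

```bash
python3 - <<'E'
from h import *
c=snap('scene','s12'); print([(k[0],k[1]) for k in cups(c,'red',box=(240,60,400,260))])
H=np.array([.753,.266]);az=np.radians(-176);d=np.array([np.cos(az),np.sin(az)]);n=np.array([d[1],-d[0]])
# expected cups for yellow/red via slot centres, z cup mid ~.052+.03
for s,p in dict(y=(.624,.162),r=(.56,.1575)).items(): print(s,[proj(c,np.r_[np.array(p)+k*.05*n,.082]).round(1) for k in(-1,1)])
print([(k[0],k[1]) for k in cups(c,'yellow',box=(240,60,400,260))])
E
```

```text
[(np.int32(343), array([252.8,  81.9])), (np.int32(206), array([278.3, 196.4])), (np.int32(68), array([291.3, 176.5])), (np.int32(46), array([247.3, 162.3]))]
y [array([296.1, 205.2]), array([308.5, 187.5])]
r [array([277.7, 199. ]), array([290.8, 181.9])]
[(np.int32(57), array([300.2, 200.1])), (np.int32(32), array([313.9, 182.9])), (np.int32(17), array([305.7, 180.4]))]
```

carry_out([
  {"xyz": [0, 0, 0.001], "angular": [0, 0, 0]},
  {"xyz": [0, 0, 0.002], "angular": [0, 0, 0]},
  {"xyz": [0, 0, 0.002], "angular": [0, 0, 0]},
])

```text
clock: 37.05
position: [0.5596, 0.1585, 0.1723]
ee_rot: [0.682, 0.731, 0.001, 0.0]
ft_force: [-2.0, -1.7, 5.0]
grip_width: 0.243
grasp_force: 50.1
```

carry_out([
  {"xyz": [0, 0, 0], "angular": [0, 0, 0]},
  {"xyz": [0, 0, 0], "angular": [0, 0, 0]},
  {"xyz": [0, 0, 0], "angular": [0, 0, 0]},
  {"xyz": [0, 0, 0], "angular": [0, 0, 0]},
], hand=0.42)

```text
clock: 37.45
position: [0.5592, 0.1586, 0.1713]
ee_rot: [0.682, 0.731, 0.0, -0.0]
ft_force: [0.3, -1.0, 0.0]
grip_width: 0.418
grasp_force: 0.0
```

carry_out([
  {"xyz": [0, 0, -0.01], "angular": [0, 0, 0]},
  {"xyz": [0, 0, -0.03], "angular": [0, 0, 0]},
  {"xyz": [0, 0, -0.06], "angular": [0, 0, 0]},
  {"xyz": [0, 0, -0.1], "angular": [0, 0, 0]},
  {"xyz": [0, 0, -0.12], "angular": [0, 0, 0]},
  {"xyz": [0, 0, -0.12], "angular": [0, 0, 0]},
])

```text
clock: 38.05
position: [0.5605, 0.1584, 0.295]
ee_rot: [0.682, 0.731, 0.002, 0.001]
ft_force: [-0.2, -0.6, 0.3]
grip_width: 0.423
grasp_force: 0.0
```

```bash
python3 - <<'E'
from h import *
t=snap('top','t12');t0=load('t4')
d=cv2.absdiff(t['img'],t0['img']).max(2)>40
print({k:int(d[v[1]:v[3],v[0]:v[2]].sum()) for k,v in dict(jar=(360,135,385,165),orange=(332,215,380,245)).items()})
c=snap('scene','s13'); print('red',[(k[0],k[1]) for k in cups(c,'red',box=(262,120,400,260))])
plan((.423,-.2785,.28),93)
E
```

```text
{'jar': 15, 'orange': 0}
red [(np.int32(210), array([278.3, 196.9])), (np.int32(80), array([291.3, 176.9]))]
xyz [-0.4264 -0.1665  0.0113] rot [  0.1   0.  -89. ] alt [ 0.  -0.1 91. ] from [0.559 0.159 0.292] j7 -0.07
```

carry_out([
  {"xyz": [-0.025, -0.01, 0], "angular": [0, 0, 6]},
  {"xyz": [-0.06, -0.023, 0], "angular": [0, 0, 14]},
  {"xyz": [-0.1, -0.039, 0], "angular": [0, 0, 22]},
  {"xyz": [-0.14, -0.055, 0], "angular": [0, 0, 30]},
  {"xyz": [-0.18, -0.07, 0], "angular": [0, 0, 38]},
  {"xyz": [-0.22, -0.086, 0], "angular": [0, 0, 46]},
  {"xyz": [-0.26, -0.1, 0], "angular": [0, 0, 54]},
  {"xyz": [-0.3, -0.117, 0], "angular": [0, 0, 62]},
  {"xyz": [-0.34, -0.133, 0.005], "angular": [0, 0, 70]},
  {"xyz": [-0.38, -0.148, 0.01], "angular": [0, 0, 78]},
  {"xyz": [-0.41, -0.16, 0.011], "angular": [0, 0, 85]},
  {"xyz": [-0.426, -0.167, 0.011], "angular": [0, 0, 91]},
], hand=0.6)

```text
clock: 39.35
position: [0.4207, -0.2804, 0.2794]
ee_rot: [1.0, 0.022, -0.0, -0.0]
ft_force: [0.3, 1.1, 0.5]
grip_width: 0.598
grasp_force: 0.0
```

carry_out([
  {"xyz": [0, 0, 0.02], "angular": [0, 0, 0]},
  {"xyz": [0, 0, 0.03], "angular": [0, 0, 0]},
  {"xyz": [0, 0, 0.03], "angular": [0, 0, 0]},
])

```text
clock: 39.65
position: [0.4215, -0.2773, 0.2486]
ee_rot: [1.0, 0.027, -0.002, -0.0]
ft_force: [0.2, 0.2, 0.4]
grip_width: 0.599
grasp_force: 0.0
```

```bash
python3 - <<'E'
from h import *
plan((.423,-.2785,.120),93)
s=snap('scene','s14');s0=load('s13')
d=cv2.absdiff(s['img'],s0['img']).max(2)>40
print('orange chg',int(d[240:300,138:192].sum()))
E
```

```text
xyz [0.0019 0.0013 0.1286] rot [-0.   0.2  0. ] alt [-3.0e-01 -1.0e-01 -1.8e+02] from [ 0.421 -0.277  0.249] j7 -0.93
orange chg 1080
```

```bash
python3 - <<'E'
from h import *
s=load('s14');s0=load('s13')
print('tcp px',proj(s,get_obs()['position']).round())
for nm,(x0,y0,x1,y1) in dict(left=(138,262,168,300),right=(160,240,190,278),all=(138,238,190,300)).items():
    T=s0['img'][y0:y1,x0:x1]; W=s['img'][y0-30:y1+30,x0-30:x1+30]
    r=cv2.matchTemplate(W,T,cv2.TM_CCOEFF_NORMED); m=cv2.minMaxLoc(r); print(nm,round(m[1],2),m[3][0]-30,m[3][1]-30)
E
```

```text
tcp px [148. 214.]
left 0.73 0 0
right 0.95 0 0
all 0.79 0 0
```

Orange has not moved (the change is only shadow), so I'll pick it.

carry_out([
  {"xyz": [0.002, 0.001, 0.03], "angular": [0, 0, 0]},
  {"xyz": [0.002, 0.001, 0.06], "angular": [0, 0, 0]},
  {"xyz": [0.002, 0.001, 0.085], "angular": [0, 0, 0]},
  {"xyz": [0.002, 0.001, 0.105], "angular": [0, 0, 0]},
  {"xyz": [0.002, 0.001, 0.12], "angular": [0, 0, 0]},
  {"xyz": [0.002, 0.001, 0.128], "angular": [0, 0, 0]},
  {"xyz": [0.002, 0.001, 0.128], "angular": [0, 0, 0]},
])

```text
clock: 40.4
position: [0.4245, -0.2787, 0.1221]
ee_rot: [1.0, 0.027, -0.0, -0.0]
ft_force: [0.4, 0.5, 0.3]
grip_width: 0.596
grasp_force: 0.0
```

carry_out([
  {"xyz": [0, 0, 0], "angular": [0, 0, 0]},
  {"xyz": [0, 0, 0], "angular": [0, 0, 0]},
  {"xyz": [0, 0, 0], "angular": [0, 0, 0]},
  {"xyz": [0, 0, 0], "angular": [0, 0, 0]},
  {"xyz": [0, 0, 0], "angular": [0, 0, 0]},
  {"xyz": [0, 0, 0], "angular": [0, 0, 0]},
], hand=0.05)

```text
clock: 41.0
position: [0.4252, -0.279, 0.1229]
ee_rot: [1.0, 0.027, 0.001, -0.0]
ft_force: [1.0, 3.3, 6.0]
grip_width: 0.536
grasp_force: 52.2
```

carry_out([
  {"xyz": [0, 0, -0.01], "angular": [0, 0, 0]},
  {"xyz": [0, 0, -0.03], "angular": [0, 0, 0]},
  {"xyz": [0, 0, -0.06], "angular": [0, 0, 0]},
  {"xyz": [0, 0, -0.1], "angular": [0, 0, 0]},
  {"xyz": [0, 0, -0.14], "angular": [0, 0, 0]},
  {"xyz": [0, 0, -0.18], "angular": [0, 0, 0]},
  {"xyz": [0, 0, -0.21], "angular": [0, 0, 0]},
  {"xyz": [0, 0, -0.22], "angular": [0, 0, 0]},
  {"xyz": [0, 0, -0.22], "angular": [0, 0, 0]},
])

```text
clock: 41.9
position: [0.4246, -0.2795, 0.343]
ee_rot: [1.0, 0.026, 0.001, -0.0]
ft_force: [-0.2, -0.0, -2.6]
grip_width: 0.539
grasp_force: 51.8
```

```bash
python3 - <<'E'
from h import *
plan((.4945,.1535,.340),4)
E
```

```text
xyz [ 0.0925 -0.4287  0.0032] rot [-0.1 -0.1 89. ] alt [  0.1  -0.1 -91. ] from [ 0.425 -0.279  0.343] j7 -1.02
```

Opening 0.54 shows I gripped orange across the pad's length: I took its psi as 93, but it should be 3. The hold is firm. Its cup axis already lies across the rail and there is room beside the door, so I'll hang it in this grip with only about a 1° turn.

```bash
python3 - <<'E'
from h import *
plan((.4945,.153,.343),94.5)
c=snap('scene','s15');cv2.imwrite('pics/o.png',c['img'][:,:,::-1])
E
```

```text
xyz [ 9.250e-02 -4.282e-01  2.000e-04] rot [-0.  -0.1 -1.5] alt [ -0.2   0.  178.5] from [ 0.425 -0.279  0.343] j7 -1.02
```

carry_out([
  {"xyz": [0.002, -0.01, 0], "angular": [0, 0, 0]},
  {"xyz": [0.006, -0.03, 0], "angular": [0, 0, 0]},
  {"xyz": [0.013, -0.06, 0], "angular": [0, 0, 0]},
  {"xyz": [0.021, -0.098, 0], "angular": [0, 0, 0]},
  {"xyz": [0.03, -0.138, 0], "angular": [0, 0, 0]},
  {"xyz": [0.038, -0.178, 0], "angular": [0, 0, 0]},
  {"xyz": [0.047, -0.218, 0], "angular": [0, 0, -0.5]},
  {"xyz": [0.056, -0.258, 0], "angular": [0, 0, -1]},
  {"xyz": [0.064, -0.298, 0], "angular": [0, 0, -1.5]},
  {"xyz": [0.073, -0.338, 0], "angular": [0, 0, -1.5]},
  {"xyz": [0.081, -0.374, 0], "angular": [0, 0, -1.5]},
  {"xyz": [0.087, -0.402, 0], "angular": [0, 0, -1.5]},
])

```text
clock: 43.15
position: [0.4895, 0.1291, 0.3397]
ee_rot: [0.999, 0.04, -0.002, 0.001]
ft_force: [0.1, 0.4, -1.3]
grip_width: 0.537
grasp_force: 51.9
```

```bash
python3 - <<'E'
from h import *
plan((.4945,.153,.343),94.5)
E
```

```text
xyz [ 0.0069 -0.0234 -0.0034] rot [0.1 0.2 0.1] alt [  -0.3    0.2 -179.9] from [0.489 0.129 0.34 ] j7 -1.83
```

carry_out([
  {"xyz": [0.003, -0.012, 0], "angular": [0, 0, 0]},
  {"xyz": [0.005, -0.02, -0.002], "angular": [0, 0, 0]},
  {"xyz": [0.006, -0.024, -0.003], "angular": [0, 0, 0]},
  {"xyz": [0.006, -0.024, -0.003], "angular": [0, 0, 0]},
  {"xyz": [0.006, -0.024, -0.003], "angular": [0, 0, 0]},
  {"xyz": [0.006, -0.024, -0.003], "angular": [0, 0, 0]},
])

```text
clock: 43.75
position: [0.4943, 0.1504, 0.3455]
ee_rot: [0.999, 0.039, 0.0, -0.0]
ft_force: [-0.1, 0.2, -1.4]
grip_width: 0.534
grasp_force: 51.9
```

```bash
python3 - <<'E'
from h import *
plan((.4945,.153,.178),94.5)
E
```

```text
xyz [ 0.0003 -0.0025  0.1675] rot [-0.  -0.  -0.1] alt [ -0.    0.  179.9] from [0.494 0.15  0.345] j7 -1.85
```

carry_out([
  {"xyz": [0, -0.002, 0.01], "angular": [0, 0, 0]},
  {"xyz": [0, -0.002, 0.03], "angular": [0, 0, 0]},
  {"xyz": [0, -0.002, 0.055], "angular": [0, 0, 0]},
  {"xyz": [0, -0.002, 0.08], "angular": [0, 0, 0]},
  {"xyz": [0, -0.002, 0.105], "angular": [0, 0, 0]},
  {"xyz": [0, -0.002, 0.125], "angular": [0, 0, 0]},
  {"xyz": [0, -0.002, 0.14], "angular": [0, 0, 0]},
  {"xyz": [0, -0.002, 0.15], "angular": [0, 0, 0]},
  {"xyz": [0, -0.002, 0.158], "angular": [0, 0, 0]},
  {"xyz": [0, -0.002, 0.164], "angular": [0, 0, 0]},
  {"xyz": [0, -0.002, 0.168], "angular": [0, 0, 0]},
  {"xyz": [0, -0.002, 0.168], "angular": [0, 0, 0]},
])

```text
clock: 44.95
position: [0.4941, 0.1534, 0.1771]
ee_rot: [0.999, 0.039, -0.0, 0.0]
ft_force: [-0.1, -0.1, -0.3]
grip_width: 0.056
grasp_force: 0.0
```

```bash
python3 - <<'E'
from h import *
o=get_obs();print(o['position'],o['ft_force'],o['torque'])
s=snap('scene','s16');b=cv2.resize(s['img'][90:230,230:390],None,fx=4,fy=4);cv2.imwrite('pics/v9.png',b[:,:,::-1])
E
```

```text
[0.49407458 0.15336448 0.17710548] [-0.06138845 -0.08915583 -0.32341953] [-0.04261445  0.0489605  -0.02101199]
```

View pics/v9.png

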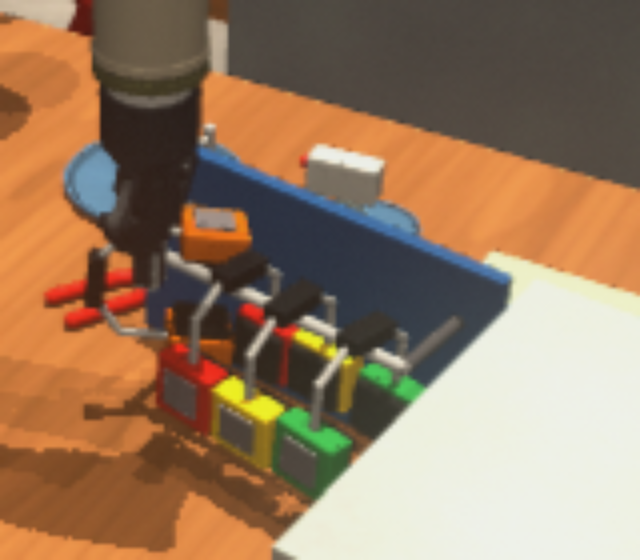

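The picture (my 14th and last) shows red, yellow and green hanging properly, but orange slipped out while going down. It sits sideways at the rail's outer end, with one cup above the rail (215,230), one below (200,330), and its pad pointing towards the robot (97,278). The fingers are empty. I'll lift slowly straight up, then measure numerically.

carry_out([
  {"xyz": [0, 0, -0.005], "angular": [0, 0, 0]},
  {"xyz": [0, 0, -0.012], "angular": [0, 0, 0]},
  {"xyz": [0, 0, -0.02], "angular": [0, 0, 0]},
  {"xyz": [0, 0, -0.03], "angular": [0, 0, 0]},
])

```text
clock: 45.4
position: [0.4942, 0.1534, 0.2083]
ee_rot: [0.999, 0.039, 0.0, -0.0]
ft_force: [0.0, 0.2, -0.3]
grip_width: 0.051
grasp_force: 0.0
```

carry_out([
  {"xyz": [0, 0, -0.02], "angular": [0, 0, 0]},
  {"xyz": [0, 0, -0.05], "angular": [0, 0, 0]},
  {"xyz": [0, 0, -0.09], "angular": [0, 0, 0]},
  {"xyz": [0, 0, -0.13], "angular": [0, 0, 0]},
  {"xyz": [0, 0, -0.15], "angular": [0, 0, 0]},
  {"xyz": [-0.005, 0.04, -0.15], "angular": [0, 0, 0]},
  {"xyz": [-0.01, 0.08, -0.15], "angular": [0, 0, 0]},
  {"xyz": [-0.015, 0.13, -0.15], "angular": [0, 0, 0]},
  {"xyz": [-0.02, 0.18, -0.15], "angular": [0, 0, 0]},
  {"xyz": [-0.025, 0.23, -0.15], "angular": [0, 0, 0]},
  {"xyz": [-0.03, 0.28, -0.15], "angular": [0, 0, 0]},
  {"xyz": [-0.03, 0.3, -0.15], "angular": [0, 0, 0]},
], hand=0.6)

```text
clock: 46.6
position: [0.4864, -0.1536, 0.3587]
ee_rot: [0.999, 0.036, 0.001, -0.0]
ft_force: [-0.6, 0.3, -1.1]
grip_width: 0.598
grasp_force: 0.0
```

```bash
cat >> h.py <<'E'
def blobs(c,lo,hi,box,mn=8):
    hsv=cv2.cvtColor(c['img'],cv2.COLOR_RGB2HSV); m=cv2.inRange(hsv,lo,hi); k=np.zeros_like(m); k[box[1]:box[3],box[0]:box[2]]=1; m=m*k
    n,l,s,ce=cv2.connectedComponentsWithStats(m)
    return [(s[i].tolist(),ce[i].round(1).tolist()) for i in range(1,n) if s[i,4]>=mn]
E
python3 - <<'E'
from h import *
print(get_obs()['position'].round(3))
s=snap('scene','s17');t=snap('top','t17')
# orange cups: sample colours in s16 around known orange pixels
for f,p in(('s16',(230+215/4,90+240/4)),('s16',(230+220/4,90+345/4)),('t4',(190+516/3.4,110+395/3.4))):
    c=load(f); print(cv2.cvtColor(c['img'],cv2.COLOR_RGB2HSV)[int(p[1]),int(p[0])], cv2.cvtColor(c['img'],cv2.COLOR_RGB2HSV)[320,60])
for nm,c,b in(('s16',load('s16'),(240,120,310,190)),('scene',s,(240,120,310,190)),('top',t,(185,120,260,260))):
    print(nm,blobs(c,(8,200,120),(16,255,255),b))
E
```

```text
[ 0.486 -0.154  0.359]
[ 12 218 151] [ 13 176 223]
[ 12 214 150] [ 13 176 223]
[ 19 218 180] [ 14 174 171]
s16 [([275, 142, 18, 13, 133], [282.9, 149.5]), ([280, 175, 8, 6, 32], [284.1, 176.7])]
scene [([275, 142, 18, 13, 134], [282.9, 149.5]), ([271, 171, 6, 5, 15], [273.3, 173.7]), ([280, 175, 8, 6, 34], [283.9, 176.7])]
top [([193, 193, 18, 23, 45], [202.8, 204.8])]
```

```bash
python3 - <<'E'
from h import *
from scipy.optimize import least_squares
s=load('s17');t=load('t17')
M=[(s,(62,0,30),(283.75,145)),(s,(49,0,30),(282.9,149)),(s,(-36,0,30),(280,172.5)),(s,(-49,0,30),(283.9,176.5)),(s,(0,0,122),(254.3,159.5)),(t,(62,0,30),(202.8,204.8))]
# dark blobs in top view near there
print('dark top',blobs(t,(0,0,0),(180,255,60),(185,190,250,250),5))
best=[]
for k in range(40):
    rng=np.random.default_rng(k)
    x0=np.r_[.5,.17,.17,R.random(random_state=k).as_rotvec()]
    f=lambda x:np.concatenate([proj(c,x[:3]+R.from_rotvec(x[3:]).apply(np.array(m)/1000))-np.array(p) for c,m,p in M])
    r=least_squares(f,x0); best.append((r.cost,r.x))
best.sort(key=lambda b:b[0])
for c,x in best[:6]:
    Rm=R.from_rotvec(x[3:]); print(round(c,1),'org',x[:3].round(3),'x',Rm.apply([1,0,0]).round(2),'z',Rm.apply([0,0,1]).round(2),'pad',(x[:3]+Rm.apply([0,0,.122])).round(3))
E
```

```text
dark top [([185, 190, 12, 48, 297], [188.7, 212.4]), ([204, 190, 16, 13, 96], [211.2, 193.2]), ([224, 190, 3, 3, 7], [224.7, 190.9]), ([231, 191, 5, 16, 19], [233.6, 199.1]), ([222, 196, 3, 9, 20], [222.8, 199.5]), ([213, 205, 4, 7, 15], [214.5, 208.2]), ([207, 210, 3, 5, 8], [207.9, 211.6]), ([203, 214, 3, 3, 5], [204.0, 215.0]), ([215, 226, 10, 8, 43], [219.8, 229.8])]
6.2 org [0.554 0.209 0.156] x [-0.43  0.75  0.5 ] z [-0.79 -0.58  0.18] pad [0.457 0.138 0.178]
6.2 org [0.554 0.209 0.156] x [-0.43  0.75  0.5 ] z [-0.79 -0.58  0.18] pad [0.457 0.138 0.178]
6.2 org [0.554 0.209 0.156] x [-0.43  0.75  0.5 ] z [-0.79 -0.58  0.18] pad [0.457 0.138 0.178]
6.2 org [0.554 0.209 0.156] x [-0.43  0.75  0.5 ] z [-0.79 -0.58  0.18] pad [0.457 0.138 0.178]
6.2 org [0.554 0.209 0.156] x [-0.43  0.75  0.5 ] z [-0.79 -0.58  0.18] pad [0.457 0.138 0.178]
6.2 org [0.554 0.209 0.156] x [-0.43  0.75  0.5 ] z [-0.79 -0.58  0.18] pad [0.457 0.138 0.178]
```

```bash
cat >> h.py <<'E'
def tri(obs):
    A=np.zeros((3,3));b=np.zeros(3)
    for c,p in obs:
        o=np.array(c['extrinsics'])[:3,3]; d=ray(c,*p,0)-o; d/=np.linalg.norm(d); P=np.eye(3)-np.outer(d,d); A+=P;b+=P@o
    x=np.linalg.solve(A,b); return x.round(4),[ (proj(c,x)-p).round(1) for c,p in obs]
E
python3 - <<'E'
from h import *
s=load('s17');t=load('t17')
print('pad tri',tri([(s,(254.3,159.5)),(t,(219.8,229.8))]))
# changes in the top view since rail was empty (t4) and with green+yellow (t10)
for nm in ('t4','t10'):
    d=(cv2.absdiff(t['img'],load(nm)['img']).max(2)>30).astype(np.uint8); d[:120]=0;d[270:]=0;d[:,:188]=0;d[:,262:]=0
    n,l,st,ce=cv2.connectedComponentsWithStats(d); print(nm,[(st[i].tolist(),ce[i].round(0).tolist()) for i in range(1,n) if st[i,4]>25])
# saturation-strong orange, top: shade tolerant
for lo,hi in (((8,205,60),(20,255,255)),((8,190,60),(20,255,130)),((14,195,100),(21,255,255))): print(blobs(t,lo,hi,(188,150,262,260),6))
print('labels/grey & dark scene',blobs(s,(0,0,0),(180,255,45),(238,130,300,200),6))
print('grey',blobs(s,(0,0,90),(180,50,220),(238,130,300,200),6))
for k in [(.457,.138,.178),(.53,.24,.19),(.45,.15,.166)]: print(proj(t,k).round(1),proj(s,k).round(1))
E
```

```text
pad tri (array([0.423 , 0.1862, 0.1371]), [array([-0.5,  0.1]), array([-0.3, -0.4])])
t4 [([188, 127, 74, 143, 6786], [216.0, 208.0])]
t10 [([188, 127, 63, 112, 4687], [214.0, 183.0])]
[([189, 193, 23, 27, 208], [200.3, 205.3]), ([209, 195, 2, 4, 6], [209.7, 196.5]), ([213, 202, 8, 13, 40], [216.5, 208.8])]
[([229, 151, 3, 4, 6], [230.0, 152.5]), ([212, 156, 6, 12, 23], [214.7, 161.6]), ([222, 158, 4, 5, 11], [223.1, 160.2]), ([225, 158, 4, 6, 10], [226.9, 160.9]), ([240, 159, 4, 8, 14], [241.5, 162.4]), ([226, 169, 3, 5, 7], [226.7, 171.1]), ([210, 176, 4, 11, 21], [211.6, 181.3]), ([219, 178, 7, 9, 15], [222.7, 180.9]), ([237, 178, 3, 11, 11], [238.2, 183.0]), ([235, 191, 4, 11, 16], [236.2, 196.0]), ([204, 194, 7, 10, 10], [207.0, 198.5]), ([209, 195, 2, 4, 6], [209.7, 196.5]), ([219, 195, 3, 3, 7], [219.9, 196.3]), ([214, 198, 12, 29, 73], [218.0, 212.0]), ([206, 206, 6, 5, 9], [209.0, 208.2]), ([194, 212, 11, 7, 23], [199.9, 215.3]), ([192, 224, 6, 4, 14], [194.3, 225.2]), ([226, 227, 4, 4, 6], [227.5, 228.8]), ([191, 229, 6, 2, 7], [193.7, 229.1])]
[([189, 193, 22, 24, 158], [199.5, 204.4])]
labels/grey & dark scene []
grey [([256, 143, 27, 17, 90], [269.6, 151.0]), ([279, 142, 9, 5, 35], [282.7, 144.5]), ([288, 157, 12, 10, 32], [294.9, 161.9]), ([278, 160, 8, 11, 32], [281.2, 165.0]), ([291, 169, 8, 15, 33], [294.3, 175.3]), ([262, 172, 9, 2, 13], [266.5, 172.7])]
[233.7 218.2] [254.3 159.5]
[201.4 195.1] [289.9 148. ]
[230.1 220.6] [254.6 160.1]
```

```bash
python3 - <<'E'
from h import *
from scipy.optimize import least_squares
s=load('s17');t=load('t17')
print('upper',tri([(s,(283,147)),(t,(200,204.5))])); print('lower',tri([(s,(280,174.5)),(t,(216.5,208.8))]))
M=[(s,(60,0,30),(283.2,146.5)),(t,(60,0,30),(200,204.7)),(s,(-38,0,30),(280,173.5)),(t,(-38,0,30),(216.5,208.8)),(s,(0,0,122),(254.3,159.5)),(t,(0,0,122),(219.8,229.8))]
f=lambda x:np.concatenate([proj(c,x[:3]+R.from_rotvec(x[3:]).apply(np.array(m)/1000))-np.array(p) for c,m,p in M])
B=sorted([(lambda r:(r.cost,r.x))(least_squares(f,np.r_[.5,.17,.17,R.random(random_state=k).as_rotvec()],loss='soft_l1')) for k in range(30)],key=lambda b:b[0])
for c,x in (B[0],B[8]):
    Rm=R.from_rotvec(x[3:]); print(round(c,1),'org',x[:3].round(3),'x',Rm.apply([1,0,0]).round(2),'y',Rm.apply([0,1,0]).round(2),'z',Rm.apply([0,0,1]).round(2)); print(f(x).round(1))
    g=lambda m:(x[:3]+Rm.apply(np.array(m)/1000)).round(3); print('pad',g((0,0,122)),'ends',g((24,0,122)),g((-24,0,122)),'cups',g((49,0,30)),g((-49,0,30)))
E
```

```text
upper (array([0.5011, 0.2455, 0.1812]), [array([-0.,  0.]), array([-0., -0.])])
lower (array([0.5032, 0.2058, 0.0916]), [array([-3.1,  0.3]), array([-1.7, -2.6])])
6.4 org [0.534 0.231 0.128] x [-0.09  0.42  0.9 ] y [-0.37  0.82 -0.43] z [-0.92 -0.37  0.08]
[-0.2 -0.3 -0.1 -0.4 -1.5  1.2 -1.3 -4.8 -0.9 -0.2 -0.1 -0. ]
pad [0.422 0.186 0.138] ends [0.42  0.196 0.16 ] [0.424 0.175 0.116] cups [0.502 0.241 0.175] [0.511 0.199 0.086]
6.4 org [0.534 0.231 0.128] x [-0.09  0.42  0.9 ] y [-0.37  0.82 -0.43] z [-0.92 -0.37  0.08]
[-0.2 -0.3 -0.1 -0.4 -1.5  1.2 -1.3 -4.8 -0.9 -0.2 -0.1 -0. ]
pad [0.422 0.186 0.138] ends [0.42  0.196 0.16 ] [0.424 0.175 0.116] cups [0.502 0.241 0.175] [0.511 0.199 0.086]
```

```bash
python3 - <<'E'
from h import *
t=load('t17');s=load('s17')
H=cv2.cvtColor(t['img'],cv2.COLOR_RGB2HSV)
for y in (196,200,204,208,212,216): print(y,[tuple(int(v) for v in H[y,x]) for x in range(194,222,3)])
for lo,hi in (((8,205,60),(22,255,255)),):
    for nm in('t4','t10'):
        print(nm,blobs(load(nm),lo,hi,(188,150,262,260),6))
print('blue door px per row',[(y,np.where(cv2.inRange(H,(100,120,40),(125,255,255))[y,185:240])[0][[0,-1]]+185 if cv2.inRange(H,(100,120,40),(125,255,255))[y,185:240].any() else None) for y in range(185,240,8)])
E
```

```text
196 [(109, 255, 30), (16, 244, 185), (17, 255, 183), (18, 254, 187), (9, 209, 44), (12, 205, 72), (25, 16, 174), (13, 76, 97), (12, 190, 59), (13, 195, 72)]
200 [(17, 255, 188), (6, 43, 149), (5, 24, 130), (12, 149, 145), (18, 251, 189), (9, 255, 26), (28, 19, 188), (11, 160, 107), (13, 183, 184), (13, 187, 176)]
204 [(177, 18, 131), (6, 31, 132), (9, 32, 134), (6, 26, 135), (15, 183, 149), (17, 249, 186), (108, 25, 204), (11, 255, 110), (12, 187, 90), (13, 201, 71)]
208 [(16, 222, 172), (3, 23, 131), (5, 23, 132), (13, 112, 128), (18, 232, 190), (12, 255, 112), (16, 31, 157), (105, 128, 12), (14, 255, 179), (12, 182, 91)]
212 [(15, 254, 189), (16, 214, 175), (18, 247, 185), (12, 227, 119), (19, 18, 153), (18, 33, 94), (21, 22, 150), (12, 255, 100), (12, 203, 79), (13, 191, 88)]
216 [(12, 183, 95), (14, 242, 117), (13, 209, 99), (13, 213, 128), (15, 24, 107), (15, 18, 113), (14, 74, 83), (12, 72, 89), (12, 190, 94), (13, 191, 99)]
t4 []
t10 []
blue door px per row [(185, array([185, 188])), (193, array([185, 187])), (201, array([185, 186])), (209, array([185, 185])), (217, None), (225, None), (233, None)]
```

```bash
cat >> h.py <<'E'
Hh=np.array([.753,.266])
def dfr(th,al,inn):  # door frame -> world xy ; al along from hinge, inn to the inside
    a=np.radians(-95.5)-th; d=np.array([np.cos(a),np.sin(a)]); n=np.array([d[1],-d[0]]); return Hh+al*d-inn*n
def doorfit(c):
    H=cv2.cvtColor(c['img'],cv2.COLOR_RGB2HSV).astype(int); best=[]
    G=((H[:,:,1]<60)&(H[:,:,2]>140)).astype(np.float32)
    for th in np.arange(0.0,1.76,.01):
        P=np.array([proj(c,np.r_[dfr(th,a,.093),.166]) for a in np.linspace(.04,.295,60)])
        best.append((cv2.remap(G,P[:,0].astype(np.float32)[None],P[:,1].astype(np.float32)[None],1).mean(),th))
    return [(round(float(a),2),round(float(b),2)) for a,b in sorted(best)[::-1][:3]]
E
python3 - <<'E'
from h import *
for f in('t4','t6','t9','t10','t12','t17'): print(f,doorfit(load(f)))
for f in('s4','s8','s10','s13','s15','s16','s17'): print(f,doorfit(load(f)))
E
```

```text
t4 [(1.0, 0.19), (1.0, 0.18), (1.0, 0.17)]
t6 [(0.78, 0.19), (0.78, 0.18), (0.78, 0.2)]
t9 [(0.99, 0.0), (0.96, 0.01), (0.92, 0.02)]
t10 [(1.0, 0.19), (1.0, 0.18), (1.0, 0.17)]
t12 [(1.0, 0.19), (1.0, 0.18), (1.0, 0.17)]
t17 [(1.0, 0.19), (1.0, 0.18), (1.0, 0.17)]
s4 [(1.0, 1.4), (1.0, 0.34), (1.0, 0.33)]
s8 [(1.0, 0.34), (1.0, 0.33), (1.0, 0.32)]
s10 [(1.0, 0.34), (1.0, 0.33), (1.0, 0.32)]
s13 [(1.0, 0.34), (1.0, 0.33), (1.0, 0.32)]
s15 [(1.0, 0.34), (1.0, 0.33), (1.0, 0.32)]
s16 [(1.0, 0.34), (1.0, 0.33), (1.0, 0.32)]
s17 [(1.0, 0.34), (1.0, 0.33), (1.0, 0.32)]
```

```bash
sed -i 's/np.arange(0.0,1.76,.01)/np.arange(1.15,1.76,.01)/' h.py; python3 - <<'E'
from h import *
for f in('t4','t10','t12','t17','s4','s8','s10','s13','s15','s16','s17'): print(f,doorfit(load(f)))
E
```

```text
t4 [(1.0, 1.4), (0.97, 1.41), (0.96, 1.39)]
t10 [(0.79, 1.39), (0.79, 1.4), (0.74, 1.38)]
t12 [(0.75, 1.5), (0.73, 1.51), (0.73, 1.49)]
t17 [(0.66, 1.61), (0.65, 1.62), (0.59, 1.63)]
s4 [(1.0, 1.4), (1.0, 1.41), (0.99, 1.39)]
s8 [(0.9, 1.4), (0.89, 1.39), (0.88, 1.41)]
s10 [(0.79, 1.4), (0.79, 1.39), (0.77, 1.38)]
s13 [(0.6, 1.39), (0.59, 1.4), (0.53, 1.38)]
s15 [(0.68, 1.39), (0.67, 1.4), (0.67, 1.38)]
s16 [(0.44, 1.62), (0.44, 1.61), (0.42, 1.63)]
s17 [(0.56, 1.62), (0.54, 1.61), (0.53, 1.63)]
```

```bash
python3 - <<'E'
from h import *
s=load('s17');t=load('t17')
for k in [(.42,.196,.16),(.424,.175,.116),(.422,.186,.162),(.422,.186,.114)]: print(k,proj(s,k).round(1),proj(t,k).round(1))
V=cv2.cvtColor(s['img'],cv2.COLOR_RGB2HSV)[:,:,2]; 
m=(V<60).astype(np.uint8); m[:,:246]=0;m[:,262:]=0;m[:146]=0;m[174:]=0
ys,xs=np.where(m); print('scene dark n',len(xs),[(y,int(xs[ys==y].min()),int(xs[ys==y].max())) for y in range(148,172,2) if (ys==y).any()])
V=cv2.cvtColor(t['img'],cv2.COLOR_RGB2HSV)[:,:,2]
m=(V<60).astype(np.uint8); m[:,:208]=0;m[:,234:]=0;m[:220]=0;m[244:]=0
ys,xs=np.where(m); print('top dark n',len(xs),[(y,xs[ys==y].min(),xs[ys==y].max()) for y in range(220,244) if (ys==y).any()])
print('top V row229',V[229,208:236], 'sat',cv2.cvtColor(t['img'],cv2.COLOR_RGB2HSV)[229,208:236,1])
E
```

```text
(0.42, 0.196, 0.16) [254.5 152.3] [215.9 230.1]
(0.424, 0.175, 0.116) [252.3 166.4] [223.3 229.3]
(0.422, 0.186, 0.162) [253.4 153.4] [219.  229.4]
(0.422, 0.186, 0.114) [253.6 165.1] [220.1 229.9]
scene dark n 8 [(156, 255, 255), (158, 254, 254)]
top dark n 43 [(226, np.int64(219), np.int64(220)), (227, np.int64(218), np.int64(221)), (228, np.int64(219), np.int64(223)), (229, np.int64(215), np.int64(224)), (230, np.int64(215), np.int64(224)), (231, np.int64(216), np.int64(223)), (232, np.int64(217), np.int64(221)), (233, np.int64(218), np.int64(220))]
top V row229 [182 182 183 181 183 183 142  50  80 151 100  47  48  42   4   2  50 119
 119 117 114 113 133 182 183 182 181 181] sat [182 179 178 180 181 183 190 102  19  30  33  33  32  24 255 255 194 186
 193 192 186 187 186 182 180 181 183 182]
```

```bash
cat >> h.py <<'E'
def planR(xyz,ty,tz):
    """target with tool y along ty, tool z along tz (world)"""
    tz=np.array(tz)/np.linalg.norm(tz); ty=np.array(ty)-np.dot(ty,tz)*tz; ty/=np.linalg.norm(ty); tx=np.cross(ty,tz)
    o=get_obs(); R0=R.from_quat(o['ee_rot']); p=np.array(o['position'])
    print('xyz',R0.inv().apply(np.array(xyz)-p).round(4),'rot',(R0.inv()*R.from_matrix(np.c_[tx,ty,tz])).as_rotvec(degrees=True).round(1),'from',p.round(4),'j',np.round(o['joint_pos'],2))
xm=np.array([-.09,.42,.9]);ym=np.array([-.37,.82,-.43]);zm=np.array([-.92,-.37,.08]);pc=np.array([.422,.186,.138])
E
python3 - <<'E'
from h import *
a=np.radians(20); tz=-(np.cos(a)*xm+np.sin(a)*zm); tz/=np.linalg.norm(tz); print('tz',tz.round(2))
planR(pc-.10*tz,-ym,tz)
E
```

```text
tz [ 0.4  -0.27 -0.88]
xyz [-0.0786 -0.3717  0.1325] rot [-22.2  18.7 -23.1] from [ 0.487  -0.1522  0.3583] j [-0.77  0.    1.    1.58 -0.    1.56 -1.26]
```

carry_out([
  {"xyz": [-0.008, -0.035, 0], "angular": [-2, 1.5, -2]},
  {"xyz": [-0.016, -0.075, 0], "angular": [-4, 3.5, -4]},
  {"xyz": [-0.025, -0.12, 0.01], "angular": [-6, 5, -6]},
  {"xyz": [-0.034, -0.165, 0.03], "angular": [-8, 7, -8.5]},
  {"xyz": [-0.043, -0.21, 0.05], "angular": [-11, 9, -11]},
  {"xyz": [-0.052, -0.25, 0.07], "angular": [-14, 11, -14]},
  {"xyz": [-0.061, -0.29, 0.09], "angular": [-17, 14, -17]},
  {"xyz": [-0.07, -0.33, 0.11], "angular": [-19, 16, -20]},
  {"xyz": [-0.077, -0.36, 0.125], "angular": [-21, 18, -22]},
  {"xyz": [-0.079, -0.372, 0.132], "angular": [-22, 18.7, -23]},
  {"xyz": [-0.079, -0.372, 0.132], "angular": [-22, 18.7, -23]},
  {"xyz": [-0.079, -0.372, 0.132], "angular": [-22, 18.7, -23]},
], hand=0.55)

```text
clock: 47.9
position: [0.3801, 0.2164, 0.226]
ee_rot: [0.94, 0.234, 0.168, 0.182]
ft_force: [-0.1, -0.0, 0.4]
grip_width: 0.548
grasp_force: 0.0
```

```bash
python3 - <<'E'
from h import *
a=np.radians(20); tz=-(np.cos(a)*xm+np.sin(a)*zm); tz/=np.linalg.norm(tz)
planR(pc-.10*tz,-ym,tz); planR(pc+.004*tz,-ym,tz)
s=snap('scene','s18');t=snap('top','t18');print(doorfit(s),doorfit(t))
print(blobs(s,(8,200,120),(16,255,255),(240,120,310,190)))
E
```

```text
xyz [-0.0003  0.0034  0.002 ] rot [-0.3 -0.1  0.2] from [0.3801 0.2164 0.226 ] j [-1.13 -0.16  0.1   2.1   0.54  1.28 -2.29]
xyz [-0.0005  0.0039  0.106 ] rot [-0.3 -0.1  0.2] from [0.3801 0.2164 0.226 ] j [-1.13 -0.16  0.1   2.1   0.54  1.28 -2.29]
[(0.56, 1.62), (0.54, 1.61), (0.53, 1.63)] [(0.66, 1.61), (0.66, 1.62), (0.6, 1.63)]
[([275, 142, 18, 13, 134], [282.9, 149.5]), ([271, 171, 6, 5, 15], [273.3, 173.7]), ([280, 175, 8, 6, 33], [283.8, 176.7])]
```

Reached the tilted approach pose, and orange and the door are unchanged. Going in along the tool axis and pinching.

carry_out([
  {"xyz": [0, 0.003, 0.02], "angular": [0, 0, 0]},
  {"xyz": [0, 0.003, 0.04], "angular": [0, 0, 0]},
  {"xyz": [0, 0.003, 0.055], "angular": [0, 0, 0]},
  {"xyz": [0, 0.003, 0.07], "angular": [0, 0, 0]},
  {"xyz": [0, 0.003, 0.085], "angular": [0, 0, 0]},
  {"xyz": [0, 0.003, 0.095], "angular": [0, 0, 0]},
  {"xyz": [0, 0.003, 0.104], "angular": [0, 0, 0]},
  {"xyz": [0, 0.003, 0.104], "angular": [0, 0, 0]},
])

```text
clock: 48.8
position: [0.4228, 0.1857, 0.1349]
ee_rot: [0.94, 0.234, 0.167, 0.183]
ft_force: [0.1, 0.2, -0.8]
grip_width: 0.548
grasp_force: 0.0
```

carry_out([
  {"xyz": [0, 0, 0], "angular": [0, 0, 0]},
  {"xyz": [0, 0, 0], "angular": [0, 0, 0]},
  {"xyz": [0, 0, 0], "angular": [0, 0, 0]},
  {"xyz": [0, 0, 0], "angular": [0, 0, 0]},
  {"xyz": [0, 0, 0], "angular": [0, 0, 0]},
  {"xyz": [0, 0, 0], "angular": [0, 0, 0]},
], hand=0.05, grip_force=60)

```text
clock: 49.4
position: [0.4228, 0.1869, 0.1356]
ee_rot: [0.94, 0.235, 0.168, 0.182]
ft_force: [0.6, 0.2, 1.5]
grip_width: 0.246
grasp_force: 58.4
```

```bash
python3 - <<'E'
from h import *
o=get_obs(); print(o['position'],o['ft_force'],o['grip_width'])
R0=R.from_quat(o['ee_rot']); 
for d in((0,0,.025),(.02,-.10,.03),(.06,-.22,.06)): print(d,R0.inv().apply(d).round(3))
E
```

```text
[0.42276439 0.18692774 0.13559046] [0.63346742 0.23394586 1.52716063] 0.24603919215682973
(0, 0, 0.025) [ 0.006  0.011 -0.022]
(0.02, -0.1, 0.03) [-0.027  0.103  0.008]
(0.06, -0.22, 0.06) [-0.047  0.229  0.029]
```

```bash
python3 - <<'E'
from h import *
R0=R.from_quat(get_obs()['ee_rot']); 
for d in((0,0,.02),(-.02,0,.025),(-.045,0,.028),(-.045,-.05,.03),(-.045,-.10,.04),(-.03,-.20,.06),(.03,-.30,.10)): print(d,R0.inv().apply(d).round(3))
E
```

```text
(0, 0, 0.02) [ 0.005  0.008 -0.018]
(-0.02, 0, 0.025) [-0.011  0.003 -0.03 ]
(-0.045, 0, 0.028) [-0.031 -0.005 -0.043]
(-0.045, -0.05, 0.03) [-0.056  0.037 -0.031]
(-0.045, -0.1, 0.04) [-0.078  0.082 -0.027]
(-0.03, -0.2, 0.06) [-0.112  0.179 -0.012]
(0.03, -0.3, 0.1) [-0.103  0.301  0.003]
```

carry_out([
  {"xyz": [0.002, 0.004, -0.009], "angular": [0, 0, 0]},
  {"xyz": [0.005, 0.008, -0.018], "angular": [0, 0, 0]},
  {"xyz": [-0.003, 0.006, -0.024], "angular": [0, 0, 0]},
  {"xyz": [-0.011, 0.003, -0.03], "angular": [0, 0, 0]},
  {"xyz": [-0.021, -0.001, -0.037], "angular": [0, 0, 0]},
  {"xyz": [-0.031, -0.005, -0.043], "angular": [0, 0, 0]},
  {"xyz": [-0.031, -0.005, -0.043], "angular": [0, 0, 0]},
])

```text
clock: 50.1
position: [0.376, 0.1869, 0.1638]
ee_rot: [0.94, 0.235, 0.168, 0.182]
ft_force: [0.2, 0.4, -1.2]
grip_width: 0.246
grasp_force: 58.5
```

```bash
python3 - <<'E'
from h import *
o=get_obs(); print(o['position'],o['ft_force'],o['torque'],o['grip_width'],np.round(o['joint_pos'],2))
s=snap('scene','s19');t=snap('top','t19');print(doorfit(s),doorfit(t))
print('orange',blobs(s,(8,200,120),(16,255,255),(200,100,310,200)))
print('red',[(k[0],k[1]) for k in cups(s,'red',box=(262,120,400,260))], 'was',[(k[0],k[1]) for k in cups(load('s17'),'red',box=(262,120,400,260))])
E
```

```text
[0.37603632 0.18686465 0.16375423] [ 0.19751102  0.39489111 -1.1948543 ] [0.30627311 0.61481721 0.00969956] 0.2457537450599353 [-1.11 -0.16  0.12  2.23  0.58  1.14 -2.34]
[(0.55, 1.62), (0.54, 1.63), (0.52, 1.61)] [(0.62, 1.62), (0.61, 1.63), (0.58, 1.61)]
orange [([264, 134, 17, 11, 124], [271.9, 139.9]), ([259, 162, 17, 12, 113], [267.1, 168.5])]
red [(np.int32(159), array([277.8, 185.2])), (np.int32(26), array([301.6, 176.8])), (np.int32(26), array([293.3, 168.2]))] was [(np.int32(161), array([276.9, 184.7])), (np.int32(34), array([263.6, 161.4])), (np.int32(32), array([300.8, 176.8])), (np.int32(23), array([292.7, 168. ]))]
```

carry_out([
  {"xyz": [-0.006, 0.01, 0.003], "angular": [0, 0, 0]},
  {"xyz": [-0.015, 0.025, 0.007], "angular": [0, 0, 0]},
  {"xyz": [-0.025, 0.042, 0.012], "angular": [0, 0, 0]},
  {"xyz": [-0.036, 0.064, 0.014], "angular": [0, 0, 0]},
  {"xyz": [-0.047, 0.087, 0.016], "angular": [0, 0, 0]},
  {"xyz": [-0.058, 0.119, 0.021], "angular": [0, 0, 0]},
  {"xyz": [-0.07, 0.15, 0.026], "angular": [0, 0, 0]},
  {"xyz": [-0.081, 0.184, 0.031], "angular": [0, 0, 0]},
  {"xyz": [-0.079, 0.22, 0.035], "angular": [0, 0, 0]},
  {"xyz": [-0.076, 0.26, 0.04], "angular": [0, 0, 0]},
  {"xyz": [-0.073, 0.295, 0.045], "angular": [0, 0, 0]},
  {"xyz": [-0.072, 0.306, 0.046], "angular": [0, 0, 0]},
])

```text
clock: 51.4
position: [0.4525, -0.1181, 0.2367]
ee_rot: [0.941, 0.232, 0.168, 0.183]
ft_force: [0.1, 0.4, -1.7]
grip_width: 0.242
grasp_force: 60.0
```

```bash
python3 - <<'E'
from h import *
o=get_obs(); print(o['position'],o['ft_force'],o['grip_width'],np.round(o['joint_pos'],2))
s=snap('scene','s20');t=snap('top','t20');print(doorfit(s),doorfit(t))
print('orange',blobs(s,(8,200,120),(16,255,255),(160,100,310,260),20))
for col in('red','yellow','green'): print(col,[(int(k[0]),k[1].tolist()) for k in cups(s,col,box=(262,120,400,260))])
# predicted cup centres if muff is rigid in the grip (pose rel. tool from before)
R0=R.from_quat(o['ee_rot']); print('tool y',R0.apply([0,1,0]).round(2),'z',R0.apply([0,0,1]).round(2))
d=np.array(o['position'])-np.array([.4228,.1869,.1356])
for m in((60,0,30),(-38,0,30)): 
    w=np.array([.534,.231,.128])+np.c_[xm,ym,zm]@(np.array(m)/1000)+d; print('pred',proj(s,w).round(1),w.round(3))
E
```

```text
[ 0.45253133 -0.11813108  0.236672  ] [ 0.1453241   0.44926965 -1.71389376] 0.24179290214822327 [-0.59 -0.44  0.41  2.24  0.61  1.02 -1.52]
[(0.61, 1.62), (0.6, 1.63), (0.57, 1.61)] [(0.71, 1.62), (0.7, 1.63), (0.62, 1.61)]
orange [([226, 168, 24, 17, 232], [237.1, 177.1]), ([222, 205, 23, 15, 191], [232.4, 213.1])]
red [(161, [277.8, 185.1]), (37, [263.8, 161.1]), (30, [301.4, 176.8]), (27, [293.2, 168.2])]
yellow [(79, [293.1, 190.2]), (20, [307.4, 174.4])]
green []
tool y [ 0.37 -0.83  0.42] z [ 0.4  -0.27 -0.88]
pred [236.2 170.9] [ 0.531 -0.06   0.285]
pred [231.6 206.3] [ 0.54  -0.101  0.197]
```

Orange came free, rigidly held, with the door and the others undisturbed. Next I turn it towards upright over clear bench.

```bash
python3 - <<'E'
from h import *
planR((.467,-.03,.215),(0,-1,0),(-.5,0,-.866))
print('offcut',ray(load('t4'),344.4,202,0).round(3))
E
```

```text
xyz [ 0.0504 -0.0736  0.0016] rot [ 28.4 -48.6  21.3] from [ 0.452  -0.1155  0.2358] j [-0.59 -0.44  0.41  2.24  0.61  1.02 -1.52]
offcut [ 0.524 -0.254  0.   ]
```

carry_out([
  {"xyz": [0.006, -0.008, -0.01], "angular": [3, -4.5, 2]},
  {"xyz": [0.012, -0.016, -0.02], "angular": [6, -9.5, 4]},
  {"xyz": [0.018, -0.026, -0.03], "angular": [9, -15, 6.5]},
  {"xyz": [0.024, -0.035, -0.03], "angular": [12, -20.5, 9]},
  {"xyz": [0.03, -0.044, -0.03], "angular": [15, -26, 11.5]},
  {"xyz": [0.036, -0.053, -0.03], "angular": [18.5, -32, 14]},
  {"xyz": [0.042, -0.062, -0.02], "angular": [22, -38, 16.5]},
  {"xyz": [0.048, -0.07, -0.01], "angular": [25, -43, 19]},
  {"xyz": [0.05, -0.074, 0], "angular": [27.5, -47, 20.5]},
  {"xyz": [0.05, -0.074, 0], "angular": [28.4, -48.6, 21.3]},
  {"xyz": [0.05, -0.074, 0], "angular": [28.4, -48.6, 21.3]},
  {"xyz": [0.05, -0.074, 0], "angular": [28.4, -48.6, 21.3]},
])

```text
clock: 52.7
position: [0.4655, -0.0275, 0.2166]
ee_rot: [0.966, 0.002, -0.258, 0.001]
ft_force: [0.4, 0.1, -1.3]
grip_width: 0.247
grasp_force: 59.6
```

```bash
python3 - <<'E'
from h import *
planR((.467,-.03,.215),(0,-1,0),(-.5,0,-.866))
o=get_obs(); print(o['ft_force'],o['grip_width'])
s=snap('scene','s21')
print('orange',blobs(s,(8,200,120),(16,255,255),(150,130,330,300),20))
pad=np.array(o['position'])+.004*np.array([.5,0,.866])
for rho in(40,20,0):
    c,sn=np.cos(np.radians(rho)),np.sin(np.radians(rho)); X=np.array([c,0,sn]);Z=np.array([-sn,0,c]); org=pad-.122*Z
    print(rho,[proj(s,org+X*k+Z*.03).round(1) for k in(.06,-.038,.049,-.049)])
E
```

```text
xyz [0.0021 0.0025 0.0007] rot [ 0.1 -0.1  0.3] from [ 0.4655 -0.0275  0.2166] j [-0.49  0.44  0.61  1.53 -0.18  1.76 -1.41]
[ 0.37378545  0.10570856 -1.31934739] 0.24680936454796099
orange [([243, 185, 25, 27, 189], [255.4, 198.1]), ([223, 197, 16, 21, 65], [229.8, 207.8])]
40 [array([256.9, 197.9]), array([235.7, 205.5]), array([254.4, 198.8]), array([233.5, 206.3])]
20 [array([251.9, 205. ]), array([226.5, 202.6]), array([248.9, 204.7]), array([223.8, 202.4])]
0 [array([244.1, 208.3]), array([217.3, 196.9]), array([241., 207.]), array([214.4, 195.7])]
```

carry_out([
  {"xyz": [0.01, 0, 0.017], "angular": [0, 0, 0]},
  {"xyz": [0.02, 0, 0.035], "angular": [0, 0, 0]},
  {"xyz": [0.03, 0, 0.052], "angular": [0, 0, 0]},
  {"xyz": [0.036, 0, 0.062], "angular": [0, 0, 0]},
  {"xyz": [0.04, 0, 0.069], "angular": [0, 0, 0]},
  {"xyz": [0.043, 0, 0.0745], "angular": [0, 0, 0]},
  {"xyz": [0.043, 0, 0.0745], "angular": [0, 0, 0]},
])

```text
clock: 53.45
position: [0.4657, -0.0258, 0.1349]
ee_rot: [0.966, 0.003, -0.259, -0.002]
ft_force: [-6.3, 7.2, 37.5]
grip_width: 0.246
grasp_force: 61.4
```

```bash
python3 - <<'E'
from h import *
o=get_obs(); print(o['position'],o['ft_force'],o['grip_width'])
R0=R.from_quat(o['ee_rot']).inv()
p0=np.array([-.031,.133])
for rho in(40,34,28,22,16,10,5,0,-2):
    c,s=np.cos(np.radians(rho)),np.sin(np.radians(rho)); p=np.array([.062*c-.122*s,.062*s+.122*c])-p0; print(rho,p.round(3),R0.apply([p[0],0,p[1]]).round(3))
E
```

```text
[ 0.46574203 -0.0258267   0.13487174] [-6.25767517  7.17204825 37.52423409] 0.24580395563684088
40 [0. 0.] [-0. -0. -0.]
34 [0.014 0.003] [ 0.011  0.    -0.01 ]
28 [0.028 0.004] [ 0.023  0.    -0.018]
22 [0.043 0.003] [ 0.035  0.    -0.024]
16 [0.057 0.001] [ 0.049  0.    -0.03 ]
10 [ 0.071 -0.002] [ 0.062  0.    -0.034]
5 [ 0.082 -0.006] [ 0.074  0.    -0.036]
0 [ 0.093 -0.011] [ 0.086  0.001 -0.037]
-2 [ 0.097 -0.013] [ 0.091  0.001 -0.037]
```

carry_out([
  {"xyz": [-0.002, 0, -0.004], "angular": [0, 0, 0]},
  {"xyz": [0.002, 0, -0.008], "angular": [0, 0, 0]},
  {"xyz": [0.009, 0, -0.014], "angular": [0, 0, 0]},
  {"xyz": [0.015, 0, -0.018], "angular": [0, 0, 0]},
  {"xyz": [0.021, 0, -0.022], "angular": [0, 0, 0]},
  {"xyz": [0.033, 0, -0.028], "angular": [0, 0, 0]},
  {"xyz": [0.047, 0, -0.034], "angular": [0, 0, 0]},
  {"xyz": [0.06, 0, -0.038], "angular": [0, 0, 0]},
  {"xyz": [0.072, 0, -0.039], "angular": [0, 0, 0]},
  {"xyz": [0.083, 0, -0.04], "angular": [0, 0, 0]},
  {"xyz": [0.083, 0, -0.04], "angular": [0, 0, 0]},
], grip_force=20)

```text
clock: 54.55
position: [0.561, -0.0249, 0.1284]
ee_rot: [0.967, 0.004, -0.256, -0.001]
ft_force: [3.5, 8.4, 40.5]
grip_width: 0.239
grasp_force: 60.3
```

```bash
python3 - <<'E'
from h import *
o=get_obs(); print(o['position'],o['ft_force'],o['grip_width'])
s=snap('scene','s22')
print('orange',blobs(s,(8,200,120),(16,255,255),(150,150,330,330),20))
pad=np.array(o['position'])+.004*np.array([.5,0,.866])
for rho in(40,20,10,0):
    c,sn=np.cos(np.radians(rho)),np.sin(np.radians(rho)); X=np.array([c,0,sn]);Z=np.array([-sn,0,c]); org=pad-.122*Z
    print(rho,[proj(s,org+X*k+Z*.03).round(1) for k in(.049,-.049)])
E
```

```text
[ 0.56096093 -0.02489915  0.12841392] [ 3.50957156  8.44016063 40.47134435] 0.2385938712033384
orange [([242, 220, 15, 26, 136], [248.6, 233.2]), ([267, 221, 22, 27, 149], [277.2, 235.0])]
40 [array([283.5, 233.5]), array([261.2, 238.7])]
20 [array([277.5, 238.4]), array([251.2, 234.4])]
10 [array([273.5, 239.6]), array([246.4, 231.3])]
0 [array([269. , 239.9]), array([241.8, 227.6])]
```

carry_out([
  {"xyz": [-0.002, 0, -0.004], "angular": [0, 0, 0]},
  {"xyz": [-0.004, 0, -0.007], "angular": [0, 0, 0]},
  {"xyz": [-0.004, 0, -0.007], "angular": [0, 0, 0]},
])

```text
clock: 54.9
position: [0.5578, -0.0276, 0.1311]
ee_rot: [0.966, 0.002, -0.259, 0.001]
ft_force: [0.1, -0.1, -2.5]
grip_width: 0.242
grasp_force: 53.9
```

carry_out([
  {"xyz": [0, 0, 0], "angular": [0, 0, 0]},
  {"xyz": [0, 0, 0], "angular": [0, 0, 0]},
  {"xyz": [0, 0, 0], "angular": [0, 0, 0]},
  {"xyz": [0, 0, 0], "angular": [0, 0, 0]},
  {"xyz": [0, 0, 0], "angular": [0, 0, 0]},
  {"xyz": [0, 0, 0], "angular": [0, 0, 0]},
], hand=0.55, grip_force=50)

```text
clock: 55.5
position: [0.5577, -0.0273, 0.1313]
ee_rot: [0.966, 0.002, -0.259, 0.0]
ft_force: [-0.5, 0.1, 0.5]
grip_width: 0.55
grasp_force: 0.0
```

carry_out([
  {"xyz": [-0.005, 0, -0.02], "angular": [0, 0, 0]},
  {"xyz": [-0.01, 0, -0.05], "angular": [0, 0, 0]},
  {"xyz": [-0.01, 0, -0.09], "angular": [0, 0, 0]},
  {"xyz": [-0.01, 0, -0.13], "angular": [0, 0, 0]},
  {"xyz": [-0.01, 0, -0.16], "angular": [0, 0, 0]},
  {"xyz": [-0.01, 0.05, -0.16], "angular": [0, 6, 0]},
  {"xyz": [-0.01, 0.1, -0.16], "angular": [0, 14, 0]},
  {"xyz": [-0.01, 0.15, -0.16], "angular": [0, 22, 0]},
  {"xyz": [-0.01, 0.2, -0.16], "angular": [0, 30, 0]},
  {"xyz": [-0.01, 0.24, -0.16], "angular": [0, 30, 0]},
])

```text
clock: 56.5
position: [0.6252, -0.2717, 0.2759]
ee_rot: [1.0, -0.001, 0.002, -0.0]
ft_force: [-0.1, -0.3, 0.9]
grip_width: 0.546
grasp_force: 0.0
```

```bash
python3 - <<'E'
from h import *
o=get_obs(); print(o['position'],o['ee_rot'].round(3))
s=snap('scene','s23');t=snap('top','t23')
print('scene',blobs(s,(8,200,120),(16,255,255),(150,150,330,330),20))
print('top orange',blobs(t,(14,200,100),(22,255,255),(225,150,330,250),8)); print('top dark',blobs(t,(0,0,0),(180,255,60),(245,170,310,240),8)); print(doorfit(t),doorfit(s))
E
```

```text
[ 0.62524201 -0.27173611  0.27592976] [ 1.    -0.001  0.002 -0.   ]
scene [([247, 222, 16, 26, 185], [252.6, 234.3]), ([276, 234, 15, 26, 183], [281.3, 246.8])]
top orange [([272, 160, 8, 8, 52], [275.6, 163.1]), ([283, 160, 6, 7, 38], [285.8, 162.8]), ([273, 188, 17, 7, 90], [281.4, 190.9])]
top dark [([273, 170, 14, 12, 89], [281.4, 174.4]), ([284, 185, 4, 2, 8], [285.5, 185.5]), ([274, 186, 8, 2, 13], [277.4, 186.5])]
[(0.71, 1.62), (0.7, 1.63), (0.62, 1.61)] [(0.6, 1.62), (0.6, 1.63), (0.56, 1.61)]
```

```bash
python3 - <<'E'
from h import *
t=load('t23');s=load('s23')
muff(t,(281.4,174.4),(280.0,163.0),(281.4,190.5),1,(0,0))
print('pad tri z.13',ray(t,281.0,174.6,.13).round(3))
for nm,c in(('t',t),('s',s)):
    V=cv2.cvtColor(c['img'],cv2.COLOR_RGB2HSV)[:,:,2].astype(np.float32)
    al=np.arange(.03,.31,.004); P=np.array([proj(c,np.r_[dfr(1.62,a,.093),.182]) for a in al]).astype(np.float32)
    v=cv2.remap(V,P[:,:1].T.copy(),P[:,1:].T.copy(),1)[0]; print(nm,'dark at al',[round(float(a),3) for a,k in zip(al,v) if k<75])
H=cv2.cvtColor(t['img'],cv2.COLOR_RGB2HSV).astype(int)
for a in(.235,.25,.265,.28,.295):
    u,v=proj(t,np.r_[dfr(1.62,a,.093),.166]); r=int(round(v)); row=[(x) for x in range(int(u)-8,int(u)+9) if H[r,x,1]<70 and H[r,x,2]>120]; print(a,(round(u,1),round(v,1)),'grey cols',row, dfr(1.62,a,.093).round(4))
plan((.55,-.027,.26),-90)
E
```

```text
pad [ 0.605 -0.019  0.13 ] cupmid [ 0.609 -0.022  0.055] cupdist 0.097 psi -87.8
pad tri z.13 [ 0.604 -0.018  0.13 ]
t dark at al [0.062, 0.066, 0.07, 0.074, 0.078, 0.082, 0.126, 0.13, 0.134, 0.138, 0.142, 0.186, 0.19, 0.194, 0.198, 0.202]
s dark at al [0.034, 0.05, 0.054, 0.058, 0.062, 0.066, 0.07, 0.074, 0.078, 0.082, 0.086, 0.09, 0.094, 0.11, 0.114, 0.118, 0.122, 0.126, 0.13, 0.134, 0.138, 0.142, 0.146, 0.15, 0.162, 0.166, 0.17, 0.174, 0.178, 0.182, 0.186, 0.19, 0.194, 0.198, 0.202, 0.206, 0.21, 0.214, 0.218, 0.222, 0.226, 0.23, 0.234, 0.238, 0.242, 0.246, 0.25, 0.254, 0.258, 0.262, 0.266, 0.27, 0.274]
0.235 (np.float64(212.2), np.float64(203.0)) grey cols [211, 212, 213] [0.507 0.208]
0.25 (np.float64(211.5), np.float64(207.6)) grey cols [210, 211, 212] [0.4922 0.2102]
0.265 (np.float64(210.8), np.float64(212.2)) grey cols [209, 210, 211, 212] [0.4773 0.2123]
0.28 (np.float64(210.1), np.float64(216.8)) grey cols [209, 210, 211] [0.4625 0.2145]
0.295 (np.float64(209.4), np.float64(221.4)) grey cols [208, 209, 210] [0.4476 0.2167]
xyz [-0.0776 -0.2478  0.0149] rot [ 0.2 -0.  -0.4] alt [ -0.   -0.3 179.6] from [ 0.626 -0.275  0.276] j7 -1.1
```

Orange stands upright on the bench with its pad at (0.605, -0.020). The other pads sit on the rail at al 0.072, 0.134 and 0.194, and the door is at 1.62. I'll re-pick orange properly across its y.

carry_out([
  {"xyz": [-0.003, -0.03, 0], "angular": [0, 0, 0]},
  {"xyz": [-0.006, -0.075, 0], "angular": [0, 0, 0]},
  {"xyz": [-0.01, -0.12, 0], "angular": [0, 0, 0]},
  {"xyz": [-0.013, -0.165, 0], "angular": [0, 0, -1]},
  {"xyz": [-0.016, -0.205, 0], "angular": [0, 0, -2]},
  {"xyz": [-0.018, -0.235, 0.01], "angular": [0, 0, -2]},
  {"xyz": [-0.02, -0.25, 0.02], "angular": [0, 0, -2]},
  {"xyz": [-0.02, -0.255, 0.026], "angular": [0, 0, -2]},
  {"xyz": [-0.02, -0.255, 0.026], "angular": [0, 0, -2]},
])

```text
clock: 57.5
position: [0.6086, -0.0128, 0.2477]
ee_rot: [1.0, 0.019, -0.001, 0.0]
ft_force: [-0.7, -0.6, 0.3]
grip_width: 0.55
grasp_force: 0.0
```

```bash
python3 - <<'E'
from h import *
plan((.606,-.0205,.120),-88)
s=snap('scene','s24'); print('scene',blobs(s,(8,200,120),(16,255,255),(150,150,330,330),20))
E
```

```text
xyz [-0.0026  0.0075  0.1277] rot [0.  0.1 0.2] alt [-1.000e-01  0.000e+00 -1.798e+02] from [ 0.609 -0.013  0.248] j7 -1.51
scene [([247, 222, 16, 26, 181], [252.6, 234.4]), ([276, 234, 15, 26, 182], [281.4, 246.8])]
```

carry_out([
  {"xyz": [-0.002, 0.004, 0], "angular": [0, 0, 0]},
  {"xyz": [-0.002, 0.006, 0.03], "angular": [0, 0, 0]},
  {"xyz": [-0.002, 0.006, 0.06], "angular": [0, 0, 0]},
  {"xyz": [-0.002, 0.006, 0.085], "angular": [0, 0, 0]},
  {"xyz": [-0.002, 0.006, 0.105], "angular": [0, 0, 0]},
  {"xyz": [-0.002, 0.006, 0.12], "angular": [0, 0, 0]},
  {"xyz": [-0.002, 0.006, 0.127], "angular": [0, 0, 0]},
  {"xyz": [-0.002, 0.006, 0.127], "angular": [0, 0, 0]},
])

```text
clock: 58.35
position: [0.6071, -0.0189, 0.1216]
ee_rot: [1.0, 0.019, -0.0, 0.0]
ft_force: [0.2, -0.9, -0.1]
grip_width: 0.549
grasp_force: 0.0
```

carry_out([
  {"xyz": [0, 0, 0], "angular": [0, 0, 0]},
  {"xyz": [0, 0, 0], "angular": [0, 0, 0]},
  {"xyz": [0, 0, 0], "angular": [0, 0, 0]},
  {"xyz": [0, 0, 0], "angular": [0, 0, 0]},
  {"xyz": [0, 0, 0], "angular": [0, 0, 0]},
  {"xyz": [0, 0, 0], "angular": [0, 0, 0]},
], hand=0.05, grip_force=55)

```text
clock: 58.95
position: [0.608, -0.0186, 0.1233]
ee_rot: [1.0, 0.019, 0.001, -0.0]
ft_force: [-0.6, -1.3, 6.2]
grip_width: 0.239
grasp_force: 54.5
```

carry_out([
  {"xyz": [0, 0, -0.01], "angular": [0, 0, 0]},
  {"xyz": [0, 0, -0.03], "angular": [0, 0, 0]},
  {"xyz": [0, 0, -0.06], "angular": [0, 0, 0]},
  {"xyz": [0, 0, -0.1], "angular": [0, 0, 0]},
  {"xyz": [0, 0, -0.14], "angular": [0, 0, 0]},
  {"xyz": [0, 0, -0.18], "angular": [0, 0, 0]},
  {"xyz": [0, 0, -0.21], "angular": [0, 0, 0]},
  {"xyz": [0, 0, -0.22], "angular": [0, 0, 0]},
  {"xyz": [0, 0, -0.22], "angular": [0, 0, 0]},
])

```text
clock: 59.85
position: [0.6075, -0.0182, 0.3432]
ee_rot: [1.0, 0.019, 0.001, -0.0]
ft_force: [0.1, 0.4, -1.7]
grip_width: 0.235
grasp_force: 54.1
```

```bash
python3 - <<'E'
from h import *
o=get_obs(); print(o['ft_force'],o['grip_width']); plan((.482,.2116,.340),-8.3)
s=snap('scene','s25'); print('scene',blobs(s,(8,200,120),(16,255,255),(150,60,330,330),20))
p=np.array(o['position']);
for a in(2,): print([proj(s,p+np.array([k*np.cos(np.radians(a)),k*np.sin(np.radians(a)),-.092])).round(1) for k in(.049,-.049)])
E
```

```text
[ 0.06235723  0.37327497 -1.73565352] 0.23532790426754813
xyz [-0.1165 -0.2345  0.003 ] rot [  0.1  -0.1 -79.5] alt [-2.000e-01 -1.000e-01  1.005e+02] from [ 0.608 -0.018  0.343] j7 -1.51
scene [([244, 164, 19, 28, 209], [250.6, 177.0]), ([277, 175, 18, 29, 236], [283.4, 188.9])]
[array([286. , 188.2]), array([253.7, 176.8])]
```

carry_out([
  {"xyz": [-0.004, -0.008, 0], "angular": [0, 0, -4]},
  {"xyz": [-0.012, -0.024, 0], "angular": [0, 0, -10]},
  {"xyz": [-0.022, -0.045, 0], "angular": [0, 0, -17]},
  {"xyz": [-0.034, -0.07, 0], "angular": [0, 0, -24]},
  {"xyz": [-0.047, -0.096, 0], "angular": [0, 0, -32]},
  {"xyz": [-0.06, -0.122, 0], "angular": [0, 0, -40]},
  {"xyz": [-0.073, -0.148, 0], "angular": [0, 0, -48]},
  {"xyz": [-0.086, -0.174, 0], "angular": [0, 0, -56]},
  {"xyz": [-0.098, -0.198, 0], "angular": [0, 0, -64]},
  {"xyz": [-0.108, -0.217, 0], "angular": [0, 0, -72]},
  {"xyz": [-0.114, -0.23, 0], "angular": [0, 0, -77]},
  {"xyz": [-0.116, -0.234, 0], "angular": [0, 0, -79.5]},
])

```text
clock: 61.1
position: [0.4804, 0.2128, 0.3396]
ee_rot: [0.754, 0.657, -0.001, -0.001]
ft_force: [0.2, -0.1, -1.3]
grip_width: 0.237
grasp_force: 54.1
```

carry_out([
  {"xyz": [0, 0, 0], "angular": [0, 0, 0]},
  {"xyz": [0, 0, 0], "angular": [0, 0, 0]},
  {"xyz": [0, 0, 0], "angular": [0, 0, 0]},
  {"xyz": [0, 0, 0], "angular": [0, 0, 0]},
])

```text
clock: 61.5
position: [0.4823, 0.2106, 0.3416]
ee_rot: [0.757, 0.654, -0.0, -0.0]
ft_force: [0.8, 0.1, -0.8]
grip_width: 0.236
grasp_force: 54.1
```

```bash
python3 - <<'E'
from h import *
o=get_obs(); print(o['ft_force'],o['grip_width']); plan((.482,.2125,.175),-8.3)
s=snap('scene','s26'); print(doorfit(s),'scene',blobs(s,(8,200,120),(16,255,255),(200,60,330,250),15))
p=np.array(o['position']);a=np.radians(81.7)
print([proj(s,p+np.array([k*np.cos(a),k*np.sin(a),-.092])).round(1) for k in(.049,-.049)])
E
```

```text
[ 0.79941028  0.10476728 -0.79090351] 0.23584035700169112
xyz [ 0.0019 -0.0006  0.1666] rot [-0.   0.  -0.1] alt [  0.    0.  179.9] from [0.482 0.211 0.342] j7 -0.64
[(0.44, 1.62), (0.42, 1.61), (0.4, 1.63)] scene [([274, 116, 18, 20, 85], [283.8, 121.5]), ([255, 129, 18, 22, 117], [264.5, 135.6])]
[array([282.5, 126.3]), array([263.1, 138.5])]
```

carry_out([
  {"xyz": [0.001, 0, 0.01], "angular": [0, 0, 0]},
  {"xyz": [0.001, 0, 0.03], "angular": [0, 0, 0]},
  {"xyz": [0.001, 0, 0.05], "angular": [0, 0, 0]},
  {"xyz": [0.001, 0, 0.07], "angular": [0, 0, 0]},
  {"xyz": [0.001, 0, 0.09], "angular": [0, 0, 0]},
])

```text
clock: 62.05
position: [0.4821, 0.2119, 0.2503]
ee_rot: [0.756, 0.654, -0.0, -0.0]
ft_force: [0.1, 0.1, -2.0]
grip_width: 0.234
grasp_force: 54.1
```

```bash
python3 - <<'E'
from h import *
o=get_obs(); print(o['ft_force'],o['grip_width']); plan((.482,.2125,.1755),-8.3)
s=snap('scene','s27'); print(doorfit(s),'scene',blobs(s,(8,200,120),(16,255,255),(200,60,330,250),15))
p=np.array(o['position']);a=np.radians(81.7)
print([proj(s,p+np.array([k*np.cos(a),k*np.sin(a),-.092])).round(1) for k in(.049,-.049)])
E
```

```text
[ 0.09073076  0.07036921 -1.98907175] 0.23432948467880566
xyz [ 0.0006 -0.0002  0.0748] rot [-0. -0.  0.] alt [   0.   -0. -180.] from [0.482 0.212 0.25 ] j7 -0.64
[(0.38, 1.63), (0.37, 1.62), (0.34, 1.64)] scene [([274, 140, 17, 15, 72], [283.0, 145.0]), ([255, 152, 18, 23, 119], [263.8, 159.4])]
[array([281.9, 149.6]), array([263.3, 162.4])]
```

No contact, and the door is still. Continuing down.

carry_out([
  {"xyz": [0, 0, 0.02], "angular": [0, 0, 0]},
  {"xyz": [0, 0, 0.038], "angular": [0, 0, 0]},
  {"xyz": [0, 0, 0.053], "angular": [0, 0, 0]},
  {"xyz": [0, 0, 0.063], "angular": [0, 0, 0]},
  {"xyz": [0, 0, 0.07], "angular": [0, 0, 0]},
  {"xyz": [0, 0, 0.075], "angular": [0, 0, 0]},
  {"xyz": [0, 0, 0.076], "angular": [0, 0, 0]},
  {"xyz": [0, 0, 0.076], "angular": [0, 0, 0]},
])

```text
clock: 62.9
position: [0.4825, 0.2122, 0.1762]
ee_rot: [0.756, 0.654, 0.0, 0.0]
ft_force: [-0.2, 0.2, -1.1]
grip_width: 0.235
grasp_force: 54.3
```

```bash
python3 - <<'E'
from h import *
o=get_obs(); print(o['position'],o['ft_force'],o['grip_width'])
s=snap('scene','s28'); print(doorfit(s),'scene',blobs(s,(8,200,120),(16,255,255),(200,60,330,250),15))
E
```

```text
[0.48252744 0.21218841 0.17624654] [-0.1962066   0.22785221 -1.0815822 ] 0.23500900576565228
[(0.31, 1.6), (0.31, 1.59), (0.31, 1.61)] scene [([274, 160, 9, 5, 22], [277.9, 161.8]), ([286, 165, 3, 13, 17], [286.4, 169.7]), ([256, 171, 17, 21, 114], [264.5, 178.0])]
```

carry_out([
  {"xyz": [0, 0, 0.001], "angular": [0, 0, 0]},
  {"xyz": [0, 0, 0.002], "angular": [0, 0, 0]},
  {"xyz": [0, 0, 0.0025], "angular": [0, 0, 0]},
  {"xyz": [0, 0, 0.0025], "angular": [0, 0, 0]},
])

```text
clock: 63.35
position: [0.4827, 0.2124, 0.1747]
ee_rot: [0.756, 0.654, 0.001, 0.0]
ft_force: [-3.1, -2.3, 8.0]
grip_width: 0.237
grasp_force: 55.4
```

carry_out([
  {"xyz": [0, 0, 0], "angular": [0, 0, 0]},
  {"xyz": [0, 0, 0], "angular": [0, 0, 0]},
  {"xyz": [0, 0, 0], "angular": [0, 0, 0]},
  {"xyz": [0, 0, 0], "angular": [0, 0, 0]},
], hand=0.42)

```text
clock: 63.75
position: [0.4823, 0.2121, 0.1733]
ee_rot: [0.756, 0.654, 0.0, -0.0]
ft_force: [-0.3, 0.1, 0.4]
grip_width: 0.422
grasp_force: 0.0
```

carry_out([
  {"xyz": [0, 0, -0.01], "angular": [0, 0, 0]},
  {"xyz": [0, 0, -0.03], "angular": [0, 0, 0]},
  {"xyz": [0, 0, -0.06], "angular": [0, 0, 0]},
  {"xyz": [0, 0, -0.1], "angular": [0, 0, 0]},
  {"xyz": [0, 0, -0.15], "angular": [0, 0, 0]},
  {"xyz": [-0.05, -0.02, -0.15], "angular": [0, 0, 0]},
  {"xyz": [-0.1, -0.02, -0.15], "angular": [0, 0, 0]},
  {"xyz": [-0.15, -0.02, -0.15], "angular": [0, 0, 0]},
  {"xyz": [-0.2, -0.02, -0.15], "angular": [0, 0, 0]},
  {"xyz": [-0.25, -0.02, -0.15], "angular": [0, 0, 0]},
  {"xyz": [-0.28, -0.02, -0.15], "angular": [0, 0, 0]},
  {"xyz": [-0.28, -0.02, -0.15], "angular": [0, 0, 0]},
])

```text
clock: 64.95
position: [0.4214, -0.0669, 0.3245]
ee_rot: [0.759, 0.651, 0.001, 0.0]
ft_force: [-0.7, 1.0, -0.2]
grip_width: 0.42
grasp_force: 0.0
```

```bash
python3 - <<'E'
from h import *
o=get_obs(); print(o['position'])
t=snap('top','t29');s=snap('scene','s29'); print(doorfit(t),doorfit(s))
print('orange scene',blobs(s,(8,200,120),(16,255,255),(200,60,330,250),15),'top',blobs(t,(14,200,100),(22,255,255),(188,150,262,260),8))
for th in(1.6,1.62,1.64):
    V=cv2.cvtColor(t['img'],cv2.COLOR_RGB2HSV)[:,:,2].astype(np.float32)
    al=np.arange(.03,.31,.004); P=np.array([proj(t,np.r_[dfr(th,a,.093),.182]) for a in al]).astype(np.float32)
    v=cv2.remap(V,P[:,:1].T.copy(),P[:,1:].T.copy(),1)[0]; print(th,'dark al',[round(float(a),3) for a,k in zip(al,v) if k<75])
a=np.radians(-95.5)-1.62; d=np.array([np.cos(a),np.sin(a)]); n=np.array([d[1],-d[0]]); q=dfr(1.62,.26,.093)
print('expected orange scene',[proj(s,np.r_[q+k*n,.082]).round(1) for k in(-.049,.049)])
print('bottle head white scene', blobs(s,(0,0,170),(180,40,255),(290,115,345,150),20),'before',blobs(load('s8'),(0,0,170),(180,40,255),(290,115,345,150),20))
E
```

```text
[ 0.42140586 -0.06693659  0.32451562]
[(0.61, 1.61), (0.61, 1.6), (0.51, 1.59)] [(0.48, 1.6), (0.47, 1.61), (0.47, 1.59)]
orange scene [([274, 160, 9, 6, 26], [277.7, 162.1]), ([285, 165, 4, 11, 22], [286.3, 168.6]), ([255, 171, 18, 21, 149], [263.4, 179.1])] top [([197, 201, 7, 6, 39], [199.9, 203.7]), ([224, 205, 9, 18, 92], [228.2, 212.7]), ([195, 210, 8, 9, 44], [198.1, 214.3])]
1.6 dark al [0.066, 0.07, 0.074, 0.078, 0.082, 0.126, 0.13, 0.134, 0.138, 0.142, 0.19, 0.194, 0.198, 0.202, 0.254, 0.258, 0.262, 0.266, 0.27]
1.62 dark al [0.062, 0.066, 0.07, 0.074, 0.078, 0.082, 0.126, 0.13, 0.134, 0.138, 0.142, 0.186, 0.19, 0.194, 0.198, 0.202, 0.25, 0.254, 0.258, 0.262, 0.266, 0.27, 0.302]
1.64 dark al [0.058, 0.062, 0.066, 0.07, 0.074, 0.078, 0.122, 0.126, 0.13, 0.134, 0.138, 0.142, 0.146, 0.182, 0.186, 0.19, 0.194, 0.198, 0.202, 0.206, 0.21, 0.246, 0.25, 0.254, 0.258, 0.262, 0.266, 0.27]
expected orange scene [array([263.3, 181. ]), array([281.2, 167.9])]
bottle head white scene [([308, 127, 18, 6, 59], [316.5, 129.4])] before [([308, 127, 18, 6, 59], [316.5, 129.4])]
```

All four hang (pads at al 0.074, 0.134, 0.196 and 0.261), the door is at about 1.61, and the bottle is unchanged. Now to the handle.

```bash
python3 - <<'E'
from h import *
h=dfr(1.605,.325,-.035); print(h.round(4)); plan(np.r_[h,.32],-95.5-np.degrees(1.605))
t=load('t29'); H=cv2.cvtColor(t['img'],cv2.COLOR_RGB2HSV).astype(int)
u,v=proj(t,np.r_[h,.205]); print('handle top px',round(u,1),round(v,1)); print(blobs(t,(0,0,110),(180,60,255),(int(u)-14,int(v)-14,int(u)+15,int(v)+15),4))
s=load('s29');u,v=proj(s,np.r_[h,.205]);print('scene',round(u,1),round(v,1))
E
```

```text
[0.4353 0.3429]
xyz [ 0.4028 -0.0459  0.0045] rot [ 0.1 -0.1 -0.9] alt [-1.000e-01 -1.000e-01  1.791e+02] from [ 0.422 -0.062  0.324] j7 -0.16
handle top px 167.7 224.9
[([167, 224, 2, 3, 6], [167.5, 225.0]), ([170, 224, 9, 4, 21], [174.0, 225.8])]
scene 280.6 123.1
```

carry_out([
  {"xyz": [0.03, -0.004, 0], "angular": [0, 0, 0]},
  {"xyz": [0.07, -0.008, 0], "angular": [0, 0, 0]},
  {"xyz": [0.115, -0.013, 0], "angular": [0, 0, 0]},
  {"xyz": [0.16, -0.018, 0], "angular": [0, 0, 0]},
  {"xyz": [0.205, -0.023, 0], "angular": [0, 0, 0]},
  {"xyz": [0.25, -0.029, 0], "angular": [0, 0, 0]},
  {"xyz": [0.295, -0.034, 0], "angular": [0, 0, 0]},
  {"xyz": [0.34, -0.039, 0], "angular": [0, 0, -1]},
  {"xyz": [0.375, -0.043, 0], "angular": [0, 0, -1]},
  {"xyz": [0.397, -0.046, 0], "angular": [0, 0, -1]},
  {"xyz": [0.403, -0.046, 0], "angular": [0, 0, -1]},
  {"xyz": [0.403, -0.046, 0], "angular": [0, 0, -1]},
], hand=0.65)

```text
clock: 66.25
position: [0.4338, 0.3447, 0.323]
ee_rot: [0.75, 0.662, -0.0, -0.0]
ft_force: [-0.1, -1.0, 0.1]
grip_width: 0.65
grasp_force: 0.0
```

```bash
python3 - <<'E'
from h import *
plan(np.r_[dfr(1.605,.325,-.035),.172],-95.5-np.degrees(1.605)); print(doorfit(snap('scene','s30')))
E
```

```text
xyz [-0.0015  0.0018  0.151 ] rot [-0.   0.   0.3] alt [-0.000e+00 -1.000e-01 -1.797e+02] from [0.434 0.345 0.323] j7 -0.89
[(0.48, 1.6), (0.47, 1.61), (0.46, 1.59)]
```

carry_out([
  {"xyz": [-0.001, 0.001, 0.03], "angular": [0, 0, 0]},
  {"xyz": [-0.001, 0.001, 0.06], "angular": [0, 0, 0]},
  {"xyz": [-0.001, 0.001, 0.085], "angular": [0, 0, 0]},
  {"xyz": [-0.001, 0.001, 0.105], "angular": [0, 0, 0]},
  {"xyz": [-0.001, 0.001, 0.125], "angular": [0, 0, 0]},
  {"xyz": [-0.001, 0.001, 0.14], "angular": [0, 0, 0]},
  {"xyz": [-0.001, 0.001, 0.15], "angular": [0, 0, 0]},
  {"xyz": [-0.001, 0.001, 0.15], "angular": [0, 0, 0]},
])

```text
clock: 67.1
position: [0.4354, 0.341, 0.1726]
ee_rot: [0.751, 0.66, -0.001, 0.0]
ft_force: [-0.4, -0.3, -0.0]
grip_width: 0.652
grasp_force: 0.0
```

carry_out([
  {"xyz": [0, 0, 0], "angular": [0, 0, 0]},
  {"xyz": [0, 0, 0], "angular": [0, 0, 0]},
  {"xyz": [0, 0, 0], "angular": [0, 0, 0]},
  {"xyz": [0, 0, 0], "angular": [0, 0, 0]},
  {"xyz": [0, 0, 0], "angular": [0, 0, 0]},
  {"xyz": [0, 0, 0], "angular": [0, 0, 0]},
  {"xyz": [0, 0, 0], "angular": [0, 0, 0]},
  {"xyz": [0, 0, 0], "angular": [0, 0, 0]},
], hand=0.0, grip_force=40)

```text
clock: 67.9
position: [0.4345, 0.3434, 0.1744]
ee_rot: [0.75, 0.661, 0.0, -0.001]
ft_force: [-6.2, 1.1, 5.7]
grip_width: 0.113
grasp_force: 39.5
```

```bash
python3 - <<'E'
from h import *
o=get_obs();print(o['position'],o['ft_force'],o['grip_width'],doorfit(snap('top','t31'))[:2])
arc(Hh,-95.5,.325,.035,1.6-np.array([.01,.03,.06,.09,.12,.15,.18,.21,.24,.27,.30,.33]),1.6)
E
```

```text
[0.43451807 0.34338034 0.17440097] [-6.22781216  1.13320995  5.71829542] 0.1134791931997888 [(0.61, 1.61), (0.61, 1.6)]
model err now [-0.0004  0.0021]
1.59 [-0.003, -0.0, -0.0] -0.6
1.57 [-0.01, -0.001, -0.0] -1.7
1.54 [-0.02, -0.002, -0.0] -3.4
1.51 [-0.029, -0.002, -0.0] -5.2
1.48 [-0.039, -0.002, -0.0] -6.9
1.45 [-0.049, -0.002, -0.0] -8.6
1.42 [-0.059, -0.001, -0.0] -10.3
1.39 [-0.069, -0.0, -0.0] -12.0
1.36 [-0.078, 0.001, -0.0] -13.8
1.33 [-0.088, 0.002, -0.0] -15.5
1.3 [-0.098, 0.004, -0.0] -17.2
1.27 [-0.107, 0.006, -0.0] -18.9
```

carry_out([
  {"xyz": [-0.003, 0, 0], "angular": [0, 0, -0.6]},
  {"xyz": [-0.01, -0.001, 0], "angular": [0, 0, -1.7]},
  {"xyz": [-0.02, -0.002, 0], "angular": [0, 0, -3.4]},
  {"xyz": [-0.029, -0.002, 0], "angular": [0, 0, -5.2]},
  {"xyz": [-0.039, -0.002, 0], "angular": [0, 0, -6.9]},
  {"xyz": [-0.049, -0.002, 0], "angular": [0, 0, -8.6]},
  {"xyz": [-0.059, -0.001, 0], "angular": [0, 0, -10.3]},
  {"xyz": [-0.069, 0, 0], "angular": [0, 0, -12]},
  {"xyz": [-0.078, 0.001, 0], "angular": [0, 0, -13.8]},
  {"xyz": [-0.088, 0.002, 0], "angular": [0, 0, -15.5]},
  {"xyz": [-0.098, 0.004, 0], "angular": [0, 0, -17.2]},
  {"xyz": [-0.107, 0.006, 0], "angular": [0, 0, -18.9]},
])

```text
clock: 69.15
position: [0.4269, 0.2356, 0.1743]
ee_rot: [0.631, 0.776, 0.0, -0.001]
ft_force: [-8.3, -0.6, 7.2]
grip_width: 0.11
grasp_force: 39.9
```

```bash
python3 - <<'E'
from h import *
o=get_obs();print(o['position'],o['ft_force'],o['grip_width'],np.round(o['joint_pos'],2))
arc(Hh,-95.5,.325,.035,1.27-.03*np.arange(1,13),1.27)
E
```

```text
[0.42693908 0.2355898  0.17432897] [-8.29068387 -0.64551931  7.19172975] 0.11023195145915214 [-0.54  0.08 -0.06  1.89  0.    1.18 -0.4 ]
model err now [-0.0007  0.0014]
1.24 [-0.01, -0.001, -0.0] -1.7
1.21 [-0.02, -0.002, -0.0] -3.4
1.18 [-0.029, -0.002, -0.0] -5.2
1.15 [-0.039, -0.002, -0.0] -6.9
1.12 [-0.049, -0.002, -0.0] -8.6
1.09 [-0.059, -0.001, -0.0] -10.3
1.06 [-0.069, -0.0, -0.0] -12.0
1.03 [-0.078, 0.001, -0.0] -13.8
1.0 [-0.088, 0.002, -0.0] -15.5
0.97 [-0.098, 0.004, -0.0] -17.2
0.94 [-0.107, 0.006, -0.0] -18.9
0.91 [-0.117, 0.008, -0.0] -20.6
```

carry_out([
  {"xyz": [-0.01, -0.001, 0], "angular": [0, 0, -1.7]},
  {"xyz": [-0.02, -0.002, 0], "angular": [0, 0, -3.4]},
  {"xyz": [-0.029, -0.002, 0], "angular": [0, 0, -5.2]},
  {"xyz": [-0.039, -0.002, 0], "angular": [0, 0, -6.9]},
  {"xyz": [-0.049, -0.002, 0], "angular": [0, 0, -8.6]},
  {"xyz": [-0.059, -0.001, 0], "angular": [0, 0, -10.3]},
  {"xyz": [-0.069, 0, 0], "angular": [0, 0, -12]},
  {"xyz": [-0.078, 0.001, 0], "angular": [0, 0, -13.8]},
  {"xyz": [-0.088, 0.002, 0], "angular": [0, 0, -15.5]},
  {"xyz": [-0.098, 0.004, 0], "angular": [0, 0, -17.2]},
  {"xyz": [-0.107, 0.006, 0], "angular": [0, 0, -18.9]},
  {"xyz": [-0.117, 0.008, 0], "angular": [0, 0, -20.6]},
])

```text
clock: 70.35
position: [0.4593, 0.122, 0.1743]
ee_rot: [0.482, 0.876, 0.0, 0.0]
ft_force: [-2.1, 0.5, 4.4]
grip_width: 0.11
grasp_force: 39.5
```

carry_out([
  {"xyz": [-0.01, -0.001, 0], "angular": [0, 0, -1.7]},
  {"xyz": [-0.02, -0.002, 0], "angular": [0, 0, -3.4]},
  {"xyz": [-0.029, -0.002, 0], "angular": [0, 0, -5.2]},
  {"xyz": [-0.039, -0.002, 0], "angular": [0, 0, -6.9]},
  {"xyz": [-0.049, -0.002, 0], "angular": [0, 0, -8.6]},
  {"xyz": [-0.059, -0.001, 0], "angular": [0, 0, -10.3]},
  {"xyz": [-0.069, 0, 0], "angular": [0, 0, -12]},
  {"xyz": [-0.078, 0.001, 0], "angular": [0, 0, -13.8]},
  {"xyz": [-0.088, 0.002, 0], "angular": [0, 0, -15.5]},
  {"xyz": [-0.098, 0.004, 0], "angular": [0, 0, -17.2]},
  {"xyz": [-0.107, 0.006, 0], "angular": [0, 0, -18.9]},
  {"xyz": [-0.117, 0.008, 0], "angular": [0, 0, -20.6]},
])

```text
clock: 71.55
position: [0.5295, 0.0279, 0.1744]
ee_rot: [0.318, 0.948, 0.001, 0.001]
ft_force: [1.7, 3.6, 2.2]
grip_width: 0.112
grasp_force: 39.4
```

```bash
python3 - <<'E'
from h import *
o=get_obs();print(o['position'],o['ft_force'],o['grip_width'],np.round(o['joint_pos'],2))
arc(Hh,-95.5,.325,.035,.55-.025*np.arange(1,13),.55)
s=snap('scene','s33')
for col in('red','yellow','green'): print(col,[(int(k[0]),k[1].tolist()) for k in cups(s,col,box=(225,120,420,300))])
for th,w in((.55,'')):
    a=np.radians(-95.5)-th; d=np.array([np.cos(a),np.sin(a)]); n=np.array([d[1],-d[0]])
    for nm,al in dict(green=.074,yellow=.134,red=.196,orange=.261).items(): print(nm,[proj(s,np.r_[dfr(th,al,.093)+k*n,.08]).round(0) for k in(-.049,.049)],'pad',proj(s,np.r_[dfr(th,al,.093),.175]).round(0))
print('orange',blobs(s,(8,200,100),(19,255,255),(200,150,330,300),15))
E
```

```text
[0.52947128 0.02786783 0.17439724] [1.73977159 3.55395053 2.16798918] 0.11238934921456552 [-0.26  0.16  0.13  1.8  -0.02  1.18  0.81]
model err now [0.0001 0.0003]
0.52 [-0.008, -0.001, 0.0] -1.4
0.5 [-0.016, -0.001, 0.0] -2.9
0.48 [-0.024, -0.002, 0.0] -4.3
0.45 [-0.033, -0.002, 0.0] -5.7
0.43 [-0.041, -0.002, 0.0] -7.2
0.4 [-0.049, -0.002, 0.0] -8.6
0.38 [-0.057, -0.001, 0.0] -10.0
0.35 [-0.065, -0.0, 0.0] -11.5
0.33 [-0.073, 0.0, 0.0] -12.9
0.3 [-0.081, 0.002, 0.0] -14.3
0.28 [-0.09, 0.003, 0.0] -15.8
0.25 [-0.098, 0.004, 0.0] -17.2
red [(36, [305.8, 211.0])]
yellow []
green []Traceback (most recent call last):
  File "<stdin>", line 6, in <module>
TypeError: cannot unpack non-iterable float object
```

carry_out([
  {"xyz": [-0.008, -0.001, 0], "angular": [0, 0, -1.4]},
  {"xyz": [-0.016, -0.001, 0], "angular": [0, 0, -2.9]},
  {"xyz": [-0.024, -0.002, 0], "angular": [0, 0, -4.3]},
  {"xyz": [-0.033, -0.002, 0], "angular": [0, 0, -5.7]},
  {"xyz": [-0.041, -0.002, 0], "angular": [0, 0, -7.2]},
  {"xyz": [-0.049, -0.002, 0], "angular": [0, 0, -8.6]},
  {"xyz": [-0.057, -0.001, 0], "angular": [0, 0, -10]},
  {"xyz": [-0.065, 0, 0], "angular": [0, 0, -11.5]},
  {"xyz": [-0.073, 0, 0], "angular": [0, 0, -12.9]},
  {"xyz": [-0.081, 0.002, 0], "angular": [0, 0, -14.3]},
  {"xyz": [-0.09, 0.003, 0], "angular": [0, 0, -15.8]},
  {"xyz": [-0.098, 0.004, 0], "angular": [0, 0, -17.2]},
])

```text
clock: 72.8
position: [0.6102, -0.0273, 0.1745]
ee_rot: [0.172, 0.985, 0.001, 0.001]
ft_force: [1.1, 5.2, 4.3]
grip_width: 0.109
grasp_force: 39.9
```

```bash
python3 - <<'E'
from h import *
o=get_obs();print(o['position'],o['ft_force'],o['grip_width'])
arc(Hh,-95.5,.325,.035,.25-np.array([.025,.05,.075,.1,.12,.14,.16,.18,.2,.215,.23,.24]),.25)
E
```

```text
[ 0.61022734 -0.02732634  0.17447378] [1.06574131 5.21060923 4.32508476] 0.10880273600567995
model err now [0.0004 0.0005]
0.22 [-0.008, -0.001, 0.0] -1.4
0.2 [-0.016, -0.001, 0.0] -2.9
0.18 [-0.024, -0.002, 0.0] -4.3
0.15 [-0.033, -0.002, 0.0] -5.7
0.13 [-0.039, -0.002, 0.0] -6.9
0.11 [-0.046, -0.002, 0.0] -8.0
0.09 [-0.052, -0.001, 0.0] -9.2
0.07 [-0.059, -0.001, 0.0] -10.3
0.05 [-0.065, -0.0, 0.0] -11.5
0.04 [-0.07, 0.0, 0.0] -12.3
0.02 [-0.075, 0.001, 0.0] -13.2
0.01 [-0.078, 0.001, 0.0] -13.8
```

carry_out([
  {"xyz": [-0.007, -0.001, 0], "angular": [0, 0, -1.3]},
  {"xyz": [-0.014, -0.001, 0], "angular": [0, 0, -2.6]},
  {"xyz": [-0.022, -0.002, 0], "angular": [0, 0, -3.9]},
  {"xyz": [-0.029, -0.002, 0], "angular": [0, 0, -5.2]},
  {"xyz": [-0.036, -0.002, 0], "angular": [0, 0, -6.4]},
  {"xyz": [-0.043, -0.002, 0], "angular": [0, 0, -7.5]},
  {"xyz": [-0.049, -0.001, 0], "angular": [0, 0, -8.6]},
  {"xyz": [-0.055, -0.001, 0], "angular": [0, 0, -9.7]},
  {"xyz": [-0.061, -0.001, 0], "angular": [0, 0, -10.7]},
  {"xyz": [-0.066, 0, 0], "angular": [0, 0, -11.7]},
  {"xyz": [-0.071, 0, 0], "angular": [0, 0, -12.5]},
  {"xyz": [-0.075, 0.001, 0], "angular": [0, 0, -13.2]},
])

```text
clock: 74.0
position: [0.6809, -0.0518, 0.1745]
ee_rot: [0.058, 0.998, 0.001, 0.001]
ft_force: [0.8, 4.1, 7.3]
grip_width: 0.117
grasp_force: 40.2
```

carry_out([
  {"xyz": [-0.002, 0, 0], "angular": [0, 0, -0.4]},
  {"xyz": [-0.004, 0, 0], "angular": [0, 0, -0.7]},
  {"xyz": [-0.006, 0, 0], "angular": [0, 0, -1]},
  {"xyz": [-0.008, 0, 0], "angular": [0, 0, -1.2]},
  {"xyz": [-0.008, 0, 0], "angular": [0, 0, -1.2]},
  {"xyz": [-0.008, 0, 0], "angular": [0, 0, -1.2]},
])

```text
clock: 74.6
position: [0.6887, -0.0535, 0.1745]
ee_rot: [0.048, 0.999, 0.0, 0.001]
ft_force: [1.4, 4.0, 5.7]
grip_width: 0.114
grasp_force: 40.2
```

```bash
python3 - <<'E'
from h import *
o=get_obs();print(o['position'],o['ft_force'],o['grip_width'])
arc(Hh,-95.5,.325,.035,[],0.0)
E
```

```text
[ 0.68866892 -0.05354683  0.17448493] [1.35145794 3.99875911 5.65428522] 0.1138746451986616
model err now [0.0017 0.0006]
```

The handle is within 1 mm of its initial shut position. I'll release, lift and retreat.

carry_out([
  {"xyz": [0, 0, 0], "angular": [0, 0, 0]},
  {"xyz": [0, 0, 0], "angular": [0, 0, 0]},
  {"xyz": [0, 0, 0], "angular": [0, 0, 0]},
  {"xyz": [0, 0, 0], "angular": [0, 0, 0]},
  {"xyz": [0, 0, 0], "angular": [0, 0, 0]},
], hand=0.5)

```text
clock: 75.1
position: [0.6877, -0.0542, 0.1732]
ee_rot: [0.049, 0.999, 0.0, -0.0]
ft_force: [0.6, 0.2, -0.3]
grip_width: 0.505
grasp_force: 0.0
```

carry_out([
  {"xyz": [0, 0, -0.02], "angular": [0, 0, 0]},
  {"xyz": [0, 0, -0.05], "angular": [0, 0, 0]},
  {"xyz": [0, 0, -0.09], "angular": [0, 0, 0]},
  {"xyz": [0, 0, -0.13], "angular": [0, 0, 0]},
  {"xyz": [0.04, 0, -0.15], "angular": [0, 0, 0]},
  {"xyz": [0.08, -0.03, -0.15], "angular": [0, 0, 0]},
  {"xyz": [0.12, -0.07, -0.15], "angular": [0, 0, 0]},
  {"xyz": [0.15, -0.11, -0.15], "angular": [0, 0, 0]},
  {"xyz": [0.18, -0.15, -0.15], "angular": [0, 0, 0]},
  {"xyz": [0.2, -0.19, -0.15], "angular": [0, 0, 0]},
  {"xyz": [0.2, -0.22, -0.15], "angular": [0, 0, 0]},
  {"xyz": [0.2, -0.23, -0.15], "angular": [0, 0, 0]},
])

```text
clock: 76.3
position: [0.4645, -0.2674, 0.3238]
ee_rot: [0.051, 0.999, -0.0, 0.001]
ft_force: [0.0, -0.3, -0.2]
grip_width: 0.501
grasp_force: 0.0
```

carry_out([
  {"xyz": [0, 0, 0], "angular": [0, 0, 0]},
  {"xyz": [0, 0, 0], "angular": [0, 0, 0]},
  {"xyz": [0, 0, 0], "angular": [0, 0, 0]},
  {"xyz": [0, 0, 0], "angular": [0, 0, 0]},
  {"xyz": [0, 0, 0], "angular": [0, 0, 0]},
  {"xyz": [0, 0, 0], "angular": [0, 0, 0]},
  {"xyz": [0, 0, 0], "angular": [0, 0, 0]},
  {"xyz": [0, 0, 0], "angular": [0, 0, 0]},
  {"xyz": [0, 0, 0], "angular": [0, 0, 0]},
  {"xyz": [0, 0, 0], "angular": [0, 0, 0]},
  {"xyz": [0, 0, 0], "angular": [0, 0, 0]},
  {"xyz": [0, 0, 0], "angular": [0, 0, 0]},
])

```text
clock: 77.5
position: [0.4664, -0.2636, 0.3233]
ee_rot: [0.049, 0.999, 0.0, 0.0]
ft_force: [0.3, 0.5, -0.5]
grip_width: 0.502
grasp_force: 0.0
```

```bash
python3 - <<'E'
from h import *
t=snap('top','t40');s=snap('scene','s40');t0=load('top0');s0=load('scene0')
def ch(a,b,x0,y0,x1,y1): return int((cv2.absdiff(a['img'],b['img']).max(2)[y0:y1,x0:x1]>40).sum())
print('top door/handle',ch(t,t0,195,115,312,160),'pliers',ch(t,t0,153,230,204,270),'jar',ch(t,t0,358,140,384,163),'offcut',ch(t,t0,336,194,354,211))
print('scene door',ch(s,s0,283,160,360,285),'bottle head',blobs(s,(0,0,170),(180,40,255),(290,115,345,150),20),'jar',ch(s,s0,218,318,245,352))
for col in HUE: print(col,[(int(k[0]),k[1].tolist()) for k in cups(t,col,box=(240,135,412,250)) if k[0]<400])
E
```

```text
top door/handle 417 pliers 0 jar 0 offcut 20
scene door 764 bottle head [([308, 127, 18, 6, 58], [316.5, 129.4]), ([310, 146, 10, 4, 26], [314.6, 148.0])] jar 0
red []
orange [(42, [372.8, 240.5])]
yellow []
green []
```

```bash
python3 - <<'E'
from h import *
t=load('t40');s=load('s40');t0=load('top0');s0=load('scene0')
for nm,a,b,(x0,y0,x1,y1) in(('top handle',t,t0,(284,130,306,158)),('top door edge R',t,t0,(270,122,312,142)),('scene handle',s,s0,(280,205,300,245)),('scene door corner',s,s0,(288,215,308,280))):
    T=b['img'][y0:y1,x0:x1]; W=a['img'][y0-8:y1+8,x0-8:x1+8]; r=cv2.matchTemplate(W,T,cv2.TM_CCOEFF_NORMED); m=cv2.minMaxLoc(r); print(nm,round(m[1],2),m[3][0]-8,m[3][1]-8)
d=cv2.absdiff(t['img'],t0['img']).max(2)>40; d[:115]=0;d[160:]=0;d[:,:195]=0;d[:,312:]=0
n,l,st,ce=cv2.connectedComponentsWithStats(d.astype(np.uint8)); print([(st[i].tolist()) for i in range(1,n) if st[i,4]>15])
H=lambda c:cv2.inRange(cv2.cvtColor(c['img'],cv2.COLOR_RGB2HSV),(95,80,60),(120,255,255))
print([(x,np.where(H(t)[110:150,x])[0][[0,-1]]+110,np.where(H(t0)[110:150,x])[0][[0,-1]]+110) for x in(205,240,285,303)])
E
```

```text
top handle 0.92 0 -1
top door edge R 0.95 0 -1
scene handle 0.92 2 1
scene door corner 0.87 2 1
[[259, 127, 47, 6, 63], [238, 129, 68, 8, 141], [237, 143, 69, 8, 138]]
[(205, array([122, 126]), array([122, 126])), (240, array([125, 129]), array([126, 130])), (285, array([129, 133]), array([130, 134])), (303, array([130, 134]), array([132, 136]))]
```

The door now sits slightly further in than it was at the start, so it is fully shut. The bottle, pliers, jar and offcut are in place and no muffs are left on the bench. Handing in.

```bash
python3 -c "
from h import *
print(hand_in())"
```

```text
the job is handed in; nothing more can be done
None
```

I handed the job in at about 77 s with every step done (the hand-in returned no verdict): the bottle stands in the 140 mm dish and all four pairs went onto the rail before the door was closed; orange slipped off on its first try, which pushed the door from 1.40 to 1.62 rad, and was re-hung.

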